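# Blow out the hole saws and nest the set

## Robot

A 6-joint arm with a two-finger parallel gripper is mounted at the origin on the work surface. World frame = base frame: x ahead of the robot, y to its left, z up, the work surface at z = 0. Lengths are in m, angles in rad, forces in N, time in s.
With the tool pointing down it reaches from about 0.3 to 0.775 m from the base axis. Payload 14.6 kg.
Tool frame: the origin (TCP) lies at the very end of the fingers, on their centre line; the grasp point (between the pads) lies 19 mm behind it; z points along the fingers, y is the direction in which the jaws open and shut (so a half turn about z gives the same grasp; the last joint's range is limited). The gripper opens to 94 mm and grips with 3 to 60 N. Pads are 16 mm wide; open, the fingers measure 119 mm over their backs; the gripper's body (75 mm by 177 mm) begins 78 mm behind the grasp point.
Start: joints at [1.186, 0.3, 1.521, -0, 1.321, -0.067], TCP at [0.172, 0.522, 0.205] pointing down, gripper open.
Joint ranges: [-3.03, 3.03], [-0.79, 2.21], [0.23, 2.52], [-1.04, 4.18], [0, 3.07], [-2.55, 2.55]. Speed limits (rad/s): [2.22, 2.22, 2.57, 3.14, 3.14, 3.14].

## Interface

Orientations are given as [roll, pitch, yaw] about the fixed x, y, z axes, in that order (R = Rz(yaw) Ry(pitch) Rx(roll)).
In Python, from station import ctrl, vision, ticket gives the robot as it stands.
- The arm moves only by the tool step_arm, never from a script. Its argument "steps" is a list of rows, each an object of numbers: "x", "y", "z": the shift along the tool's x, y, z in m; "ax", "ay", "az": the turn, a rotation vector about the tool's x, y, z in degrees; "claw": the finger opening in m, from 0 to 0.094. A call has 1 to 5 rows; each row shifts and turns the pose as measured when the row begins, along the tool's axes as they then stand; what a row does not reach is not made up. A row lasts 1/12 s, in which the tool goes at most 41.7 mm and 7.16 degrees, less where a joint would pass 70% of its speed; a pose out of reach is approached as far as the arm can. A call with a gripper value outside its range is refused whole. The fingers move at their own pace and stop on an object; "grip_force" is the grip in N (left out, the last holds). Time passes only in rows, so rows that do not move let the fingers close. It gives the time, the measured TCP pose, the force and the opening at its end, in the units of the state.
- ctrl.get_obs(): the state, without advancing time (a new reading comes with each control period).
- vision.camera(name): name is "scene" or "top" or "wrist"; returns (picture, depth): 420x560x3 uint8, red, green, blue; 420x560 float32, m along the optical axis (not along the pixel's ray), 0 where there is no reading.
- vision.camera_params(name): a dict with "fov_y" (degrees; the focal length in pixels is half the picture's height over the tangent of half this angle, whatever the lens; pixels are square), "cx", "cy" (the principal point, pixels), "origin" and "attitude" of the camera in the world; the wrist camera has in their place "mount" (4x4, takes a point from camera to tool coordinates, whose origin is the TCP and whose axes are the flange's). Camera axes: x right, y up, looking along -z (the intrinsics and any distortion apply to the point x, -y, -z); pixel columns grow to the right and rows downward; lengths in m; the calibration is good to about 2 mm. A picture is of the moment at which its call begins: read the wrist's pose just before it. camera_params takes no time and is no camera call.
- ticket.hand_in(): hands the job in, once; it reports no verdict.
The state is a dict: "time_s": time; "qpos": joint angles; "joint_vel": joint speeds; "tau": joint torques, N m; "ee_pos": TCP position; "eef_rot": TCP orientation; "force": force on the tool from outside, world axes, zero at the start; "moment": the same for the moment, N m; "grip_width": finger opening in m.
Only numpy, scipy, OpenCV 4.12 (cv2) and the standard library are available. Lean on these libraries where they do the work, as an engineer would, in place of code of your own. Each camera call takes 0.05 s, during which the arm holds its last target.

## Task

Clean the hole saws and put the set away: working up from the smallest, stand each saw teeth down on the middle of the blow-off station's perforated disc and give it a full blast of a good second, squeezing the blow gun's trigger past its pressure point and right through the second stage. Then nest the cleaned saws, teeth down, in one stack in the middle of the plywood tray, each larger one set centrally over the smaller ones. Leave the trigger released and the plane, arbor and try square where they lie.

Things in the scene. Friction and masses are not known exactly. Their poses are not given: they have to be found in the camera images.
- rest (a point): Centre of the round perforated disc (110 mm across, flush) in the top of the blow-off station's grey suction box (150 x 150 mm, top 50 mm above the bench). Fixed in a run. Axes: z up; -y runs from the disc to the blow gun, a pistol gun clamped upside down on a post beside the box, its barrel level along y and its grip standing up. The nozzle points at the middle of the disc from the -y side; its tip is 66 mm from this point in -y and 44 mm above it. Nothing is above the disc.
- gun_grip (a point): Middle of the blow gun's upright black grip (24 x 24 mm) at the height to squeeze, 187 mm above the bench; 200 mm from rest in -y, axes as for rest. The grip's top is 215 mm above the bench. The trigger stands in front of it, on its +y side, nothing behind it (its -y face) above 140 mm. Free to both sides.
- trigger_pad (a point): Where to squeeze: on the front (+y) face of the gun's steel trigger, 59 mm above its level hinge pin (trigger 18 mm wide, 6 mm thick, its end 72 mm from the pin). Moves with the trigger; its z axis is upright when released and tips by first_stage + second_stage (0.28 rad when fully squeezed). The trigger swings towards the grip, to -y. Over grip and trigger it measures 49 mm here when released, 41 mm at the pressure point, 33 mm fully squeezed.
- first_stage (a joint): Trigger travel of the first stage (gentle air), rad: 0 released, 0.14 at the pressure point. Springs back. Takes 2.5 N at trigger_pad to start, 5.5 N at the pressure point. The trigger's whole angle is first_stage + second_stage.
- second_stage (a joint): Trigger travel past the pressure point (full blast), rad: 0 until the force at trigger_pad exceeds about 13 N, 0.14 fully squeezed (about 17 N). Springs back.
- tray_in (a point): Centre of the floor of the square plywood tray (160 x 160 mm outside, floor 6 mm above the bench, rim 6 mm thick and 14 mm above the bench). Fixed in a run; axes along its sides, z up.
- plane: Bystander: iron bench plane with wooden handles, 245 x 62 mm, 105 mm high; origin under its middle, its length along y.
- arbor: Bystander: hole-saw arbor lying down, along its x axis: hexagonal collar 24 mm across at the origin, shank to 45 mm in -x, thin pilot drill to 75 mm in +x.
- square: Bystander: try square lying flat, 18 mm high; wooden stock 110 mm along y at the origin, steel blade to 158 mm in +x, at y = 40 mm.
- saw25_mid (a point): Centre (half-way up) of the hole saw of 25 mm outside diameter: a plain steel cup, 38 mm high, standing teeth down, its 5 mm back plate (small bore in the middle) on top, open below; wall 2.5 mm, inside diameter 20 mm. Set over a smaller saw it comes to rest on that one's back plate, so each saw in a nest stands 5 mm higher than the one inside it. z up when teeth down. 50 g. May be absent.
- saw38_mid (a point): Centre (half-way up) of the hole saw of 38 mm outside diameter: a plain steel cup, 38 mm high, standing teeth down, its 5 mm back plate (small bore in the middle) on top, open below; wall 2.5 mm, inside diameter 33 mm. Set over a smaller saw it comes to rest on that one's back plate, so each saw in a nest stands 5 mm higher than the one inside it. z up when teeth down. 90 g. May be absent.
- saw51_mid (a point): Centre (half-way up) of the hole saw of 51 mm outside diameter: a plain steel cup, 38 mm high, standing teeth down, its 5 mm back plate (small bore in the middle) on top, open below; wall 2.5 mm, inside diameter 46 mm. Set over a smaller saw it comes to rest on that one's back plate, so each saw in a nest stands 5 mm higher than the one inside it. z up when teeth down. 130 g. May be absent.
- saw64_mid (a point): Centre (half-way up) of the hole saw of 64 mm outside diameter: a plain steel cup, 38 mm high, standing teeth down, its 5 mm back plate (small bore in the middle) on top, open below; wall 2.5 mm, inside diameter 59 mm. Set over a smaller saw it comes to rest on that one's back plate, so each saw in a nest stands 5 mm higher than the one inside it. z up when teeth down. 180 g. May be absent.
There are look-alikes about, which are no part of the job. Leave any yellow look-alike of the part that bears saw64_mid alone.

How it is judged:
On the way, in this order (a step that is already met when the one before it is completed fails the run):
1. the 25 mm hole saw stands upright on the middle of the perforated disc (within 20 mm) while the trigger is squeezed well into its second stage (0.24 rad of 0.28 altogether) (horizontal distance between saw25_mid and rest below 0.02 m and z of saw25_mid in the frame of rest below 0.025 m and angle between saw25_mid's own z axis and vertical below 0.03 rad and angle between the z axis of trigger_pad and the z axis of saw25_mid, either way round above 0.24 rad), for 0.7 s.
2. the 38 mm hole saw stands upright on the middle of the perforated disc (within 20 mm) while the trigger is squeezed well into its second stage (0.24 rad of 0.28 altogether) (horizontal distance between saw38_mid and rest below 0.02 m and z of saw38_mid in the frame of rest below 0.025 m and angle between saw38_mid's own z axis and vertical below 0.03 rad and angle between the z axis of trigger_pad and the z axis of saw38_mid, either way round above 0.24 rad), for 0.7 s.
3. the 51 mm hole saw stands upright on the middle of the perforated disc (within 20 mm) while the trigger is squeezed well into its second stage (0.24 rad of 0.28 altogether) (horizontal distance between saw51_mid and rest below 0.02 m and z of saw51_mid in the frame of rest below 0.025 m and angle between saw51_mid's own z axis and vertical below 0.03 rad and angle between the z axis of trigger_pad and the z axis of saw51_mid, either way round above 0.24 rad), for 0.7 s.
4. the 64 mm hole saw stands upright on the middle of the perforated disc (within 20 mm) while the trigger is squeezed well into its second stage (0.24 rad of 0.28 altogether) (horizontal distance between saw64_mid and rest below 0.02 m and z of saw64_mid in the frame of rest below 0.025 m and angle between saw64_mid's own z axis and vertical below 0.03 rad and angle between the z axis of trigger_pad and the z axis of saw64_mid, either way round above 0.24 rad), for 0.7 s.
At the end, for the whole second after the job is handed in: All present saws upright (0.1 rad), at rest, within 50 mm of the tray's middle along each side, nested: centres within 10 mm of one another from above, each larger one 2 to 20 mm higher than each smaller; trigger released (first_stage under 0.03, second_stage under 0.02) (angle between each of saw25_mid, saw38_mid, saw51_mid, saw64_mid's own z axis and vertical below 0.1 rad and linear speed of each of saw25, saw38, saw51, saw64 below 0.02 m/s and z of each of saw25_mid, saw38_mid, saw51_mid, saw64_mid in the frame of tray_in below 0.04 m and x of saw25_mid in the frame of tray_in between -0.05 and 0.05 m and y of saw25_mid in the frame of tray_in between -0.05 and 0.05 m and x of saw38_mid in the frame of tray_in between -0.05 and 0.05 m and y of saw38_mid in the frame of tray_in between -0.05 and 0.05 m and x of saw51_mid in the frame of tray_in between -0.05 and 0.05 m and y of saw51_mid in the frame of tray_in between -0.05 and 0.05 m and x of saw64_mid in the frame of tray_in between -0.05 and 0.05 m and y of saw64_mid in the frame of tray_in between -0.05 and 0.05 m and horizontal distance between saw25_mid and saw38_mid below 0.01 m and z of saw38_mid in the frame of saw25_mid between 0.002 and 0.02 m and horizontal distance between each of saw25_mid, saw38_mid and saw51_mid below 0.01 m and z of saw51_mid in the frame of saw25_mid between 0.002 and 0.02 m and horizontal distance between each of saw25_mid, saw38_mid, saw51_mid and saw64_mid below 0.01 m and z of saw64_mid in the frame of saw25_mid between 0.002 and 0.02 m and z of saw51_mid in the frame of saw38_mid between 0.002 and 0.02 m and z of saw64_mid in the frame of saw38_mid between 0.002 and 0.02 m and z of saw64_mid in the frame of saw51_mid between 0.002 and 0.02 m and value of joint first_stage below 0.03 rad and value of joint second_stage below 0.02 rad); the robot touches nothing.
It fails at once if the bench plane is shifted by more than 30 mm (distance of plane from where it was at the start of the episode above 0.03 m).
It fails at once if the arbor is shifted by more than 30 mm (distance of arbor from where it was at the start of the episode above 0.03 m).
It fails at once if the try square is shifted by more than 30 mm (distance of square from where it was at the start of the episode above 0.03 m).
Of saw25, saw38, saw51, saw64 only 3 to 4 are there at a start; the rules pass over those that are not, and their reading is None.
At some moment in a run one of saw51, saw64 may be knocked a few centimetres aside while the robot is not near it.
It also fails if it takes over 210 s, if anything falls off the work surface, if the arm or the gripper's body presses on something with over 40 N, if the wrist force passes 120 N, or if a joint passes its speed limit or range.

## Working session

There is one attempt and no reset: what is moved stays moved. The work goes in short steps, Python scripts to look and compute and a tool call to move; the robot and the scene stay as the last step left them, time stands still between calls to the robot, and variables do not carry over. Pictures are saved under pics/ and viewed, and the job is handed in when it is done.

Besides the shell and the picture viewer there is one more tool, called as a command line: name --argument value ..., lists and objects as JSON in quotes. step_arm: Moves the arm, as the interface text tells. Its arguments: {"type":"object","properties":{"steps":{"type":"array"},"grip_force":{"type":"number"}},"required":["steps"]}

```bash
ls; mkdir -p pics
python3 - <<'E'
from station import ctrl, vision, ticket
import cv2
print(ctrl.get_obs())
for n in ("scene","top"):
    p,d=vision.camera(n); cv2.imwrite(f"pics/{n}0.png",p[:,:,::-1]); print(n,vision.camera_params(n))
print(vision.camera_params("wrist"))
E
```

```text
pics
{'time_s': 0.0, 'qpos': array([ 1.18639393e+00,  3.00440573e-01,  1.52156665e+00,  9.24964602e-06,
        1.32066590e+00, -6.66080825e-02]), 'joint_vel': array([0.00014068, 0.00024833, 0.0007416 , 0.0005901 , 0.00046219,
       0.00044084]), 'tau': array([ 1.86641641e-04, -5.31804943e+01, -3.52735984e+01,  7.08134053e-02,
        2.44095846e-02, -1.30118678e-04]), 'ee_pos': array([0.17177143, 0.52222857, 0.20490917]), 'eef_rot': array([-3.14051518e+00, -8.08538460e-05,  2.82379600e+00]), 'force': array([-0.3078754 , -0.0922768 , -0.02963579]), 'moment': array([ 0.00180051,  0.01796526, -0.01680671]), 'grip_width': 0.0941575976826505}
scene {'fov_y': 53.385117972127816, 'cx': 272.2208578440074, 'cy': 210.83554156702345, 'origin': array([1.16753972, 0.56417882, 0.72125787]), 'attitude': array([ 0.97972702, -0.02295931,  2.30589666])}
top {'fov_y': 47.424187047091344, 'cx': 275.8014415738386, 'cy': 205.90584674175557, 'origin': array([ 0.47046582, -0.02174795,  1.24852942]), 'attitude': array([ 0.03954389,  0.01762749, -1.54840868])}
{'fov_y': 64.20362586346229, 'cx': 280.41748745393824, 'cy': 214.63998118063523, 'mount': array([[ 7.71776591e-04,  9.60731411e-01,  2.77478938e-01,
         8.07700801e-02],
       [ 9.99999655e-01, -6.56443530e-04, -5.08544566e-04,
         8.13963089e-04],
       [-3.06425485e-04,  2.77479234e-01, -9.60731586e-01,
        -1.79838887e-01],
       [ 0.00000000e+00,  0.00000000e+00,  0.00000000e+00,
         1.00000000e+00]])}
```

View pics/scene0.png

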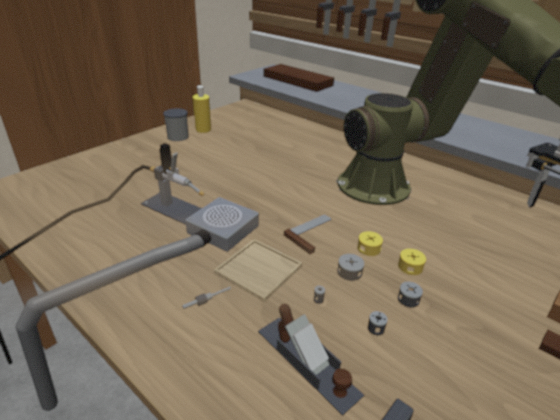

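View pics/top0.png

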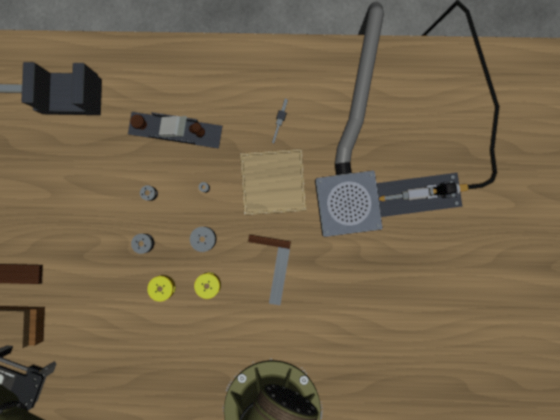

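```bash
cat > h.py <<'E'
from station import ctrl, vision, ticket
import numpy as np, cv2
from scipy.spatial.transform import Rotation as Ro
def cam(n):
    c=vision.camera_params(n); 
    f=210/np.tan(np.radians(c["fov_y"]/2))
    if n=="wrist":
        o=ctrl.get_obs(); R=Ro.from_euler("xyz",o["eef_rot"]).as_matrix(); M=c["mount"]
        return f,c["cx"],c["cy"],o["ee_pos"]+R@M[:3,3],R@M[:3,:3]
    return f,c["cx"],c["cy"],np.array(c["origin"]),Ro.from_euler("xyz",c["attitude"]).as_matrix()
def ray(C,u,v,z):
    f,cx,cy,o,R=C; d=R@np.array([(u-cx)/f,-(v-cy)/f,-1.]); return o+d*(z-o[2])/d[2]
def proj(C,p):
    f,cx,cy,o,R=C; q=R.T@(np.asarray(p)-o); return cx+f*q[0]/-q[2], cy-f*q[1]/-q[2]
def pts(C,depth):
    f,cx,cy,o,R=C; v,u=np.mgrid[:420,:560]; d=depth
    return np.stack([(u-cx)/f*d,-(v-cy)/f*d,-d],-1)@R.T+o
E
python3 - <<'E'
from h import *
C=cam("top"); p,d=vision.camera("top"); np.save("top0.npy",d)
P=pts(C,d); im=p[:,:,::-1]
cv2.imwrite("pics/c1.png",cv2.resize(im[170:310,125:300],None,fx=4.4,fy=4.2,interpolation=3))
cv2.imwrite("pics/c2.png",cv2.resize(im[140:250,230:480],None,fx=3.2,fy=3.2,interpolation=3))
m=((P[:,:,2]>0.02)&(P[:,:,2]<0.06)).astype(np.uint8)
n,l,s,c=cv2.connectedComponentsWithStats(m)
for i in range(1,n):
    if s[i,4]>15 and 100<c[i][0]<240:
        q=P[l==i]; h=np.median(q[:,2]); 
        print(c[i].round(1),s[i].tolist(),ray(C,*c[i],0.038).round(4),"z",h.round(4),"d",(2*np.sqrt(s[i,4]/np.pi)/C[0]*np.median(d[l==i])).round(4),p[l==i].mean(0).round())
for uv in [(350,203),(350,203)]: print(P[uv[1],uv[0]])
E
```

```text
[165.7 128. ] [147, 112, 47, 32, 361] [0.7113 0.2871 0.038 ] z 0.0385 d 0.0549 [94. 94. 92.]
[136.9 120.8] [130, 114, 15, 15, 178] [0.7285 0.3618 0.038 ] z 0.0528 d 0.0382 [57. 38. 27.]
[191.2 118.9] [186, 117, 12, 5, 34] [0.7362 0.2223 0.038 ] z 0.0368 d 0.0169 [67. 64. 58.]
[200.9 132.2] [196, 127, 9, 10, 49] [0.7022 0.1964 0.038 ] z 0.0482 d 0.02 [42. 27. 19.]
[203.1 186.5] [198, 182, 11, 10, 71] [0.5633 0.1867 0.038 ] z 0.0374 d 0.0242 [109. 109. 105.]
[147.4 192.1] [140, 185, 16, 15, 170] [0.546  0.3287 0.038 ] z 0.0368 d 0.0375 [101. 103. 102.]
[202.  238.4] [189, 226, 27, 26, 488] [0.4315 0.186  0.038 ] z 0.0378 d 0.0632 [107. 111. 112.]
[141.3 242.7] [131, 233, 22, 20, 319] [0.4171 0.3401 0.038 ] z 0.0374 d 0.0512 [100. 103. 104.]
[206.5 284.9] [194, 272, 26, 26, 502] [0.3146 0.171  0.038 ] z 0.0377 d 0.0638 [169. 173.  59.]
[159.9 287.6] [147, 275, 27, 26, 511] [0.3049 0.2891 0.038 ] z 0.0373 d 0.0645 [167. 170.  53.]
[ 0.5288227  -0.18540158  0.0477367 ]
[ 0.5288227  -0.18540158  0.0477367 ]
```

View pics/c1.png

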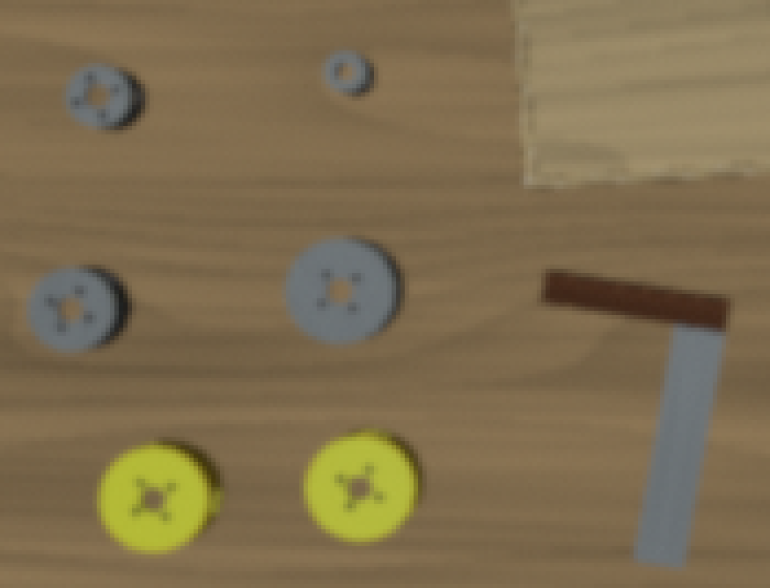

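View pics/c2.png

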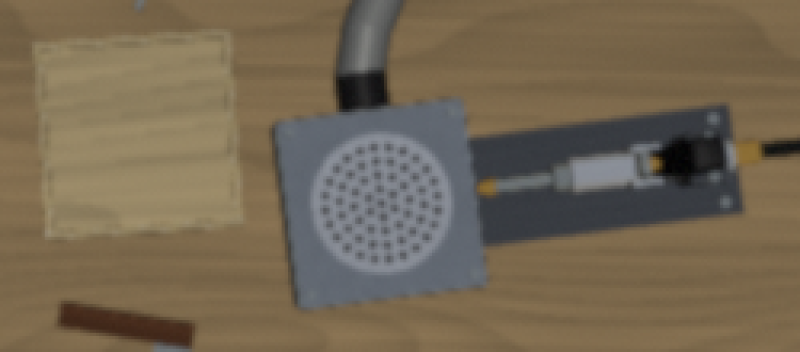

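Run:
```python
from h import *
C=cam("top"); p,_=vision.camera("top"); d=np.load("top0.npy"); P=pts(C,d)
def rect(m,z,name):
    m=m.astype(np.uint8); n,l,s,c=cv2.connectedComponentsWithStats(m); i=1+s[1:,4].argmax()
    cs,_=cv2.findContours((l==i).astype(np.uint8),0,2); r=cv2.minAreaRect(max(cs,key=cv2.contourArea)); b=cv2.boxPoints(r)
    w=np.array([ray(C,*q,z) for q in b]); e=w-np.roll(w,-1,0)
    print(name,s[i],"ctr",w.mean(0).round(4),"edges",np.hypot(e[:,0],e[:,1]).round(3),"ang",np.degrees(np.arctan2(e[:,1],e[:,0])).round(1)); return w
u,v=np.meshgrid(range(560),range(420))
rect((P[...,2]>0.035)&(P[...,2]<0.06)&(u>310)&(u<390)&(v>171)&(v<245),0.05,"box")
# disc: brighter
g=p.astype(int).sum(2)
m=(u>310)&(u<385)&(v>165)&(v<240)
hsv=cv2.cvtColor(p,cv2.COLOR_RGB2HSV)
gray=cv2.cvtColor(p,cv2.COLOR_RGB2GRAY)
crop=gray[165:242,310:388]; print(np.percentile(crop,[10,50,90]))
hc=cv2.HoughCircles(cv2.resize(crop,None,fx=4,fy=4,interpolation=3),cv2.HOUGH_GRADIENT,1.5,100,param1=80,param2=20,minRadius=70,maxRadius=110)
print(hc)
if hc is not None:
    x,y,r=hc[0][0]; cu,cv_=310+(x-1.5)/4,165+(y-1.5)/4; print(cu,cv_,ray(C,cu,cv_,0.05), r/4/C[0]*1.2*2)
# gun pts
for lo,hi in ((0.15,0.19),(0.19,0.225)):
    m=(P[...,2]>lo)&(P[...,2]<hi)&(u>385)&(u<475)&(v>170)&(v<215)
    q=P[m]; print(lo,m.sum(),q.mean(0).round(4),q.min(0).round(4),q.max(0).round(4),"uv",u[m].mean(),v[m].mean())
m=(P[...,2]>0.003)&(P[...,2]<0.025)&(u>230)&(u<312)&(v>140)&(v<225)
rect(m,0.010,"tray")
```

```text
box [ 315  172   67   64 3582] ctr [ 0.5321 -0.18    0.05  ] edges [0.151 0.155 0.151 0.155] ang [  98.6    8.2  -81.3 -171.5]
[ 87.5 105.  131. ]
[[[156.75 153.75  87.4 ]
  [144.75 261.75 102.55]
  [102.75  66.75  87.7 ]
  [197.25  21.75  94.3 ]
  [297.75 177.75 107.5 ]
  [ 62.25 204.75 104.2 ]
  [297.75  47.25  92.35]]]
348.8125 203.0625 [ 0.52849217 -0.18213172  0.05      ] 0.10967977949581427
0.15 67 [ 0.5573 -0.3673  0.171 ] [ 0.5461 -0.3906  0.1504] [ 0.5707 -0.3429  0.1892] uv 438.97014925373134 189.5820895522388
0.19 177 [ 0.5583 -0.371   0.2086] [ 0.5451 -0.3914  0.1901] [ 0.5712 -0.3387  0.2207] uv 446.3333333333333 187.87005649717514
tray [ 239  148   69   69 3425] ctr [0.5834 0.0103 0.01  ] edges [0.178 0.171 0.177 0.171] ang [  97.9    7.8  -82.  -171.8]
```

```bash
cat >> h.py <<'E'
REST=np.array([0.5285,-0.182]); PSI=8.5
def plan(xyz,yaw=PSI,step=0.0415):
    o=ctrl.get_obs(); p=o["ee_pos"].copy(); R0=Ro.from_euler("xyz",o["eef_rot"])
    T=Ro.from_euler("xyz",[np.pi,0,np.radians(yaw)]); rv=(R0.inv()*T).as_rotvec(degrees=True)
    n=int(max(np.ceil(np.linalg.norm(np.array(xyz)-p)/step),np.ceil(np.linalg.norm(rv)/7.1),1))
    D=(np.array(xyz)-p)/n; R=R0
    rows=[]
    for i in range(n):
        s=R.inv().apply(D); rows.append([*np.round(s*1000,1),*np.round(rv/n,1)]); R=R*Ro.from_rotvec(rv/n,degrees=True)
    print("at",p.round(4),"yaw",np.degrees(o["eef_rot"]).round(2),"t",round(o["time_s"],2),"w",round(o["grip_width"],4),"F",o["force"].round(1),"n",n)
    if np.linalg.norm(rv)<7: print("each:",rows[0])
    else:
        for r in rows: print(r)
E
python3 -c "
from h import *
plan([0.545,0.187,0.16])"
```

```text
at [0.1718 0.5223 0.2051] yaw [-179.96   -0.    161.79] t 0.2 w 0.094 F [-0.9 -0.1  0.1] n 22
[np.float64(-20.9), np.float64(-9.2), np.float64(2.1), np.float64(-0.0), np.float64(0.0), np.float64(7.0)]
[np.float64(-21.8), np.float64(-6.6), np.float64(2.1), np.float64(-0.0), np.float64(0.0), np.float64(7.0)]
[np.float64(-22.5), np.float64(-3.9), np.float64(2.1), np.float64(-0.0), np.float64(0.0), np.float64(7.0)]
[np.float64(-22.8), np.float64(-1.1), np.float64(2.1), np.float64(-0.0), np.float64(0.0), np.float64(7.0)]
[np.float64(-22.7), np.float64(1.6), np.float64(2.1), np.float64(-0.0), np.float64(0.0), np.float64(7.0)]
[np.float64(-22.4), np.float64(4.4), np.float64(2.1), np.float64(-0.0), np.float64(0.0), np.float64(7.0)]
[np.float64(-21.7), np.float64(7.1), np.float64(2.1), np.float64(-0.0), np.float64(0.0), np.float64(7.0)]
[np.float64(-20.7), np.float64(9.7), np.float64(2.1), np.float64(-0.0), np.float64(0.0), np.float64(7.0)]
[np.float64(-19.3), np.float64(12.1), np.float64(2.1), np.float64(-0.0), np.float64(0.0), np.float64(7.0)]
[np.float64(-17.7), np.float64(14.3), np.float6
[... 630 characters left out ...]
np.float64(2.0), np.float64(-0.0), np.float64(0.0), np.float64(7.0)]
[np.float64(-0.9), np.float64(22.8), np.float64(2.0), np.float64(-0.0), np.float64(0.0), np.float64(7.0)]
[np.float64(1.9), np.float64(22.7), np.float64(2.0), np.float64(-0.0), np.float64(0.0), np.float64(7.0)]
[np.float64(4.6), np.float64(22.3), np.float64(2.0), np.float64(-0.0), np.float64(0.0), np.float64(7.0)]
[np.float64(7.3), np.float64(21.6), np.float64(2.0), np.float64(-0.0), np.float64(0.0), np.float64(7.0)]
[np.float64(9.9), np.float64(20.6), np.float64(2.1), np.float64(-0.0), np.float64(0.0), np.float64(7.0)]
[np.float64(12.3), np.float64(19.2), np.float64(2.1), np.float64(-0.0), np.float64(0.0), np.float64(7.0)]
```

step_arm --steps '[{"x": -0.021,"y": -0.009,"z": 0.002,"az": 7.1},{"x": -0.022,"y": -0.007,"z": 0.002,"az": 7.1},{"x": -0.022,"y": -0.004,"z": 0.002,"az": 7.1},{"x": -0.023,"y": -0.001,"z": 0.002,"az": 7.1},{"x": -0.023,"y": 0.002,"z": 0.002,"az": 7.1}]'

```text
validation failed for argument at $.st...
```

step_arm --steps '[{"x": -0.022,"y": 0.004,"z": 0.002,"az": 7.1},{"x": -0.022,"y": 0.007,"z": 0.002,"az": 7.1},{"x": -0.021,"y": 0.01,"z": 0.002,"az": 7.1},{"x": -0.019,"y": 0.012,"z": 0.002,"az": 7.1},{"x": -0.018,"y": 0.014,"z": 0.002,"az": 7.1}]'

```text
validation failed for argument at $.st...
```

step_arm --steps '[{"x": -0.016,"y": 0.016,"z": 0.002,"az": 7.1},{"x": -0.014,"y": 0.018,"z": 0.002,"az": 7.1},{"x": -0.011,"y": 0.02,"z": 0.002,"az": 7.1},{"x": -0.009,"y": 0.021,"z": 0.002,"az": 7.1},{"x": -0.006,"y": 0.022,"z": 0.002,"az": 7.1}]'

```text
validation failed for argument at $.st...
```

step_arm --steps '[{"x": -0.004,"y": 0.022,"z": 0.002,"az": 7.1},{"x": -0.001,"y": 0.023,"z": 0.002,"az": 7.1},{"x": 0.002,"y": 0.023,"z": 0.002,"az": 7.1},{"x": 0.005,"y": 0.022,"z": 0.002,"az": 7.1},{"x": 0.007,"y": 0.022,"z": 0.002,"az": 7.1}]'

```text
validation failed for argument at $.st...
```

```bash
python3 -c "
from h import *
plan([0.545,0.187,0.16])"
```

```text
at [0.1718 0.5223 0.2051] yaw [-179.96   -0.    161.79] t 0.2 w 0.094 F [-0.9 -0.1  0.1] n 22
[np.float64(-20.9), np.float64(-9.2), np.float64(2.1), np.float64(-0.0), np.float64(0.0), np.float64(7.0)]
[np.float64(-21.8), np.float64(-6.6), np.float64(2.1), np.float64(-0.0), np.float64(0.0), np.float64(7.0)]
[np.float64(-22.5), np.float64(-3.9), np.float64(2.1), np.float64(-0.0), np.float64(0.0), np.float64(7.0)]
[np.float64(-22.8), np.float64(-1.1), np.float64(2.1), np.float64(-0.0), np.float64(0.0), np.float64(7.0)]
[np.float64(-22.7), np.float64(1.6), np.float64(2.1), np.float64(-0.0), np.float64(0.0), np.float64(7.0)]
[np.float64(-22.4), np.float64(4.4), np.float64(2.1), np.float64(-0.0), np.float64(0.0), np.float64(7.0)]
[np.float64(-21.7), np.float64(7.1), np.float64(2.1), np.float64(-0.0), np.float64(0.0), np.float64(7.0)]
[np.float64(-20.7), np.float64(9.7), np.float64(2.1), np.float64(-0.0), np.float64(0.0), np.float64(7.0)]
[np.float64(-19.3), np.float64(12.1), np.float64(2.1), np.float64(-0.0), np.float64(0.0), np.float64(7.0)]
[np.float64(-17.7), np.float64(14.3), np.float6
[... 630 characters left out ...]
np.float64(2.0), np.float64(-0.0), np.float64(0.0), np.float64(7.0)]
[np.float64(-0.9), np.float64(22.8), np.float64(2.0), np.float64(-0.0), np.float64(0.0), np.float64(7.0)]
[np.float64(1.9), np.float64(22.7), np.float64(2.0), np.float64(-0.0), np.float64(0.0), np.float64(7.0)]
[np.float64(4.6), np.float64(22.3), np.float64(2.0), np.float64(-0.0), np.float64(0.0), np.float64(7.0)]
[np.float64(7.3), np.float64(21.6), np.float64(2.0), np.float64(-0.0), np.float64(0.0), np.float64(7.0)]
[np.float64(9.9), np.float64(20.6), np.float64(2.1), np.float64(-0.0), np.float64(0.0), np.float64(7.0)]
[np.float64(12.3), np.float64(19.2), np.float64(2.1), np.float64(-0.0), np.float64(0.0), np.float64(7.0)]
```

step_arm --steps '[{"x": -0.021,"y": -0.009,"z": 0.002,"ax": 0,"ay": 0,"az": 7.1,"claw": 0.094},{"x": -0.022,"y": -0.007,"z": 0.002,"ax": 0,"ay": 0,"az": 7.1,"claw": 0.094},{"x": -0.022,"y": -0.004,"z": 0.002,"ax": 0,"ay": 0,"az": 7.1,"claw": 0.094},{"x": -0.023,"y": -0.001,"z": 0.002,"ax": 0,"ay": 0,"az": 7.1,"claw": 0.094},{"x": -0.023,"y": 0.002,"z": 0.002,"ax": 0,"ay": 0,"az": 7.1,"claw": 0.094}]'

```text
time_s: 0.62
ee_pos: [0.2563, 0.4443, 0.1939]
eef_rot: [-3.14, 0.0, 2.199]
force: [0.8, 0.0, 0.4]
grip_width: 0.0943
```

step_arm --steps '[{"x": -0.022,"y": 0.004,"z": 0.002,"ax": 0,"ay": 0,"az": 7.1,"claw": 0.094},{"x": -0.022,"y": 0.007,"z": 0.002,"ax": 0,"ay": 0,"az": 7.1,"claw": 0.094},{"x": -0.021,"y": 0.01,"z": 0.002,"ax": 0,"ay": 0,"az": 7.1,"claw": 0.094},{"x": -0.019,"y": 0.012,"z": 0.002,"ax": 0,"ay": 0,"az": 7.1,"claw": 0.094},{"x": -0.018,"y": 0.014,"z": 0.002,"ax": 0,"ay": 0,"az": 7.1,"claw": 0.094}]'

```text
time_s: 1.03
ee_pos: [0.3422, 0.3611, 0.183]
eef_rot: [-3.14, 0.002, 1.574]
force: [-0.2, 0.7, 0.2]
grip_width: 0.0938
```

step_arm --steps '[{"x": -0.016,"y": 0.016,"z": 0.002,"ax": 0,"ay": 0,"az": 7.1,"claw": 0.094},{"x": -0.014,"y": 0.018,"z": 0.002,"ax": 0,"ay": 0,"az": 7.1,"claw": 0.094},{"x": -0.011,"y": 0.02,"z": 0.002,"ax": 0,"ay": 0,"az": 7.1,"claw": 0.094},{"x": -0.009,"y": 0.021,"z": 0.002,"ax": 0,"ay": 0,"az": 7.1,"claw": 0.094},{"x": -0.006,"y": 0.022,"z": 0.002,"ax": 0,"ay": 0,"az": 7.1,"claw": 0.094}]'

```text
time_s: 1.45
ee_pos: [0.4272, 0.2769, 0.1722]
eef_rot: [-3.141, 0.003, 0.949]
force: [0.8, -0.1, -0.7]
grip_width: 0.0934
```

step_arm --steps '[{"x": -0.004,"y": 0.022,"z": 0.002,"ax": 0,"ay": 0,"az": 7.1,"claw": 0.094},{"x": -0.001,"y": 0.023,"z": 0.002,"ax": 0,"ay": 0,"az": 7.1,"claw": 0.094},{"x": 0.002,"y": 0.023,"z": 0.002,"ax": 0,"ay": 0,"az": 7.1,"claw": 0.094},{"x": 0.005,"y": 0.022,"z": 0.002,"ax": 0,"ay": 0,"az": 7.1,"claw": 0.094},{"x": 0.007,"y": 0.022,"z": 0.002,"ax": 0,"ay": 0,"az": 7.1,"claw": 0.094}]'

```text
time_s: 1.87
ee_pos: [0.5106, 0.1907, 0.1611]
eef_rot: [3.14, 0.004, 0.324]
force: [-0.1, -0.3, 0.4]
grip_width: 0.0936
```

```bash
sed -i 's/np.round(s\*1000,1),\*np.round(rv\/n,1)/[float(a) for a in np.round(s*1000,1)],*[float(a) for a in np.round(rv\/n,1)]/' h.py; sed -i 's/rows.append(\[\*\[/rows.append([*[/' h.py; sed -i 's/\*\[float(a) for a in np.round(s/*[float(a) for a in np.round(s/; s/rows.append(\[\[float/rows.append([*[float/' h.py; python3 -c "
from h import *
plan([0.545,0.187,0.16])"
```

```text
at [0.5106 0.1907 0.1611] yaw [179.92   0.23  18.57] t 1.87 w 0.0936 F [-0.1 -0.3  0.4] n 2
[15.7, 7.2, 0.5, 0.0, 0.1, 5.0]
[16.3, 5.8, 0.5, 0.0, 0.1, 5.0]
```

step_arm --steps '[{"x": 0.026,"y": 0.009,"z": 0.01,"ax": 0,"ay": 0,"az": 5,"claw": 0.06},{"x": 0.026,"y": 0.008,"z": 0.01,"ax": 0,"ay": 0,"az": 5,"claw": 0.06},{"x": 0,"y": 0,"z": 0,"ax": 0,"ay": 0,"az": 0,"claw": 0.06}]'

```text
time_s: 2.12
ee_pos: [0.5693, 0.1843, 0.1396]
eef_rot: [3.139, 0.004, 0.128]
force: [0.2, 0.1, -1.0]
grip_width: 0.0777
```

```bash
cat >> h.py <<'E'
def look(tag,zt=0.038,save=True,lo=None,hi=None):
    """blobs in wrist depth between heights lo,hi (a saw's back plate at zt), centre by enclosing circle of the mask contour"""
    C=cam("wrist"); p,d=vision.camera("wrist"); P=pts(C,d)
    lo=zt-0.007 if lo is None else lo; hi=zt+0.007 if hi is None else hi
    m=((P[...,2]>lo)&(P[...,2]<hi)&(d>0)).astype(np.uint8)
    m=cv2.morphologyEx(m,cv2.MORPH_OPEN,np.ones((3,3),np.uint8))
    im=p[:,:,::-1].copy()
    cs,_=cv2.findContours(m,0,2)
    for c in cs:
        if cv2.contourArea(c)<300: continue
        w=np.array([ray(C,*q[0],zt) for q in c])[:,:2]
        (x,y),r=cv2.minEnclosingCircle(w.astype(np.float32))
        A=np.c_[2*w,np.ones(len(w))]; s=np.linalg.lstsq(A,(w**2).sum(1),rcond=None)[0]
        u,v=c.reshape(-1,2).mean(0)
        print(f"px({u:.0f},{v:.0f}) encl ({x:.4f},{y:.4f}) d{2*r:.4f} lsq ({s[0]:.4f},{s[1]:.4f}) d{2*np.sqrt(s[2]+s[0]**2+s[1]**2):.4f} zmed {np.median(P[m>0][:,2]):.4f}")
        cv2.drawContours(im,[c],-1,(0,0,255),1)
    if save: cv2.imwrite(f"pics/{tag}.png",im)
    return C,p,d,P
E
python3 -c "
from h import *
plan([0.563,0.187,0.14]); look('w1')"
```

```text
at [0.5693 0.1843 0.1396] yaw [179.86   0.21   7.35] t 2.12 w 0.0777 F [ 0.2  0.1 -1. ] n 1
each: [-5.9, -3.5, -0.4, 0.1, 0.2, -1.2]
px(259,328) encl (0.4393,0.1886) d0.0632 lsq (0.4465,0.1896) d0.0463 zmed 0.0386
px(276,219) encl (0.5658,0.1881) d0.0267 lsq (0.5657,0.1884) d0.0249 zmed 0.0386
px(114,216) encl (0.5486,0.3300) d0.0421 lsq (0.5481,0.3300) d0.0390 zmed 0.0386
px(179,53) encl (0.6878,0.2769) d0.1208 lsq (0.6853,0.2777) d0.0702 zmed 0.0386
px(155,20) encl (0.7087,0.2968) d0.0270 lsq (0.7079,0.2974) d0.0166 zmed 0.0386
```

View pics/w1.png

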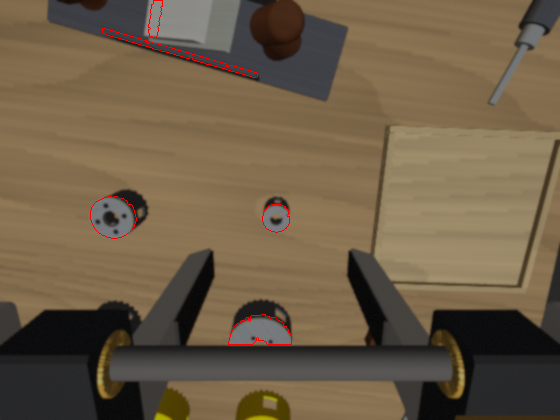

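```bash
python3 -c "
from h import *
plan([0.565,0.188,0.10])"
```

```text
at [0.5679 0.1847 0.1403] yaw [179.87   0.21   7.63] t 2.17 w 0.0736 F [ 0.1 -0.4 -0.5] n 1
each: [-2.3, -3.7, 40.3, 0.1, 0.2, -0.9]
```

step_arm --steps '[{"x": -0.002,"y": -0.004,"z": 0.04,"ax": 0.1,"ay": 0.2,"az": -0.9,"claw": 0.05},{"x": 0,"y": 0,"z": 0,"ax": 0,"ay": 0,"az": 0,"claw": 0.05},{"x": 0,"y": 0,"z": 0,"ax": 0,"ay": 0,"az": 0,"claw": 0.05}]'

```text
time_s: 2.42
ee_pos: [0.565, 0.1888, 0.1019]
eef_rot: [3.141, -0.002, 0.153]
force: [-0.2, -0.4, 1.2]
grip_width: 0.0533
```

```bash
python3 -c "
from h import *
plan([0.565,0.188,0.010],step=0.03);look('w2')"
```

```text
at [0.565  0.1888 0.1019] yaw [ 1.7999e+02 -1.0000e-01  8.7700e+00] t 2.42 w 0.0533 F [-0.2 -0.4  1.2] n 4
each: [-0.1, 0.2, 23.0, 0.0, -0.0, 0.1]
px(258,394) encl (0.4186,0.1863) d0.0564 lsq (0.4310,0.1874) d0.0607 zmed 0.0386
px(282,230) encl (0.5659,0.1885) d0.0269 lsq (0.5657,0.1883) d0.0251 zmed 0.0386
px(94,221) encl (0.5488,0.3300) d0.0422 lsq (0.5482,0.3301) d0.0390 zmed 0.0386
px(176,34) encl (0.6875,0.2770) d0.1210 lsq (0.6905,0.2765) d0.0701 zmed 0.0386
```

step_arm --steps '[{"x": 0.0005,"y": 0,"z": 0.03,"ax": 0,"ay": 0,"az": 0,"claw": 0.05},{"x": 0,"y": 0,"z": 0.03,"ax": 0,"ay": 0,"az": 0,"claw": 0.05},{"x": 0,"y": 0,"z": 0.03,"ax": 0,"ay": 0,"az": 0,"claw": 0.05},{"x": 0,"y": 0,"z": 0.002,"ax": 0,"ay": 0,"az": 0,"claw": 0.015},{"x": 0,"y": 0,"z": 0,"ax": 0,"ay": 0,"az": 0,"claw": 0.015}]' --grip_force 15

```text
time_s: 2.88
ee_pos: [0.5688, 0.1911, 0.0186]
eef_rot: [-3.141, -0.014, 0.157]
force: [0.4, -0.9, 0.3]
grip_width: 0.0399
```

step_arm --steps '[{"x": 0,"y": 0,"z": 0,"ax": 0,"ay": 0,"az": 0,"claw": 0.015},{"x": 0,"y": 0,"z": 0,"ax": 0,"ay": 0,"az": 0,"claw": 0.015}]'

```text
time_s: 3.05
ee_pos: [0.5702, 0.1916, 0.0229]
eef_rot: [-3.14, -0.018, 0.157]
force: [0.3, -1.1, 0.6]
grip_width: 0.0267
```

```bash
python3 -c "
from h import *
plan([0.5655,0.188,0.14],step=0.04)"
```

```text
at [0.5702 0.1916 0.0229] yaw [-179.92   -1.02    9.02] t 3.05 w 0.0267 F [ 0.3 -1.1  0.6] n 3
each: [-1.0, 0.9, -39.1, -0.0, -0.3, 0.2]
```

step_arm --steps '[{"x": -0.004,"y": 0.003,"z": 0.011,"ax": 0,"ay": 1.0,"az": 0.4,"claw": 0.045},{"x": 0,"y": 0,"z": 0,"ax": 0,"ay": 0,"az": 0,"claw": 0.045},{"x": 0,"y": 0,"z": 0,"ax": 0,"ay": 0,"az": 0,"claw": 0.045}]'

```text
time_s: 3.3
ee_pos: [0.5698, 0.189, 0.0182]
eef_rot: [-3.139, -0.044, 0.151]
force: [0.5, 0.0, -0.2]
grip_width: 0.0431
```

```bash
python3 -c "
from h import *
plan([0.5655,0.188,0.012],step=0.04); print(ctrl.get_obs()['joint_vel'].round(3))"
```

```text
at [0.5698 0.189  0.0182] yaw [-179.86   -2.51    8.64] t 3.3 w 0.0431 F [ 0.5  0.  -0.2] n 1
each: [-4.6, 0.3, 6.1, -0.1, -2.5, 0.1]
[-0.002 -0.016  0.016 -0.    -0.004  0.003]
```

step_arm --steps '[{"x": -0.0045,"y": 0,"z": 0.006,"ax": 0,"ay": -2.5,"az": 0,"claw": 0.045},{"x": 0,"y": 0,"z": 0,"ax": 0,"ay": 0,"az": 0,"claw": 0.045}]'

```text
time_s: 3.47
ee_pos: [0.5667, 0.1889, 0.0152]
eef_rot: [-3.139, -0.002, 0.151]
force: [-0.4, -0.1, 0.1]
grip_width: 0.0447
```

```bash
python3 -c "
from h import *
plan([0.5655,0.188,0.012],step=0.04); print(ctrl.get_obs()['joint_vel'].round(3))"
```

```text
at [0.5667 0.1889 0.0152] yaw [-1.7983e+02 -1.1000e-01  8.6700e+00] t 3.47 w 0.0447 F [-0.4 -0.1  0.1] n 1
each: [-1.3, 0.7, 3.2, -0.2, -0.1, 0.2]
[ 0.006 -0.058  0.014 -0.01  -0.054  0.007]
```

step_arm --steps '[{"x": -0.0015,"y": 0.0005,"z": 0.004,"ax": 0,"ay": 0,"az": 0,"claw": 0.045},{"x": 0,"y": 0,"z": 0,"ax": 0,"ay": 0,"az": 0,"claw": 0.02},{"x": 0,"y": 0,"z": 0,"ax": 0,"ay": 0,"az": 0,"claw": 0.015},{"x": 0,"y": 0,"z": 0,"ax": 0,"ay": 0,"az": 0,"claw": 0.015}]'

```text
time_s: 3.8
ee_pos: [0.5669, 0.1887, 0.0136]
eef_rot: [-3.138, -0.008, 0.152]
force: [-0.8, 0.0, -0.2]
grip_width: 0.0281
```

```bash
python3 -c "
from h import *
plan([0.5655,0.188,0.14],step=0.04); print(ctrl.get_obs()['joint_vel'].round(3))"
```

```text
at [0.5669 0.1887 0.0136] yaw [-179.81   -0.43    8.69] t 3.8 w 0.0281 F [-0.8  0.  -0.2] n 4
each: [-0.1, 0.0, -31.6, -0.0, -0.1, 0.0]
[ 0.001 -0.005  0.001 -0.001 -0.003 -0.001]
```

step_arm --steps '[{"x": 0,"y": 0,"z": 0,"ax": 0,"ay": -0.4,"az": 0,"claw": 0.015},{"x": 0,"y": 0,"z": 0,"ax": 0,"ay": 0,"az": 0,"claw": 0.015},{"x": 0,"y": 0,"z": 0,"ax": 0,"ay": 0,"az": 0,"claw": 0.015}]'

```text
time_s: 4.05
ee_pos: [0.5669, 0.1887, 0.014]
eef_rot: [-3.138, -0.001, 0.152]
force: [-0.2, 0.5, -0.1]
grip_width: 0.0248
```

```bash
python3 -c "
from h import *
plan([0.5655,0.188,0.14],step=0.04); print(ctrl.get_obs()['joint_vel'].round(3))"
```

```text
at [0.5669 0.1887 0.014 ] yaw [-1.7981e+02 -3.0000e-02  8.7000e+00] t 4.05 w 0.0248 F [-0.2  0.5 -0.1] n 4
each: [-0.4, 0.0, -31.5, -0.0, -0.0, 0.1]
[-0.001  0.    -0.003  0.002  0.006 -0.001]
```

step_arm --steps '[{"x": 0,"y": 0,"z": -0.03,"ax": 0,"ay": 0,"az": 0,"claw": 0.015},{"x": 0,"y": 0,"z": -0.035,"ax": 0,"ay": 0,"az": 0,"claw": 0.015},{"x": -0.009,"y": 0.036,"z": -0.03,"ax": 0,"ay": 0,"az": 0,"claw": 0.015},{"x": -0.009,"y": 0.036,"z": -0.01,"ax": 0,"ay": 0,"az": 0,"claw": 0.015},{"x": -0.009,"y": 0.036,"z": 0,"ax": 0,"ay": 0,"az": 0,"claw": 0.015}]'

```text
time_s: 4.47
ee_pos: [0.5559, 0.0842, 0.1175]
eef_rot: [-3.139, 0.003, 0.16]
force: [0.6, -0.8, -1.3]
grip_width: 0.0245
```

step_arm --steps '[{"x": -0.009,"y": 0.036,"z": 0,"ax": 0,"ay": 0,"az": 0,"claw": 0.015},{"x": -0.009,"y": 0.036,"z": 0,"ax": 0,"ay": 0,"az": 0,"claw": 0.015},{"x": -0.009,"y": 0.036,"z": 0,"ax": 0,"ay": 0,"az": 0,"claw": 0.015},{"x": -0.009,"y": 0.036,"z": 0,"ax": 0,"ay": 0,"az": 0,"claw": 0.015},{"x": -0.009,"y": 0.03,"z": 0,"ax": 0,"ay": 0,"az": 0,"claw": 0.015}]'

```text
time_s: 4.88
ee_pos: [0.5379, -0.1031, 0.1199]
eef_rot: [-3.14, -0.002, 0.162]
force: [0.6, -0.8, -0.7]
grip_width: 0.0251
```

```bash
python3 -c "
from h import *
plan([*REST,0.10],step=0.04); C,p,d,P=look('w3',zt=0.05)"
```

```text
at [ 0.5379 -0.1031  0.1199] yaw [-1.7994e+02 -1.1000e-01  9.2700e+00] t 4.88 w 0.0251 F [ 0.6 -0.8 -0.7] n 3
each: [-7.3, 25.5, 6.6, -0.0, -0.0, 0.3]
px(295,312) encl (0.4632,-0.1289) d0.0358 lsq (0.4614,-0.1284) d0.0275 zmed 0.0507
px(405,144) encl (0.5883,-0.2177) d0.2553 lsq (0.5856,-0.1940) d0.1798 zmed 0.0507
```

View pics/w3.png

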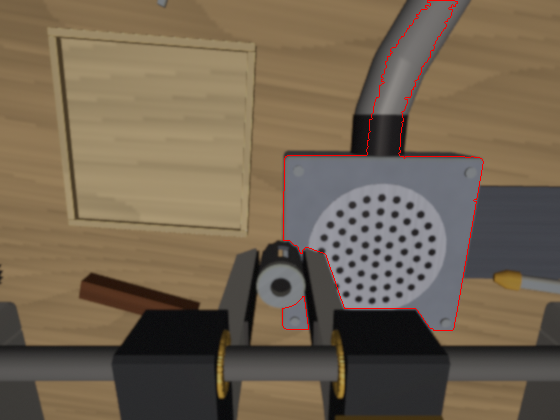

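```bash
cat > m.py <<'E'
from h import *
im=cv2.imread("pics/w3.png")
o=dict(ee_pos=np.array([0.5379,-0.1031,0.1199]),r=np.radians([-179.94,-0.11,9.27]))
c=vision.camera_params("wrist"); R=Ro.from_euler("xyz",o["r"]).as_matrix(); M=c["mount"]
C=(210/np.tan(np.radians(c["fov_y"]/2)),c["cx"],c["cy"],o["ee_pos"]+R@M[:3,3],R@M[:3,:3])
def show(n,px,z):
    w=np.array([ray(C,*q,z) for q in px]); e=np.roll(w,-1,0)-w
    print(n,"ctr",w.mean(0).round(4),"len",np.hypot(e[:,0],e[:,1]).round(4),"ang",np.degrees(np.arctan2(e[:,1],e[:,0])).round(1))
show("box",[(285,154),(483,158),(454,328),(283,328)],0.05)
show("tray",[(50,30),(255,45),(246,235),(70,226)],0.014)
# disc: light pixels low saturation inside box
g=cv2.cvtColor(im,cv2.COLOR_BGR2GRAY); print(g[200,300],g[200,345],g[170,380],g[195,380])
m=cv2.morphologyEx((g>118).astype(np.uint8),cv2.MORPH_CLOSE,cv2.getStructuringElement(2,(11,11)))
n,l,s,cc=cv2.connectedComponentsWithStats(m[160:325,290:470])
i=l[70,90]; print(s[i])
cs,_=cv2.findContours((l==i).astype(np.uint8),0,1); k=max(cs,key=cv2.contourArea).reshape(-1,2)+[290,160]
k=cv2.convexHull(k).reshape(-1,2)
w=np.array([ray(C,*q,0.05) for q in k if q[1]<300])[:,:2]
A=np.c_[2*w,np.ones(len(w))]; q=np.linalg.lstsq(A,(w**2).sum(1),rcond=None)[0]; print("disc",q[:2],2*np.sqrt(q[2]+q[0]**2+q[1]**2), np.abs(np.hypot(*(w-q[:2]).T)-.055).max())
E
python3 m.py
```

```text
box ctr [ 0.5319 -0.1806  0.05  ] len [0.1466 0.1451 0.1471 0.1481] ang [ -81.8 -170.9   99.4    8.9]
tray ctr [0.583  0.0106 0.014 ] len [0.1575 0.1565 0.1581 0.1586] ang [ -84.5 -174.9   96.2    4.9]
113 148 113 67
[   18    23   139   125 13109]
disc [ 0.52964254 -0.18176225] 0.11171984512277232 0.001158543999902506
```

```bash
sed -i 's/^REST=.*/REST=np.array([0.530,-0.1815]); PSI=8.7; TRAY=np.array([0.583,0.0105])/' h.py; python3 -c "
from h import *
plan([*REST,0.09],step=0.04)"
```

```text
at [ 0.5373 -0.1074  0.1198] yaw [-1.7999e+02 -9.0000e-02  9.1100e+00] t 4.93 w 0.0245 F [-1.3 -4.  -0.7] n 3
each: [-6.3, 24.0, 9.9, -0.0, -0.0, 0.1]
```

step_arm --steps '[{"x": -0.006,"y": 0.025,"z": 0.01,"ax": 0,"ay": 0,"az": 0.4,"claw": 0.015},{"x": -0.006,"y": 0.025,"z": 0.01,"ax": 0,"ay": 0,"az": 0,"claw": 0.015},{"x": -0.006,"y": 0.018,"z": 0.01,"ax": 0,"ay": 0,"az": 0,"claw": 0.015},{"x": 0,"y": 0,"z": 0.01,"ax": 0,"ay": 0,"az": 0,"claw": 0.015}]'

```text
time_s: 5.27
ee_pos: [0.53, -0.1836, 0.0809]
eef_rot: [3.139, -0.006, 0.148]
force: [-0.0, 0.3, -0.3]
grip_width: 0.0247
```

```bash
python3 -c "
from h import *
plan([*REST,0.065],step=0.04)"
```

```text
at [ 0.53   -0.1836  0.0809] yaw [179.86  -0.35   8.49] t 5.27 w 0.0247 F [-0.   0.3 -0.3] n 1
each: [0.2, -2.1, 15.9, 0.1, -0.3, -0.2]
```

step_arm --steps '[{"x": 0,"y": -0.001,"z": 0.01,"ax": 0,"ay": -0.4,"az": 0,"claw": 0.015},{"x": 0,"y": 0,"z": 0.004,"ax": 0,"ay": 0,"az": 0,"claw": 0.015},{"x": 0,"y": 0,"z": 0,"ax": 0,"ay": 0,"az": 0,"claw": 0.015}]'

```text
time_s: 5.52
ee_pos: [0.529, -0.1815, 0.0637]
eef_rot: [3.141, 0.004, 0.147]
force: [-0.9, -2.0, 2.6]
grip_width: 0.0248
```

```bash
python3 -c "
from h import *
plan([*REST,0.065],step=0.04)"
```

```text
at [ 0.529  -0.1815  0.0637] yaw [179.96   0.25   8.41] t 5.52 w 0.0248 F [-0.9 -2.   2.6] n 1
each: [0.9, 0.2, -1.3, 0.0, 0.2, -0.3]
```

step_arm --steps '[{"x": 0,"y": 0,"z": 0,"ax": 0,"ay": 0,"az": 0,"claw": 0.05},{"x": 0,"y": 0,"z": 0,"ax": 0,"ay": 0,"az": 0,"claw": 0.05},{"x": 0,"y": 0,"z": -0.005,"ax": 0,"ay": 0,"az": 0,"claw": 0.05},{"x": 0,"y": 0,"z": -0.02,"ax": 0,"ay": 0,"az": 0,"claw": 0.05},{"x": 0,"y": 0,"z": -0.03,"ax": 0,"ay": 0,"az": 0,"claw": 0.05}]'

```text
time_s: 5.93
ee_pos: [0.5282, -0.1773, 0.117]
eef_rot: [-3.138, 0.011, 0.151]
force: [0.1, -0.6, -0.1]
grip_width: 0.0501
```

step_arm --steps '[{"x": 0,"y": 0,"z": -0.04,"ax": 0,"ay": 0,"az": 0,"claw": 0.08},{"x": 0,"y": 0,"z": -0.04,"ax": 0,"ay": 0,"az": 0,"claw": 0.08},{"x": 0,"y": 0,"z": -0.03,"ax": 0,"ay": 0,"az": 0,"claw": 0.08},{"x": 0,"y": 0,"z": -0.01,"ax": 0,"ay": 0,"az": 0,"claw": 0.08},{"x": 0,"y": 0,"z": 0,"ax": 0,"ay": 0,"az": 0,"claw": 0.08}]'

```text
time_s: 6.35
ee_pos: [0.5304, -0.1754, 0.2529]
eef_rot: [3.14, 0.001, 0.154]
force: [0.6, -0.7, -0.3]
grip_width: 0.0783
```

```bash
python3 -c "
from h import *
th=np.radians(8.7); ey=np.array([-np.sin(th),np.cos(th)])
g=REST-0.2*ey; print('grip',g)
plan([*(g+0.0045*ey),0.26],step=0.04); C,p,d,P=look('w4',zt=0.088)
"
```

```text
grip [ 0.56025216 -0.37919878]
at [ 0.5304 -0.1754  0.2529] yaw [1.7989e+02 4.0000e-02 8.8300e+00] t 6.35 w 0.0783 F [ 0.6 -0.7 -0.3] n 6
each: [-0.3, 33.6, -1.1, 0.0, 0.0, 0.0]
px(285,203) encl (0.5278,-0.1808) d0.0263 lsq (0.5279,-0.1810) d0.0246 zmed 0.0884
```

View pics/w4.png

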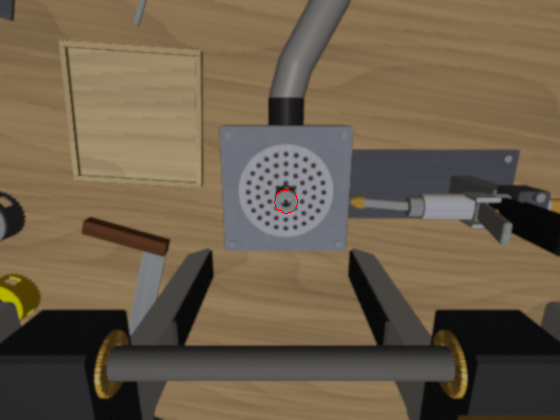

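step_arm --steps '[{"x": 0,"y": 0.03,"z": -0.002,"ax": 0,"ay": 0,"az": 0,"claw": 0.08},{"x": 0,"y": 0.035,"z": -0.002,"ax": 0,"ay": 0,"az": 0,"claw": 0.08},{"x": 0,"y": 0.035,"z": -0.002,"ax": 0,"ay": 0,"az": 0,"claw": 0.08},{"x": 0,"y": 0.035,"z": -0.002,"ax": 0,"ay": 0,"az": 0,"claw": 0.08},{"x": 0,"y": 0.035,"z": -0.002,"ax": 0,"ay": 0,"az": 0,"claw": 0.08}]'

```text
time_s: 6.82
ee_pos: [0.5573, -0.3418, 0.2587]
eef_rot: [-3.139, 0.004, 0.164]
force: [0.4, 0.5, 0.6]
grip_width: 0.0799
```

step_arm --steps '[{"x": 0,"y": 0.02,"z": 0,"ax": 0,"ay": 0,"az": 0,"claw": 0.08},{"x": 0,"y": 0,"z": 0,"ax": 0,"ay": 0,"az": 0,"claw": 0.08},{"x": 0,"y": 0,"z": 0,"ax": 0,"ay": 0,"az": 0,"claw": 0.08}]'

```text
time_s: 7.07
ee_pos: [0.5592, -0.3676, 0.2522]
eef_rot: [-3.134, 0.009, 0.159]
force: [0.0, 0.3, -0.2]
grip_width: 0.0798
```

```bash
python3 -c "
from h import *
th=np.radians(8.7); ey=np.array([-np.sin(th),np.cos(th)]); ex=np.array([np.cos(th),np.sin(th)])
g=REST-0.2*ey
plan([*(g+0.0045*ey),0.26],step=0.04); C,p,d,P=look('w5',zt=0.215,lo=0.205,hi=0.225)
for lo,hi in ((.205,.225),(.192,.204),(.18,.192)):
    m=(P[...,2]>lo)&(P[...,2]<hi)&(d>0)&(np.hypot(P[...,0]-g[0],P[...,1]-g[1])<.07)
    q=P[m][:,:2]-REST; a,b=q@ex,q@ey; 
    if m.sum(): print(lo,m.sum(),'x',np.percentile(a,[2,50,98]).round(4),'y',np.percentile(b,[2,50,98]).round(4))
"
```

```text
at [ 0.5592 -0.3676  0.2522] yaw [-179.59    0.53    9.12] t 7.07 w 0.0798 F [ 0.   0.3 -0.2] n 1
each: [-0.8, 7.0, -7.8, -0.4, 0.5, 0.4]
px(296,236) encl (0.5623,-0.3780) d0.0302 lsq (0.5626,-0.3783) d0.0275 zmed 0.2148
0.205 1110 x [-0.0095  0.0031  0.0123] y [-0.2108 -0.1995 -0.1885]
0.192 407 x [-0.0072  0.0075  0.0126] y [-0.2122 -0.166  -0.1598]
0.18 302 x [-0.007   0.0095  0.0126] y [-0.2115 -0.1885 -0.1641]
```

View pics/w5.png

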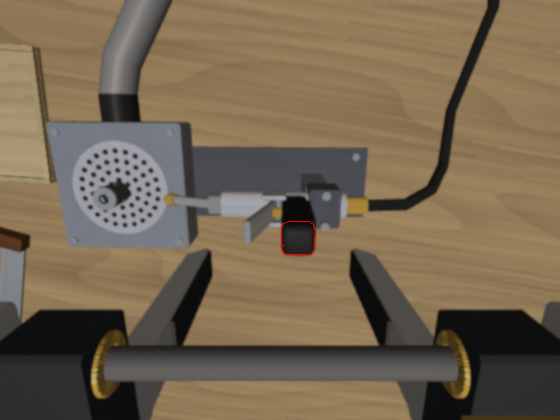

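```bash
python3 -c "
from h import *
plan([0.5614,-0.3755,0.23],step=0.04)"
```

```text
at [ 0.5591 -0.3673  0.252 ] yaw [-179.57    0.56    9.14] t 7.12 w 0.0802 F [-0.7 -0.2 -0.5] n 1
each: [1.2, 8.7, 21.9, -0.4, 0.6, 0.4]
```

step_arm --steps '[{"x": 0.001,"y": 0.0085,"z": 0.005,"ax": -0.4,"ay": 0.6,"az": 0.4,"claw": 0.08},{"x": 0,"y": 0,"z": 0.01,"ax": 0,"ay": 0,"az": 0,"claw": 0.08},{"x": 0,"y": 0,"z": 0,"ax": 0,"ay": 0,"az": 0,"claw": 0.08}]'

```text
time_s: 7.37
ee_pos: [0.5619, -0.3732, 0.2348]
eef_rot: [-3.141, -0.001, 0.154]
force: [-0.2, -0.4, -0.2]
grip_width: 0.0802
```

```bash
python3 -c "
from h import *
plan([0.5614,-0.3755,0.168],step=0.025)"
```

```text
at [ 0.5619 -0.3732  0.2348] yaw [-1.7996e+02 -7.0000e-02  8.8500e+00] t 7.37 w 0.0802 F [-0.2 -0.4 -0.2] n 3
each: [-0.3, 0.8, 22.3, -0.0, -0.0, 0.0]
```

step_arm --steps '[{"x": 0,"y": 0.002,"z": 0.015,"ax": 0,"ay": 0,"az": 0,"claw": 0.08},{"x": 0,"y": 0,"z": 0.02,"ax": 0,"ay": 0,"az": 0,"claw": 0.08},{"x": 0,"y": 0,"z": 0.02,"ax": 0,"ay": 0,"az": 0,"claw": 0.08},{"x": 0,"y": 0,"z": 0.008,"ax": 0,"ay": 0,"az": 0,"claw": 0.08},{"x": 0,"y": 0,"z": 0,"ax": 0,"ay": 0,"az": 0,"claw": 0.08}]'

```text
time_s: 7.78
ee_pos: [0.563, -0.3716, 0.17]
eef_rot: [3.141, -0.003, 0.158]
force: [0.5, 0.5, 0.1]
grip_width: 0.0798
```

```bash
python3 -c "
from h import *
plan([0.5614,-0.3755,0.168],step=0.025)"
```

```text
at [ 0.563  -0.3716  0.17  ] yaw [ 1.7998e+02 -1.5000e-01  9.0700e+00] t 7.78 w 0.0798 F [0.5 0.5 0.1] n 1
each: [-2.2, 3.6, 2.0, 0.0, -0.2, 0.4]
```

step_arm --steps '[{"x": -0.002,"y": 0.004,"z": 0.001,"ax": 0,"ay": 0,"az": 0.3,"claw": 0.07},{"x": 0,"y": 0,"z": 0,"ax": 0,"ay": 0,"az": 0,"claw": 0.06},{"x": 0,"y": 0,"z": 0,"ax": 0,"ay": 0,"az": 0,"claw": 0.055},{"x": 0,"y": 0,"z": 0,"ax": 0,"ay": 0,"az": 0,"claw": 0.053}]' --grip_force 40

```text
time_s: 8.12
ee_pos: [0.562, -0.375, 0.1715]
eef_rot: [-3.142, -0.004, 0.154]
force: [-1.8, 3.6, -0.5]
grip_width: 0.0571
```

```bash
python3 -c "
from h import *
plan([0.5614,-0.3755,0.168],step=0.025)"
```

```text
at [ 0.562  -0.375   0.1715] yaw [-180.     -0.2     8.81] t 8.12 w 0.0571 F [-1.8  3.6 -0.5] n 1
each: [-0.7, 0.4, 3.5, -0.0, -0.2, 0.1]
```

step_arm --steps '[{"x": 0,"y": 0,"z": 0.003,"ax": 0,"ay": 0,"az": 0,"claw": 0.045},{"x": 0,"y": 0,"z": 0,"ax": 0,"ay": 0,"az": 0,"claw": 0.035},{"x": 0,"y": 0,"z": 0,"ax": 0,"ay": 0,"az": 0,"claw": 0.025},{"x": 0,"y": 0,"z": 0,"ax": 0,"ay": 0,"az": 0,"claw": 0.025},{"x": 0,"y": 0,"z": 0,"ax": 0,"ay": 0,"az": 0,"claw": 0.025}]'

```text
time_s: 8.53
ee_pos: [0.5631, -0.3752, 0.1705]
eef_rot: [3.139, -0.007, 0.154]
force: [-1.0, 10.0, 2.3]
grip_width: 0.0316
```

```bash
python3 -c "
from h import *
plan([0.5614,-0.3755,0.168],step=0.025)"
```

```text
at [ 0.5631 -0.3752  0.1705] yaw [179.88  -0.39   8.82] t 8.53 w 0.0316 F [-1.  10.   2.3] n 1
each: [-1.7, 0.0, 2.5, 0.1, -0.4, 0.1]
```

step_arm --steps '[{"x": 0,"y": 0,"z": 0,"ax": 0,"ay": 0,"az": 0,"claw": 0.025},{"x": 0,"y": 0,"z": 0,"ax": 0,"ay": 0,"az": 0,"claw": 0.025},{"x": 0,"y": 0,"z": 0,"ax": 0,"ay": 0,"az": 0,"claw": 0.025},{"x": 0,"y": 0,"z": 0,"ax": 0,"ay": 0,"az": 0,"claw": 0.025},{"x": 0,"y": 0,"z": 0,"ax": 0,"ay": 0,"az": 0,"claw": 0.025}]'

```text
time_s: 8.95
ee_pos: [0.5631, -0.3751, 0.1706]
eef_rot: [3.141, -0.007, 0.153]
force: [2.2, -1.2, -2.2]
grip_width: 0.032
```

step_arm --steps '[{"x": 0,"y": 0,"z": 0,"ax": 0,"ay": 0,"az": 0,"claw": 0.025},{"x": 0,"y": 0,"z": 0,"ax": 0,"ay": 0,"az": 0,"claw": 0.025},{"x": 0,"y": 0,"z": 0,"ax": 0,"ay": 0,"az": 0,"claw": 0.025},{"x": 0,"y": 0,"z": 0,"ax": 0,"ay": 0,"az": 0,"claw": 0.025},{"x": 0,"y": 0,"z": 0,"ax": 0,"ay": 0,"az": 0,"claw": 0.025}]'

```text
time_s: 9.37
ee_pos: [0.5631, -0.3751, 0.1705]
eef_rot: [3.141, -0.007, 0.154]
force: [1.9, -0.6, -2.7]
grip_width: 0.0319
```

```bash
python3 -c "
from h import *
plan([0.5614,-0.3755,0.168],step=0.025)
p,d=vision.camera('scene'); cv2.imwrite('pics/s1.png',cv2.resize(p[120:260,120:300,::-1],None,fx=4,fy=4,interpolation=3))
C,p,d,P=look('w6',zt=0.088)"
```

```text
at [ 0.5631 -0.3751  0.1705] yaw [179.95  -0.4    8.8 ] t 9.37 w 0.0319 F [ 1.9 -0.6 -2.7] n 1
each: [-1.7, 0.2, 2.5, 0.0, -0.4, 0.1]
px(47,226) encl (0.5285,-0.1835) d0.0297 lsq (0.5284,-0.1834) d0.0268 zmed 0.0884
```

View pics/s1.png

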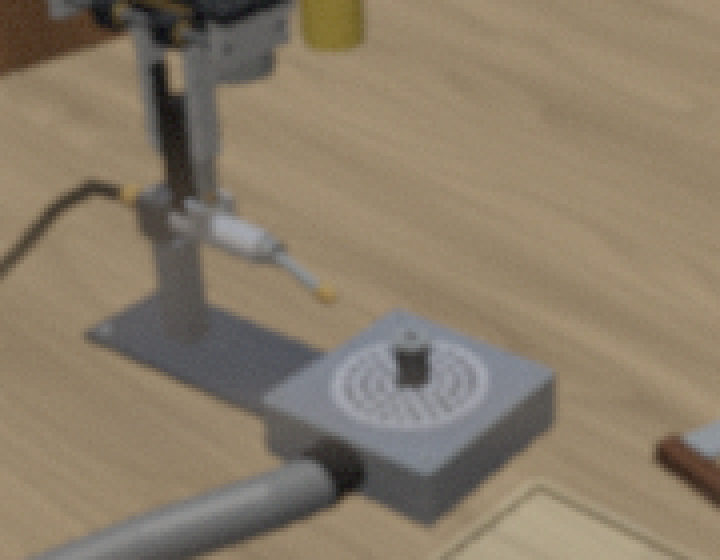

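View pics/w6.png

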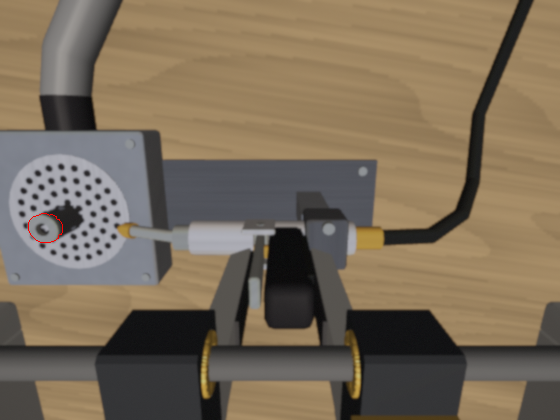

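step_arm --steps '[{"x": 0,"y": 0,"z": 0,"ax": 0,"ay": 0,"az": 0,"claw": 0.025},{"x": 0,"y": 0,"z": 0,"ax": 0,"ay": 0,"az": 0,"claw": 0.025},{"x": 0,"y": 0,"z": 0,"ax": 0,"ay": 0,"az": 0,"claw": 0.025},{"x": 0,"y": 0,"z": 0,"ax": 0,"ay": 0,"az": 0,"claw": 0.08},{"x": 0,"y": 0,"z": 0,"ax": 0,"ay": 0,"az": 0,"claw": 0.08}]'

```text
time_s: 9.88
ee_pos: [0.5627, -0.3726, 0.1702]
eef_rot: [-3.138, -0.005, 0.155]
force: [-3.2, 10.6, -5.6]
grip_width: 0.0416
```

step_arm --steps '[{"x": 0,"y": 0,"z": 0,"ax": 0,"ay": 0,"az": 0,"claw": 0.08},{"x": 0,"y": 0,"z": 0,"ax": 0,"ay": 0,"az": 0,"claw": 0.08},{"x": 0,"y": 0,"z": 0,"ax": 0,"ay": 0,"az": 0,"claw": 0.08},{"x": 0,"y": 0,"z": -0.02,"ax": 0,"ay": 0,"az": 0,"claw": 0.08},{"x": 0,"y": 0,"z": -0.03,"ax": 0,"ay": 0,"az": 0,"claw": 0.08}]'

```text
time_s: 10.3
ee_pos: [0.5611, -0.3706, 0.215]
eef_rot: [-3.131, 0.003, 0.157]
force: [-0.0, -0.9, -0.3]
grip_width: 0.075
```

```bash
python3 -c "
from h import *
plan([0.528,-0.182,0.24],step=0.04)"
```

```text
at [ 0.5611 -0.3706  0.215 ] yaw [-1.7939e+02  1.7000e-01  8.9800e+00] t 10.3 w 0.075 F [-0.  -0.9 -0.3] n 5
each: [-0.7, -38.3, -4.6, -0.1, 0.0, 0.1]
```

step_arm --steps '[{"x": 0,"y": 0,"z": -0.03,"ax": -0.6,"ay": 0.2,"az": 0,"claw": 0.08},{"x": 0,"y": -0.025,"z": -0.01,"ax": 0,"ay": 0,"az": 0,"claw": 0.07},{"x": 0,"y": -0.038,"z": 0,"ax": 0,"ay": 0,"az": 0,"claw": 0.06},{"x": 0,"y": -0.04,"z": 0,"ax": 0,"ay": 0,"az": 0,"claw": 0.05},{"x": 0,"y": -0.04,"z": 0.02,"ax": 0,"ay": 0,"az": 0,"claw": 0.05}]'

```text
time_s: 10.72
ee_pos: [0.5412, -0.2373, 0.2482]
eef_rot: [3.123, -0.017, 0.148]
force: [1.6, 0.1, 0.0]
grip_width: 0.0569
```

```bash
python3 -c "
from h import *
plan([0.5282,-0.1820,0.13],step=0.04)"
```

```text
at [ 0.5412 -0.2373  0.2482] yaw [178.93  -0.96   8.47] t 10.72 w 0.0569 F [1.6 0.1 0. ] n 4
each: [-1.7, -14.7, 29.3, 0.3, -0.2, -0.1]
```

step_arm --steps '[{"x": -0.003,"y": -0.025,"z": 0.02,"ax": 0.5,"ay": -0.5,"az": 0,"claw": 0.05},{"x": -0.002,"y": -0.02,"z": 0.03,"ax": 0.3,"ay": -0.3,"az": 0,"claw": 0.05},{"x": 0,"y": -0.008,"z": 0.03,"ax": 0,"ay": 0,"az": 0,"claw": 0.05},{"x": 0,"y": 0,"z": 0.02,"ax": 0,"ay": 0,"az": 0,"claw": 0.05},{"x": 0,"y": 0,"z": 0.01,"ax": 0,"ay": 0,"az": 0,"claw": 0.05}]'

```text
time_s: 11.13
ee_pos: [0.5305, -0.1798, 0.1392]
eef_rot: [3.126, -0.016, 0.154]
force: [0.3, -0.6, 0.1]
grip_width: 0.0501
```

```bash
python3 -c "
from h import *
plan([0.5282,-0.1820,0.10],step=0.02);look('w7',zt=.088)"
```

```text
at [ 0.5305 -0.1798  0.1392] yaw [179.12  -0.91   8.81] t 11.13 w 0.0501 F [ 0.3 -0.6  0.1] n 2
each: [-1.6, 0.6, 19.6, 0.4, -0.5, 0.1]
px(281,240) encl (0.5281,-0.1806) d0.0269 lsq (0.5281,-0.1812) d0.0250 zmed 0.0884
```

step_arm --steps '[{"x": -0.002,"y": 0,"z": 0.02,"ax": 0.9,"ay": -0.9,"az": 0,"claw": 0.05},{"x": 0,"y": 0,"z": 0.02,"ax": 0,"ay": 0,"az": 0,"claw": 0.05},{"x": 0,"y": 0,"z": 0.015,"ax": 0,"ay": 0,"az": 0,"claw": 0.05},{"x": 0,"y": 0,"z": 0.008,"ax": 0,"ay": 0,"az": 0,"claw": 0.05}]'

```text
time_s: 11.52
ee_pos: [0.5316, -0.1828, 0.0781]
eef_rot: [3.136, -0.007, 0.153]
force: [0.5, -0.1, 0.3]
grip_width: 0.0497
```

```bash
python3 -c "
from h import *
plan([0.5282,-0.1812,0.063],step=0.02)"
```

```text
at [ 0.5316 -0.1828  0.0781] yaw [179.68  -0.4    8.79] t 11.52 w 0.0497 F [ 0.5 -0.1  0.3] n 1
each: [-3.2, -2.2, 15.1, 0.3, -0.4, 0.1]
```

step_arm --steps '[{"x": -0.004,"y": -0.002,"z": 0.008,"ax": 0.3,"ay": -0.4,"az": 0,"claw": 0.05},{"x": 0,"y": 0,"z": 0.007,"ax": 0,"ay": 0,"az": 0,"claw": 0.05},{"x": 0,"y": 0,"z": 0,"ax": 0,"ay": 0,"az": 0,"claw": 0.045}]'

```text
time_s: 11.77
ee_pos: [0.5278, -0.1823, 0.063]
eef_rot: [3.14, -0.001, 0.153]
force: [-0.4, 0.0, -0.1]
grip_width: 0.0465
```

```bash
python3 -c "
from h import *
plan([0.5282,-0.1812,0.063],step=0.02)"
```

```text
at [ 0.5278 -0.1823  0.063 ] yaw [ 1.799e+02 -6.000e-02  8.770e+00] t 11.77 w 0.0465 F [-0.4  0.  -0.1] n 1
each: [0.5, -1.1, -0.0, 0.1, -0.1, 0.1]
```

Good. Close and lift, then travel to the tray's middle.

step_arm --steps '[{"x": 0,"y": -0.001,"z": 0,"ax": 0,"ay": 0,"az": 0,"claw": 0.015},{"x": 0,"y": 0,"z": 0,"ax": 0,"ay": 0,"az": 0,"claw": 0.015},{"x": 0,"y": 0,"z": 0,"ax": 0,"ay": 0,"az": 0,"claw": 0.015},{"x": 0,"y": 0,"z": 0,"ax": 0,"ay": 0,"az": 0,"claw": 0.015},{"x": 0,"y": 0,"z": 0,"ax": 0,"ay": 0,"az": 0,"claw": 0.015}]' --grip_force 15

```text
time_s: 12.18
ee_pos: [0.529, -0.1819, 0.0658]
eef_rot: [3.137, -0.005, 0.153]
force: [0.1, -0.4, -1.2]
grip_width: 0.0247
```

step_arm --steps '[{"x": 0,"y": 0,"z": -0.015,"ax": 0,"ay": 0,"az": 0,"claw": 0.015},{"x": 0,"y": 0,"z": -0.025,"ax": 0,"ay": 0,"az": 0,"claw": 0.015},{"x": 0.01,"y": -0.02,"z": -0.005,"ax": 0,"ay": 0,"az": 0,"claw": 0.015},{"x": 0.018,"y": -0.035,"z": 0,"ax": 0,"ay": 0,"az": 0,"claw": 0.015},{"x": 0.018,"y": -0.035,"z": 0,"ax": 0,"ay": 0,"az": 0,"claw": 0.015}]'

```text
time_s: 12.6
ee_pos: [0.5602, -0.0888, 0.1136]
eef_rot: [3.137, -0.005, 0.145]
force: [0.5, 0.1, -1.0]
grip_width: 0.0248
```

```bash
python3 -c "
from h import *
plan([*TRAY,0.06],step=0.035)"
```

```text
at [ 0.5602 -0.0888  0.1136] yaw [179.72  -0.31   8.29] t 12.6 w 0.0248 F [ 0.5  0.1 -1. ] n 4
each: [9.2, -23.8, 13.3, 0.1, -0.1, -0.1]
```

step_arm --steps '[{"x": 0.01,"y": -0.03,"z": 0.005,"ax": 0.2,"ay": -0.3,"az": -0.3,"claw": 0.015},{"x": 0.01,"y": -0.03,"z": 0.01,"ax": 0,"ay": 0,"az": 0,"claw": 0.015},{"x": 0.01,"y": -0.022,"z": 0.015,"ax": 0,"ay": 0,"az": 0,"claw": 0.015},{"x": 0.005,"y": -0.008,"z": 0.015,"ax": 0,"ay": 0,"az": 0,"claw": 0.015},{"x": 0,"y": 0,"z": 0.01,"ax": 0,"ay": 0,"az": 0,"claw": 0.015}]'

```text
time_s: 13.02
ee_pos: [0.5856, 0.0161, 0.0611]
eef_rot: [3.139, -0.009, 0.155]
force: [-0.6, 0.1, -0.5]
grip_width: 0.0244
```

```bash
python3 -c "
from h import *
plan([*TRAY,0.022],step=0.02)"
```

```text
at [0.5856 0.0161 0.0611] yaw [179.84  -0.5    8.89] t 13.02 w 0.0244 F [-0.6  0.1 -0.5] n 2
each: [-1.9, 2.5, 19.6, 0.1, -0.3, 0.1]
```

step_arm --steps '[{"x": -0.003,"y": 0.004,"z": 0.015,"ax": 0.2,"ay": -0.5,"az": 0,"claw": 0.015},{"x": -0.001,"y": 0,"z": 0.012,"ax": 0,"ay": 0,"az": 0,"claw": 0.015},{"x": 0,"y": 0,"z": 0.005,"ax": 0,"ay": 0,"az": 0,"claw": 0.015}]'

```text
time_s: 13.27
ee_pos: [0.5813, 0.01, 0.0259]
eef_rot: [-3.14, 0.002, 0.156]
force: [-0.5, -0.0, -0.3]
grip_width: 0.0247
```

```bash
python3 -c "
from h import *
plan([*TRAY,0.022],step=0.02)"
```

```text
at [0.5813 0.01   0.0259] yaw [-1.7993e+02  1.4000e-01  8.9500e+00] t 13.27 w 0.0247 F [-0.5 -0.  -0.3] n 1
each: [1.7, -0.2, 3.9, -0.1, 0.1, 0.2]
```

step_arm --steps '[{"x": 0,"y": 0,"z": 0.004,"ax": 0,"ay": 0,"az": 0,"claw": 0.015},{"x": 0,"y": 0,"z": 0,"ax": 0,"ay": 0,"az": 0,"claw": 0.015}]'

```text
time_s: 13.43
ee_pos: [0.5808, 0.0081, 0.0208]
eef_rot: [-3.14, 0.004, 0.154]
force: [0.1, 0.4, 0.4]
grip_width: 0.0243
```

```bash
python3 -c "
from h import *
plan([*TRAY,0.022],step=0.02)"
```

```text
at [0.5808 0.0081 0.0208] yaw [-179.88    0.22    8.82] t 13.43 w 0.0243 F [0.1 0.4 0.4] n 1
each: [2.5, -2.1, -1.2, -0.1, 0.2, 0.1]
```

step_arm --steps '[{"x": 0,"y": 0,"z": 0.001,"ax": 0,"ay": 0,"az": 0,"claw": 0.015},{"x": 0,"y": 0,"z": 0,"ax": 0,"ay": 0,"az": 0,"claw": 0.05},{"x": 0,"y": 0,"z": 0,"ax": 0,"ay": 0,"az": 0,"claw": 0.05},{"x": 0,"y": 0,"z": 0,"ax": 0,"ay": 0,"az": 0,"claw": 0.06},{"x": 0,"y": 0,"z": -0.02,"ax": 0,"ay": 0,"az": 0,"claw": 0.06}]'

```text
time_s: 13.85
ee_pos: [0.58, 0.0056, 0.0392]
eef_rot: [-3.139, 0.006, 0.151]
force: [-0.9, 0.6, -0.0]
grip_width: 0.0482
```

step_arm --steps '[{"x": 0,"y": 0,"z": -0.03,"ax": 0,"ay": 0,"az": 0,"claw": 0.06},{"x": 0,"y": 0,"z": -0.03,"ax": 0,"ay": 0,"az": 0,"claw": 0.06},{"x": 0,"y": 0,"z": -0.02,"ax": 0,"ay": 0,"az": 0,"claw": 0.06}]'

```text
time_s: 14.1
ee_pos: [0.5793, 0.0045, 0.1209]
eef_rot: [-3.138, 0.01, 0.15]
force: [0.0, -0.6, -0.0]
grip_width: 0.0596
```

```bash
python3 -c "
from h import *
plan([0.5485,0.330,0.12],step=0.04);look('w8',zt=.044)"
```

```text
at [0.5793 0.0045 0.1209] yaw [-179.81    0.58    8.59] t 14.1 w 0.0596 F [ 0.  -0.6 -0. ] n 9
each: [2.0, -36.3, 0.2, -0.0, 0.1, -0.0]
px(45,324) encl (0.4490,0.1944) d0.0533 lsq (0.4482,0.1927) d0.0372 zmed 0.0457
px(278,220) encl (0.5804,0.0081) d0.0266 lsq (0.5803,0.0083) d0.0251 zmed 0.0457
px(484,214) encl (0.6152,-0.1389) d0.2285 lsq (0.6152,-0.1402) d0.1250 zmed 0.0457
px(32,16) encl (0.7030,0.1938) d0.0246 lsq (0.7015,0.1925) d0.0174 zmed 0.0457
```

View pics/w8.png

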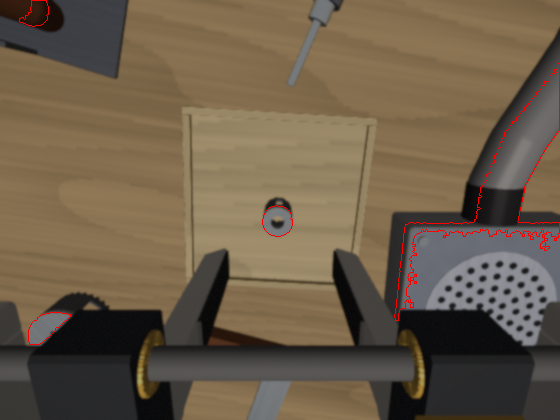

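step_arm --steps '[{"x": 0.002,"y": -0.03,"z": 0,"ax": 0,"ay": 0.6,"az": 0,"claw": 0.06},{"x": 0.002,"y": -0.04,"z": 0,"ax": 0,"ay": 0,"az": 0,"claw": 0.06},{"x": 0.002,"y": -0.04,"z": 0,"ax": 0,"ay": 0,"az": 0,"claw": 0.06},{"x": 0.002,"y": -0.04,"z": 0,"ax": 0,"ay": 0,"az": 0,"claw": 0.06},{"x": 0.002,"y": -0.04,"z": 0,"ax": 0,"ay": 0,"az": 0,"claw": 0.06}]'

```text
time_s: 14.57
ee_pos: [0.5649, 0.1922, 0.1286]
eef_rot: [3.142, -0.014, 0.138]
force: [0.7, -0.4, 0.5]
grip_width: 0.0601
```

```bash
python3 -c "
from h import *
plan([0.5485,0.330,0.12],step=0.04)"
```

```text
at [0.5649 0.1922 0.1286] yaw [180.    -0.78   7.89] t 14.57 w 0.0601 F [ 0.7 -0.4  0.5] n 4
each: [0.6, -34.7, 2.2, 0.0, -0.2, -0.2]
```

step_arm --steps '[{"x": 0,"y": -0.04,"z": 0.002,"ax": 0,"ay": -0.5,"az": -0.5,"claw": 0.06},{"x": 0,"y": -0.035,"z": 0.005,"ax": 0,"ay": 0,"az": 0,"claw": 0.06},{"x": 0,"y": -0.03,"z": 0.005,"ax": 0,"ay": 0,"az": 0,"claw": 0.06},{"x": 0,"y": -0.015,"z": 0.005,"ax": 0,"ay": 0,"az": 0,"claw": 0.06},{"x": 0,"y": 0,"z": 0,"ax": 0,"ay": 0,"az": 0,"claw": 0.06}]'

```text
time_s: 14.98
ee_pos: [0.5448, 0.3229, 0.1111]
eef_rot: [-3.141, -0.007, 0.152]
force: [-0.6, -0.8, 0.2]
grip_width: 0.0602
```

```bash
python3 -c "
from h import *
plan([0.5485,0.330,0.012],step=0.025);look('w9')"
```

```text
at [0.5448 0.3229 0.1111] yaw [-179.98   -0.39    8.72] t 14.98 w 0.0602 F [-0.6 -0.8  0.2] n 4
each: [1.0, -1.6, 24.8, -0.0, -0.1, 0.0]
px(238,334) encl (0.4325,0.3446) d0.0438 lsq (0.4239,0.3430) d0.0469 zmed 0.0385
px(270,218) encl (0.5480,0.3317) d0.0394 lsq (0.5479,0.3315) d0.0378 zmed 0.0385
px(376,36) encl (0.6885,0.2770) d0.1203 lsq (0.6653,0.2801) d0.0825 zmed 0.0385
```

View pics/w9.png

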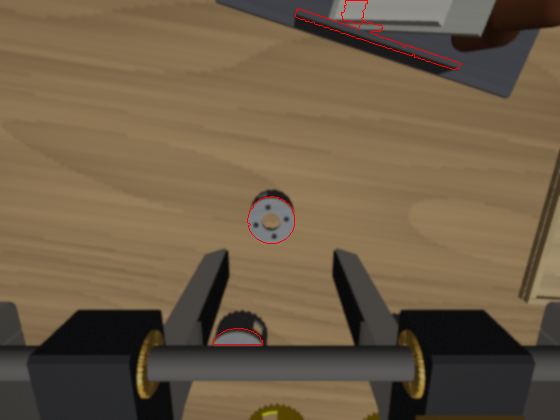

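step_arm --steps '[{"x": 0.004,"y": -0.008,"z": 0.015,"ax": 0,"ay": -0.4,"az": 0,"claw": 0.065},{"x": 0,"y": 0,"z": 0.025,"ax": 0,"ay": 0,"az": 0,"claw": 0.065},{"x": 0,"y": 0,"z": 0.025,"ax": 0,"ay": 0,"az": 0,"claw": 0.065},{"x": 0,"y": 0,"z": 0.012,"ax": 0,"ay": 0,"az": 0,"claw": 0.06},{"x": 0,"y": 0,"z": 0.004,"ax": 0,"ay": 0,"az": 0,"claw": 0.06}]'

```text
time_s: 15.45
ee_pos: [0.5519, 0.3259, 0.0315]
eef_rot: [-3.14, -0.006, 0.148]
force: [0.6, -0.4, 0.3]
grip_width: 0.0601
```

```bash
python3 -c "
from h import *
plan([0.548,0.3315,0.012],step=0.025)"
```

```text
at [0.5519 0.3259 0.0315] yaw [-179.93   -0.35    8.5 ] t 15.45 w 0.0601 F [ 0.6 -0.4  0.3] n 1
each: [-3.2, -6.1, 19.4, -0.1, -0.3, -0.2]
```

step_arm --steps '[{"x": -0.003,"y": -0.006,"z": 0.008,"ax": 0,"ay": -0.4,"az": 0,"claw": 0.06},{"x": 0,"y": -0.001,"z": 0.007,"ax": 0,"ay": 0,"az": 0,"claw": 0.06},{"x": 0,"y": 0,"z": 0.002,"ax": 0,"ay": 0,"az": 0,"claw": 0.06}]'

```text
time_s: 15.7
ee_pos: [0.549, 0.3313, 0.0149]
eef_rot: [-3.14, 0.0, 0.146]
force: [0.8, -0.1, -0.1]
grip_width: 0.0599
```

```bash
python3 -c "
from h import *
plan([0.548,0.3315,0.012],step=0.025)"
```

```text
at [0.549  0.3313 0.0149] yaw [-1.7991e+02  1.0000e-02  8.3500e+00] t 15.7 w 0.0599 F [ 0.8 -0.1 -0.1] n 1
each: [-1.0, -0.3, 2.9, -0.1, 0.0, -0.3]
```

step_arm --steps '[{"x": -0.001,"y": 0,"z": 0.003,"ax": 0,"ay": 0,"az": 0,"claw": 0.03},{"x": 0,"y": 0,"z": 0,"ax": 0,"ay": 0,"az": 0,"claw": 0.03},{"x": 0,"y": 0,"z": 0,"ax": 0,"ay": 0,"az": 0,"claw": 0.03},{"x": 0,"y": 0,"z": 0,"ax": 0,"ay": 0,"az": 0,"claw": 0.03},{"x": 0,"y": 0,"z": 0,"ax": 0,"ay": 0,"az": 0,"claw": 0.03}]'

```text
time_s: 16.12
ee_pos: [0.5489, 0.3317, 0.0138]
eef_rot: [-3.139, -0.003, 0.146]
force: [0.1, 0.5, -0.4]
grip_width: 0.0376
```

```bash
python3 -c "
from h import *
plan([*REST,0.12],step=0.039)"
```

```text
at [0.5489 0.3317 0.0138] yaw [-1.7986e+02 -1.6000e-01  8.3700e+00] t 16.12 w 0.0376 F [ 0.1  0.5 -0.4] n 14
each: [-6.7, 36.0, -7.7, -0.0, -0.0, -0.0]
```

step_arm --steps '[{"x": 0,"y": 0,"z": -0.03,"ax": 0,"ay": 0,"az": 0,"claw": 0.03},{"x": 0,"y": 0,"z": -0.035,"ax": 0,"ay": 0,"az": 0,"claw": 0.03},{"x": -0.007,"y": 0.03,"z": -0.025,"ax": 0,"ay": 0,"az": 0,"claw": 0.03},{"x": -0.007,"y": 0.04,"z": -0.005,"ax": 0,"ay": 0,"az": 0,"claw": 0.03},{"x": -0.007,"y": 0.04,"z": 0,"ax": 0,"ay": 0,"az": 0,"claw": 0.03}]'

```text
time_s: 16.53
ee_pos: [0.5425, 0.222, 0.1119]
eef_rot: [-3.14, -0.002, 0.154]
force: [0.8, -0.8, -1.3]
grip_width: 0.0376
```

step_arm --steps '[{"x": -0.007,"y": 0.04,"z": 0,"ax": 0,"ay": 0,"az": 0,"claw": 0.03},{"x": -0.007,"y": 0.04,"z": 0,"ax": 0,"ay": 0,"az": 0,"claw": 0.03},{"x": -0.007,"y": 0.04,"z": 0,"ax": 0,"ay": 0,"az": 0,"claw": 0.03},{"x": -0.007,"y": 0.04,"z": 0,"ax": 0,"ay": 0,"az": 0,"claw": 0.03},{"x": -0.007,"y": 0.04,"z": 0,"ax": 0,"ay": 0,"az": 0,"claw": 0.03}]'

```text
time_s: 16.95
ee_pos: [0.5378, 0.0129, 0.1151]
eef_rot: [-3.14, -0.009, 0.157]
force: [1.4, 0.0, -0.4]
grip_width: 0.0375
```

```bash
python3 -c "
from h import *
plan([*REST,0.09],step=0.039)"
```

```text
at [0.5378 0.0129 0.1151] yaw [-179.9    -0.51    9.02] t 16.95 w 0.0375 F [ 1.4  0.  -0.4] n 6
each: [-6.4, 31.8, 4.1, -0.0, -0.1, 0.1]
```

step_arm --steps '[{"x": -0.006,"y": 0.04,"z": 0,"ax": 0,"ay": -0.5,"az": 0.2,"claw": 0.03},{"x": -0.006,"y": 0.04,"z": 0,"ax": 0,"ay": 0,"az": 0,"claw": 0.03},{"x": -0.006,"y": 0.04,"z": 0,"ax": 0,"ay": 0,"az": 0,"claw": 0.03},{"x": -0.006,"y": 0.035,"z": 0.004,"ax": 0,"ay": 0,"az": 0,"claw": 0.03},{"x": -0.006,"y": 0.02,"z": 0.008,"ax": 0,"ay": 0,"az": 0,"claw": 0.03}]'

```text
time_s: 17.37
ee_pos: [0.5342, -0.1746, 0.1063]
eef_rot: [3.14, -0.006, 0.152]
force: [-0.2, -0.1, -1.0]
grip_width: 0.0377
```

```bash
python3 -c "
from h import *
plan([*REST,0.0645],step=0.02)"
```

```text
at [ 0.5342 -0.1746  0.1063] yaw [179.91  -0.32   8.7 ] t 17.37 w 0.0377 F [-0.2 -0.1 -1. ] n 3
each: [-1.8, 2.0, 13.9, 0.0, -0.1, -0.0]
```

step_arm --steps '[{"x": -0.004,"y": 0.003,"z": 0.014,"ax": 0,"ay": -0.3,"az": 0,"claw": 0.03},{"x": -0.001,"y": 0,"z": 0.014,"ax": 0,"ay": 0,"az": 0,"claw": 0.03},{"x": 0,"y": 0,"z": 0.006,"ax": 0,"ay": 0,"az": 0,"claw": 0.03},{"x": 0,"y": 0,"z": 0,"ax": 0,"ay": 0,"az": 0,"claw": 0.03}]'

```text
time_s: 17.7
ee_pos: [0.5281, -0.1827, 0.0697]
eef_rot: [3.14, 0.0, 0.146]
force: [-0.9, 0.5, -0.1]
grip_width: 0.0377
```

```bash
python3 -c "
from h import *
plan([*REST,0.0638],step=0.02)"
```

```text
at [ 0.5281 -0.1827  0.0697] yaw [1.799e+02 2.000e-02 8.340e+00] t 17.7 w 0.0377 F [-0.9  0.5 -0.1] n 1
each: [2.0, -0.9, 5.9, 0.1, 0.0, -0.4]
```

step_arm --steps '[{"x": 0.001,"y": 0,"z": 0.006,"ax": 0,"ay": 0,"az": 0,"claw": 0.03},{"x": 0,"y": 0,"z": 0.001,"ax": 0,"ay": 0,"az": 0,"claw": 0.03},{"x": 0,"y": 0,"z": 0,"ax": 0,"ay": 0,"az": 0,"claw": 0.03}]'

```text
time_s: 17.95
ee_pos: [0.5303, -0.181, 0.0634]
eef_rot: [3.139, -0.001, 0.148]
force: [1.2, -0.4, -0.6]
grip_width: 0.0373
```

```bash
python3 -c "
from h import *
plan([*REST,0.0638],step=0.02)"
```

```text
at [ 0.5303 -0.181   0.0634] yaw [ 1.7983e+02 -5.0000e-02  8.4800e+00] t 17.95 w 0.0373 F [ 1.2 -0.4 -0.6] n 1
each: [-0.4, 0.5, -0.4, 0.2, -0.1, -0.2]
```

Release, rise, and go over the gun.

step_arm --steps '[{"x": 0,"y": 0,"z": 0,"ax": 0,"ay": 0,"az": 0,"claw": 0.06},{"x": 0,"y": 0,"z": 0,"ax": 0,"ay": 0,"az": 0,"claw": 0.06},{"x": 0,"y": 0,"z": -0.005,"ax": 0,"ay": 0,"az": 0,"claw": 0.06},{"x": 0,"y": 0,"z": -0.02,"ax": 0,"ay": 0,"az": 0,"claw": 0.06},{"x": 0,"y": 0,"z": -0.03,"ax": 0,"ay": 0,"az": 0,"claw": 0.06}]'

```text
time_s: 18.37
ee_pos: [0.5286, -0.1782, 0.1163]
eef_rot: [-3.14, 0.006, 0.15]
force: [-0.2, -0.2, -0.1]
grip_width: 0.0601
```

step_arm --steps '[{"x": 0,"y": 0,"z": -0.04,"ax": 0,"ay": 0,"az": 0,"claw": 0.08},{"x": 0,"y": 0,"z": -0.04,"ax": 0,"ay": 0,"az": 0,"claw": 0.08},{"x": 0,"y": 0.01,"z": -0.035,"ax": 0,"ay": 0,"az": 0,"claw": 0.08},{"x": 0,"y": 0.03,"z": -0.015,"ax": 0,"ay": 0,"az": 0,"claw": 0.08},{"x": 0,"y": 0.038,"z": 0,"ax": 0,"ay": 0,"az": 0,"claw": 0.08}]'

```text
time_s: 18.78
ee_pos: [0.5417, -0.2516, 0.2625]
eef_rot: [3.138, -0.003, 0.158]
force: [-0.2, 0.1, -0.2]
grip_width: 0.0802
```

```bash
python3 -c "
from h import *
plan([0.5614,-0.3755,0.245],step=0.04);look('w10',zt=0.088)"
```

```text
at [ 0.5417 -0.2516  0.2625] yaw [ 1.7981e+02 -1.4000e-01  9.0300e+00] t 18.78 w 0.0802 F [-0.2  0.1 -0.2] n 4
each: [0.0, 31.3, 4.5, 0.0, -0.0, 0.1]
px(214,197) encl (0.5295,-0.1810) d0.0395 lsq (0.5293,-0.1809) d0.0377 zmed 0.0885
```

step_arm --steps '[{"x": 0,"y": 0.038,"z": 0,"ax": 0,"ay": 0,"az": 0.2,"claw": 0.08},{"x": 0,"y": 0.038,"z": 0.003,"ax": 0,"ay": 0,"az": 0,"claw": 0.08},{"x": 0,"y": 0.03,"z": 0.004,"ax": 0,"ay": 0,"az": 0,"claw": 0.08},{"x": 0,"y": 0.013,"z": 0.006,"ax": 0,"ay": 0,"az": 0,"claw": 0.08},{"x": 0,"y": 0,"z": 0.006,"ax": 0,"ay": 0,"az": 0,"claw": 0.08}]'

```text
time_s: 19.25
ee_pos: [0.5591, -0.38, 0.2462]
eef_rot: [3.134, -0.006, 0.149]
force: [0.1, -0.4, 0.9]
grip_width: 0.0797
```

```bash
python3 -c "
from h import *
plan([0.5614,-0.3755,0.169],step=0.025)"
```

```text
at [ 0.5591 -0.38    0.2462] yaw [179.55  -0.34   8.52] t 19.25 w 0.0797 F [ 0.1 -0.4  0.9] n 4
each: [0.6, -1.2, 19.3, 0.1, -0.1, -0.0]
```

step_arm --steps '[{"x": 0.002,"y": -0.002,"z": 0.012,"ax": 0.4,"ay": -0.3,"az": 0,"claw": 0.08},{"x": 0,"y": 0,"z": 0.022,"ax": 0,"ay": 0,"az": 0,"claw": 0.08},{"x": 0,"y": 0,"z": 0.022,"ax": 0,"ay": 0,"az": 0,"claw": 0.08},{"x": 0,"y": 0,"z": 0.015,"ax": 0,"ay": 0,"az": 0,"claw": 0.08},{"x": 0,"y": 0,"z": 0.005,"ax": 0,"ay": 0,"az": 0,"claw": 0.08}]'

```text
time_s: 19.67
ee_pos: [0.5612, -0.3723, 0.166]
eef_rot: [-3.14, 0.0, 0.15]
force: [0.0, 0.7, 0.2]
grip_width: 0.08
```

```bash
python3 -c "
from h import *
plan([0.5614,-0.3755,0.169],step=0.025)"
```

```text
at [ 0.5612 -0.3723  0.166 ] yaw [-179.92    0.      8.62] t 19.67 w 0.08 F [0.  0.7 0.2] n 1
each: [-0.2, 3.2, -3.0, -0.1, 0.0, -0.1]
```

step_arm --steps '[{"x": 0,"y": 0.004,"z": -0.001,"ax": 0,"ay": 0,"az": 0,"claw": 0.06},{"x": 0,"y": 0,"z": 0,"ax": 0,"ay": 0,"az": 0,"claw": 0.055},{"x": 0,"y": 0,"z": 0,"ax": 0,"ay": 0,"az": 0,"claw": 0.045},{"x": 0,"y": 0,"z": 0,"ax": 0,"ay": 0,"az": 0,"claw": 0.035},{"x": 0,"y": 0,"z": 0,"ax": 0,"ay": 0,"az": 0,"claw": 0.025}]' --grip_force 40

```text
time_s: 20.08
ee_pos: [0.5622, -0.3723, 0.1685]
eef_rot: [-3.137, 0.001, 0.154]
force: [-3.7, 4.5, -2.3]
grip_width: 0.0503
```

step_arm --steps '[{"x": 0,"y": 0,"z": 0,"ax": 0,"ay": 0,"az": 0,"claw": 0.025},{"x": 0,"y": 0,"z": 0,"ax": 0,"ay": 0,"az": 0,"claw": 0.025},{"x": 0,"y": 0,"z": 0,"ax": 0,"ay": 0,"az": 0,"claw": 0.025},{"x": 0,"y": 0,"z": 0,"ax": 0,"ay": 0,"az": 0,"claw": 0.025},{"x": 0,"y": 0,"z": 0,"ax": 0,"ay": 0,"az": 0,"claw": 0.025}]'

```text
time_s: 20.5
ee_pos: [0.5627, -0.3752, 0.169]
eef_rot: [3.14, -0.001, 0.152]
force: [-0.3, 1.9, -0.9]
grip_width: 0.0316
```

step_arm --steps '[{"x": 0,"y": 0,"z": 0,"ax": 0,"ay": 0,"az": 0,"claw": 0.025},{"x": 0,"y": 0,"z": 0,"ax": 0,"ay": 0,"az": 0,"claw": 0.025},{"x": 0,"y": 0,"z": 0,"ax": 0,"ay": 0,"az": 0,"claw": 0.025},{"x": 0,"y": 0,"z": 0,"ax": 0,"ay": 0,"az": 0,"claw": 0.025},{"x": 0,"y": 0,"z": 0,"ax": 0,"ay": 0,"az": 0,"claw": 0.025}]'

```text
time_s: 20.92
ee_pos: [0.5627, -0.3751, 0.169]
eef_rot: [3.141, -0.001, 0.152]
force: [1.5, -0.8, -2.8]
grip_width: 0.0315
```

```bash
python3 -c "
from h import *
plan([0.5614,-0.3755,0.169],step=0.025);look('w11',zt=0.088)"
```

```text
at [ 0.5627 -0.3751  0.169 ] yaw [ 1.7996e+02 -7.0000e-02  8.7000e+00] t 20.92 w 0.0315 F [ 1.5 -0.8 -2.8] n 1
each: [-1.3, 0.2, -0.0, 0.0, -0.1, -0.0]
px(42,225) encl (0.5297,-0.1830) d0.0429 lsq (0.5297,-0.1826) d0.0394 zmed 0.0885
```

View pics/w11.png

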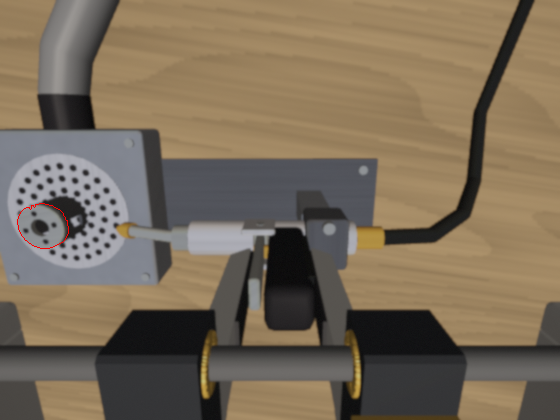

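step_arm --steps '[{"x": 0,"y": 0,"z": 0,"ax": 0,"ay": 0,"az": 0,"claw": 0.025},{"x": 0,"y": 0,"z": 0,"ax": 0,"ay": 0,"az": 0,"claw": 0.025},{"x": 0,"y": 0,"z": 0,"ax": 0,"ay": 0,"az": 0,"claw": 0.025},{"x": 0,"y": 0,"z": 0,"ax": 0,"ay": 0,"az": 0,"claw": 0.025},{"x": 0,"y": 0,"z": 0,"ax": 0,"ay": 0,"az": 0,"claw": 0.025}]'

```text
time_s: 21.38
ee_pos: [0.5627, -0.3751, 0.169]
eef_rot: [3.141, -0.001, 0.152]
force: [1.9, -1.7, -2.7]
grip_width: 0.0321
```

step_arm --steps '[{"x": 0,"y": 0,"z": 0,"ax": 0,"ay": 0,"az": 0,"claw": 0.025},{"x": 0,"y": 0,"z": 0,"ax": 0,"ay": 0,"az": 0,"claw": 0.025},{"x": 0,"y": 0,"z": 0,"ax": 0,"ay": 0,"az": 0,"claw": 0.08},{"x": 0,"y": 0,"z": 0,"ax": 0,"ay": 0,"az": 0,"claw": 0.08},{"x": 0,"y": 0,"z": 0,"ax": 0,"ay": 0,"az": 0,"claw": 0.08}]'

```text
time_s: 21.8
ee_pos: [0.5622, -0.3715, 0.168]
eef_rot: [-3.135, 0.002, 0.154]
force: [-1.7, 3.8, -3.7]
grip_width: 0.0484
```

step_arm --steps '[{"x": 0,"y": 0,"z": 0,"ax": 0,"ay": 0,"az": 0,"claw": 0.08},{"x": 0,"y": 0,"z": -0.015,"ax": 0,"ay": 0,"az": 0,"claw": 0.08},{"x": 0,"y": 0,"z": -0.03,"ax": 0,"ay": 0,"az": 0,"claw": 0.08},{"x": 0,"y": 0,"z": -0.03,"ax": 0,"ay": 0,"az": 0,"claw": 0.08},{"x": 0,"y": -0.02,"z": -0.01,"ax": 0,"ay": 0,"az": 0,"claw": 0.08}]'

```text
time_s: 22.22
ee_pos: [0.5587, -0.3537, 0.2532]
eef_rot: [-3.135, 0.005, 0.153]
force: [0.1, 0.2, 0.8]
grip_width: 0.0789
```

```bash
python3 -c "
from h import *
plan([0.5293,-0.181,0.14],step=0.04)"
```

```text
at [ 0.5587 -0.3537  0.2532] yaw [-179.64    0.31    8.75] t 22.22 w 0.0789 F [0.1 0.2 0.8] n 6
each: [-0.4, -29.1, 19.1, -0.1, 0.1, 0.0]
```

step_arm --steps '[{"x": 0,"y": -0.038,"z": 0,"ax": -0.2,"ay": 0.2,"az": 0,"claw": 0.065},{"x": 0,"y": -0.04,"z": 0.005,"ax": 0,"ay": 0,"az": 0,"claw": 0.065},{"x": 0,"y": -0.04,"z": 0.01,"ax": 0,"ay": 0,"az": 0,"claw": 0.065},{"x": 0,"y": -0.033,"z": 0.02,"ax": 0,"ay": 0,"az": 0,"claw": 0.065},{"x": 0,"y": -0.016,"z": 0.03,"ax": 0,"ay": 0,"az": 0,"claw": 0.065}]'

```text
time_s: 22.63
ee_pos: [0.5362, -0.1876, 0.1994]
eef_rot: [3.125, -0.02, 0.148]
force: [0.6, -0.8, 0.1]
grip_width: 0.065
```

```bash
python3 -c "
from h import *
plan([0.5293,-0.181,0.10],step=0.03)"
```

```text
at [ 0.5362 -0.1876  0.1994] yaw [179.04  -1.15   8.5 ] t 22.63 w 0.065 F [ 0.6 -0.8  0.1] n 4
each: [-2.0, -2.3, 24.8, 0.2, -0.3, -0.1]
```

step_arm --steps '[{"x": -0.004,"y": -0.004,"z": 0.025,"ax": 0.5,"ay": -0.6,"az": 0,"claw": 0.065},{"x": -0.003,"y": 0,"z": 0.028,"ax": 0.4,"ay": -0.5,"az": 0,"claw": 0.065},{"x": -0.001,"y": 0,"z": 0.028,"ax": 0,"ay": 0,"az": 0,"claw": 0.065},{"x": 0,"y": 0,"z": 0.015,"ax": 0,"ay": 0,"az": 0,"claw": 0.065},{"x": 0,"y": 0,"z": 0.005,"ax": 0,"ay": 0,"az": 0,"claw": 0.065}]'

```text
time_s: 23.05
ee_pos: [0.5295, -0.1819, 0.0958]
eef_rot: [3.133, -0.008, 0.155]
force: [-0.0, -0.9, -0.7]
grip_width: 0.065
```

```bash
python3 -c "
from h import *
plan([0.5293,-0.181,0.063],step=0.03);look('w12',zt=0.088)"
```

```text
at [ 0.5295 -0.1819  0.0958] yaw [179.53  -0.45   8.86] t 23.05 w 0.065 F [-0.  -0.9 -0.7] n 2
each: [-0.2, -0.6, 16.4, 0.2, -0.2, 0.1]
px(278,253) encl (0.5300,-0.1800) d0.0401 lsq (0.5298,-0.1804) d0.0383 zmed 0.0885
```

step_arm --steps '[{"x": -0.001,"y": -0.001,"z": 0.015,"ax": 0.4,"ay": -0.4,"az": 0,"claw": 0.065},{"x": -0.001,"y": 0,"z": 0.012,"ax": 0,"ay": 0,"az": 0,"claw": 0.06},{"x": 0,"y": 0,"z": 0.005,"ax": 0,"ay": 0,"az": 0,"claw": 0.06},{"x": 0,"y": 0,"z": 0,"ax": 0,"ay": 0,"az": 0,"claw": 0.055}]'

```text
time_s: 23.43
ee_pos: [0.5292, -0.1826, 0.0641]
eef_rot: [3.138, -0.005, 0.154]
force: [0.3, 0.2, -0.3]
grip_width: 0.0567
```

```bash
python3 -c "
from h import *
plan([0.5297,-0.1805,0.062],step=0.03)"
```

```text
at [ 0.5292 -0.1826  0.0641] yaw [179.77  -0.27   8.84] t 23.43 w 0.0567 F [ 0.3  0.2 -0.3] n 1
each: [0.8, -2.0, 2.1, 0.2, -0.3, 0.1]
```

step_arm --steps '[{"x": 0.0005,"y": -0.002,"z": 0.002,"ax": 0.2,"ay": -0.2,"az": 0,"claw": 0.03},{"x": 0,"y": 0,"z": 0,"ax": 0,"ay": 0,"az": 0,"claw": 0.03},{"x": 0,"y": 0,"z": 0,"ax": 0,"ay": 0,"az": 0,"claw": 0.03},{"x": 0,"y": 0,"z": 0,"ax": 0,"ay": 0,"az": 0,"claw": 0.03},{"x": 0,"y": 0,"z": 0,"ax": 0,"ay": 0,"az": 0,"claw": 0.03}]' --grip_force 15

```text
time_s: 23.85
ee_pos: [0.5304, -0.1808, 0.0635]
eef_rot: [3.14, -0.003, 0.154]
force: [-1.0, -0.4, -1.9]
grip_width: 0.0376
```

```bash
python3 -c "
from h import *
plan([0.5803,0.0083,0.13],step=0.03)"
```

```text
at [ 0.5304 -0.1808  0.0635] yaw [ 1.7991e+02 -1.7000e-01  8.8300e+00] t 23.85 w 0.0376 F [-1.  -0.4 -1.9] n 7
each: [11.2, -25.6, -9.5, 0.0, -0.0, 0.0]
```

step_arm --steps '[{"x": 0,"y": 0,"z": -0.02,"ax": 0,"ay": 0,"az": 0,"claw": 0.03},{"x": 0,"y": 0,"z": -0.03,"ax": 0,"ay": 0,"az": 0,"claw": 0.03},{"x": 0.01,"y": -0.02,"z": -0.005,"ax": 0,"ay": 0,"az": 0,"claw": 0.03},{"x": 0.016,"y": -0.037,"z": 0,"ax": 0,"ay": 0,"az": 0,"claw": 0.03},{"x": 0.016,"y": -0.037,"z": 0,"ax": 0,"ay": 0,"az": 0,"claw": 0.03}]'

```text
time_s: 24.27
ee_pos: [0.5569, -0.0845, 0.1218]
eef_rot: [3.139, -0.004, 0.145]
force: [0.9, -0.3, -0.9]
grip_width: 0.0377
```

```bash
python3 -c "
from h import *
plan([0.581,0.0083,0.09],step=0.03)"
```

```text
at [ 0.5569 -0.0845  0.1218] yaw [179.88  -0.21   8.34] t 24.27 w 0.0377 F [ 0.9 -0.3 -0.9] n 4
each: [9.3, -22.1, 7.9, 0.0, -0.1, -0.1]
```

step_arm --steps '[{"x": 0.011,"y": -0.03,"z": 0.005,"ax": 0,"ay": -0.2,"az": -0.3,"claw": 0.03},{"x": 0.01,"y": -0.025,"z": 0.01,"ax": 0,"ay": 0,"az": 0,"claw": 0.03},{"x": 0.006,"y": -0.015,"z": 0.008,"ax": 0,"ay": 0,"az": 0,"claw": 0.03},{"x": 0.003,"y": -0.006,"z": 0.005,"ax": 0,"ay": 0,"az": 0,"claw": 0.03},{"x": 0,"y": 0,"z": 0,"ax": 0,"ay": 0,"az": 0,"claw": 0.03}]'

```text
time_s: 24.68
ee_pos: [0.5776, 0.0051, 0.0952]
eef_rot: [3.139, -0.005, 0.156]
force: [0.9, -0.2, -1.6]
grip_width: 0.0377
```

```bash
python3 -c "
from h import *
plan([0.581,0.0083,0.07],step=0.03)"
```

```text
at [0.5776 0.0051 0.0952] yaw [179.84  -0.28   8.96] t 24.68 w 0.0377 F [ 0.9 -0.2 -1.6] n 1
each: [3.7, -2.7, 25.2, 0.2, -0.3, 0.3]
```

step_arm --steps '[{"x": 0.003,"y": -0.003,"z": 0.01,"ax": 0.2,"ay": -0.3,"az": 0.2,"claw": 0.03},{"x": 0,"y": 0,"z": 0.01,"ax": 0,"ay": 0,"az": 0,"claw": 0.03},{"x": 0,"y": 0,"z": 0.003,"ax": 0,"ay": 0,"az": 0,"claw": 0.03},{"x": 0,"y": 0,"z": 0,"ax": 0,"ay": 0,"az": 0,"claw": 0.03}]'

```text
time_s: 25.02
ee_pos: [0.5804, 0.0057, 0.0704]
eef_rot: [-3.141, 0.001, 0.15]
force: [0.5, -1.0, -1.1]
grip_width: 0.0382
```

```bash
python3 -c "
from h import *
plan([0.581,0.0083,0.024],step=0.03)"
```

```text
at [0.5804 0.0057 0.0704] yaw [-1.7997e+02  3.0000e-02  8.6000e+00] t 25.02 w 0.0382 F [ 0.5 -1.  -1.1] n 2
each: [0.5, -1.2, 23.2, -0.0, 0.0, -0.0]
```

step_arm --steps '[{"x": 0.001,"y": -0.003,"z": 0.002,"ax": 0,"ay": 0,"az": 0,"claw": 0.03},{"x": 0,"y": 0,"z": 0,"ax": 0,"ay": 0,"az": 0,"claw": 0.03},{"x": 0,"y": 0,"z": 0,"ax": 0,"ay": 0,"az": 0,"claw": 0.03}]'

```text
time_s: 25.27
ee_pos: [0.5808, 0.0072, 0.0682]
eef_rot: [-3.141, 0.001, 0.148]
force: [-0.6, 1.0, -0.8]
grip_width: 0.0375
```

```bash
python3 -c "
from h import *
plan([0.581,0.0083,0.024],step=0.03)"
```

```text
at [0.5808 0.0072 0.0682] yaw [-1.7997e+02  6.0000e-02  8.4600e+00] t 25.27 w 0.0375 F [-0.6  1.  -0.8] n 2
each: [0.2, -0.5, 22.1, -0.0, 0.0, -0.1]
```

step_arm --steps '[{"x": 0,"y": -0.001,"z": 0.01,"ax": 0,"ay": 0,"az": 0,"claw": 0.03},{"x": 0,"y": 0,"z": 0.01,"ax": 0,"ay": 0,"az": 0,"claw": 0.03},{"x": 0,"y": 0,"z": 0.01,"ax": 0,"ay": 0,"az": 0,"claw": 0.03}]'

```text
time_s: 25.52
ee_pos: [0.582, 0.008, 0.0385]
eef_rot: [3.141, -0.004, 0.147]
force: [-0.4, 0.6, -1.6]
grip_width: 0.0378
```

```bash
python3 -c "
from h import *
plan([0.581,0.0083,0.0245],step=0.03)"
```

```text
at [0.582  0.008  0.0385] yaw [179.97  -0.21   8.44] t 25.52 w 0.0378 F [-0.4  0.6 -1.6] n 1
each: [-1.0, -0.5, 14.0, 0.0, -0.2, -0.3]
```

Going in freely (no contact force). Lower the rest.

step_arm --steps '[{"x": -0.001,"y": 0,"z": 0.008,"ax": 0,"ay": 0,"az": 0,"claw": 0.03},{"x": 0,"y": 0,"z": 0.005,"ax": 0,"ay": 0,"az": 0,"claw": 0.03},{"x": 0,"y": 0,"z": 0.001,"ax": 0,"ay": 0,"az": 0,"claw": 0.03},{"x": 0,"y": 0,"z": 0,"ax": 0,"ay": 0,"az": 0,"claw": 0.03}]'

```text
time_s: 25.85
ee_pos: [0.581, 0.0079, 0.022]
eef_rot: [3.141, -0.003, 0.147]
force: [-3.3, -0.5, 6.0]
grip_width: 0.0375
```

```bash
python3 -c "
from h import *
plan([0.581,0.0083,0.0245],step=0.03)"
```

```text
at [0.581  0.0079 0.022 ] yaw [179.98  -0.19   8.45] t 25.85 w 0.0375 F [-3.3 -0.5  6. ] n 1
each: [0.1, -0.4, -2.5, 0.0, -0.2, -0.3]
```

Seated (6 N up). Release and rise.

step_arm --steps '[{"x": 0,"y": 0,"z": 0,"ax": 0,"ay": 0,"az": 0,"claw": 0.06},{"x": 0,"y": 0,"z": 0,"ax": 0,"ay": 0,"az": 0,"claw": 0.06},{"x": 0,"y": 0,"z": -0.003,"ax": 0,"ay": 0,"az": 0,"claw": 0.07},{"x": 0,"y": 0,"z": -0.02,"ax": 0,"ay": 0,"az": 0,"claw": 0.075},{"x": 0,"y": 0,"z": -0.03,"ax": 0,"ay": 0,"az": 0,"claw": 0.075}]'

```text
time_s: 26.27
ee_pos: [0.5777, 0.0081, 0.0696]
eef_rot: [-3.14, 0.007, 0.148]
force: [0.3, 0.1, 1.3]
grip_width: 0.0674
```

step_arm --steps '[{"x": 0,"y": 0,"z": -0.03,"ax": 0,"ay": 0,"az": 0,"claw": 0.075},{"x": 0,"y": 0,"z": -0.025,"ax": 0,"ay": 0,"az": 0,"claw": 0.075}]'

```text
time_s: 26.43
ee_pos: [0.5773, 0.008, 0.1263]
eef_rot: [-3.139, 0.009, 0.147]
force: [1.3, 0.1, -0.2]
grip_width: 0.0746
```

```bash
python3 -c "
from h import *
plan([0.418,0.342,0.12],step=0.04);look('w13',zt=.049)
p,d=vision.camera('top'); cv2.imwrite('pics/t2.png',p[:,:,::-1])"
```

```text
at [0.5773 0.008  0.1263] yaw [-179.87    0.53    8.45] t 26.43 w 0.0746 F [ 1.3  0.1 -0.2] n 10
each: [-10.8, -35.4, 0.8, -0.0, 0.1, -0.0]
px(280,219) encl (0.5798,0.0083) d0.0394 lsq (0.5797,0.0083) d0.0381 zmed 0.0503
px(492,206) encl (0.6005,-0.1665) d0.2202 lsq (0.5927,-0.1733) d0.1545 zmed 0.0503
px(37,13) encl (0.7017,0.1945) d0.0264 lsq (0.7012,0.1935) d0.0182 zmed 0.0503
```

View pics/w13.png

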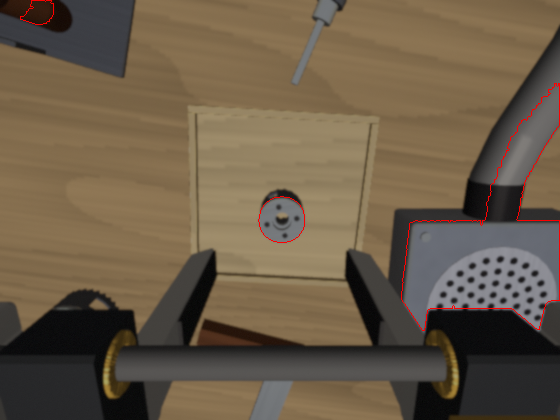

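View pics/t2.png

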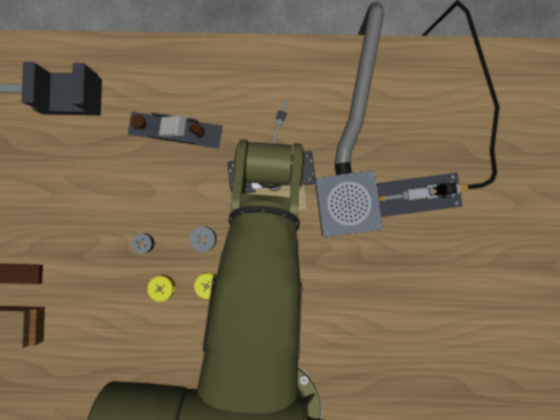

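step_arm --steps '[{"x": -0.01,"y": -0.033,"z": 0,"ax": 0,"ay": 0.5,"az": 0,"claw": 0.075},{"x": -0.011,"y": -0.038,"z": 0,"ax": 0,"ay": 0,"az": 0,"claw": 0.075},{"x": -0.011,"y": -0.039,"z": 0,"ax": 0,"ay": 0,"az": 0,"claw": 0.075},{"x": -0.011,"y": -0.039,"z": 0,"ax": 0,"ay": 0,"az": 0,"claw": 0.075},{"x": -0.011,"y": -0.039,"z": 0,"ax": 0,"ay": 0,"az": 0,"claw": 0.075}]'

```text
time_s: 26.95
ee_pos: [0.4973, 0.1856, 0.1263]
eef_rot: [3.141, -0.007, 0.137]
force: [1.3, 0.8, 0.1]
grip_width: 0.0751
```

```bash
python3 -c "
from h import *
plan([0.418,0.342,0.12],step=0.04)"
```

```text
at [0.4973 0.1856 0.1263] yaw [179.99  -0.38   7.85] t 26.95 w 0.0751 F [1.3 0.8 0.1] n 5
each: [-11.4, -33.2, 1.2, 0.0, -0.1, -0.2]
```

step_arm --steps '[{"x": -0.011,"y": -0.038,"z": 0,"ax": 0,"ay": -0.4,"az": -0.5,"claw": 0.075},{"x": -0.011,"y": -0.038,"z": 0.002,"ax": 0,"ay": 0,"az": -0.3,"claw": 0.075},{"x": -0.011,"y": -0.036,"z": 0.003,"ax": 0,"ay": 0,"az": 0,"claw": 0.075},{"x": -0.01,"y": -0.028,"z": 0.003,"ax": 0,"ay": 0,"az": 0,"claw": 0.075},{"x": -0.006,"y": -0.012,"z": 0,"ax": 0,"ay": 0,"az": 0,"claw": 0.075}]'

```text
time_s: 27.37
ee_pos: [0.4187, 0.3381, 0.1142]
eef_rot: [3.14, 0.004, 0.155]
force: [0.3, -0.5, 0.0]
grip_width: 0.0753
```

```bash
python3 -c "
from h import *
plan([0.418,0.342,0.12],step=0.04);look('w14')"
```

```text
at [0.4187 0.3381 0.1142] yaw [179.94   0.24   8.86] t 27.37 w 0.0753 F [ 0.3 -0.5  0. ] n 1
each: [-0.1, -3.9, -5.8, 0.1, 0.2, 0.2]
px(313,326) encl (0.3127,0.2928) d0.0624 lsq (0.3140,0.2933) d0.0533 zmed 0.0385
px(466,231) encl (0.4326,0.1897) d0.0677 lsq (0.4328,0.1893) d0.0648 zmed 0.0385
px(276,222) encl (0.4182,0.3425) d0.0525 lsq (0.4181,0.3431) d0.0506 zmed 0.0385
```

View pics/w14.png

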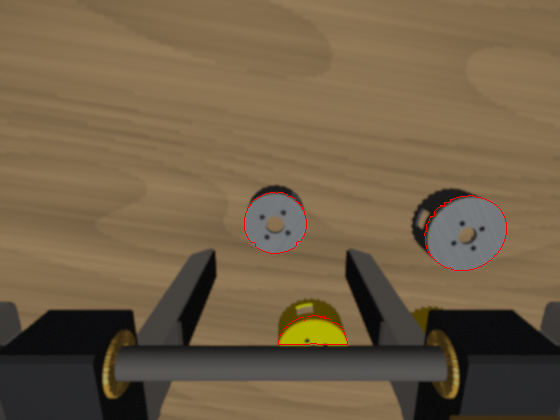

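step_arm --steps '[{"x": 0,"y": -0.006,"z": 0.015,"ax": 0,"ay": 0.2,"az": 0,"claw": 0.075},{"x": 0,"y": -0.001,"z": 0.025,"ax": 0,"ay": 0,"az": 0,"claw": 0.075},{"x": -0.001,"y": 0,"z": 0.025,"ax": 0,"ay": 0,"az": 0,"claw": 0.075},{"x": -0.001,"y": 0,"z": 0.015,"ax": 0,"ay": 0,"az": 0,"claw": 0.075},{"x": 0,"y": 0,"z": 0.004,"ax": 0,"ay": 0,"az": 0,"claw": 0.075}]'

```text
time_s: 27.83
ee_pos: [0.414, 0.346, 0.0257]
eef_rot: [3.141, -0.0, 0.159]
force: [-0.1, 0.6, -1.0]
grip_width: 0.0751
```

```bash
python3 -c "
from h import *
plan([0.4183,0.343,0.012],step=0.025)"
```

```text
at [0.414  0.346  0.0257] yaw [ 1.7995e+02 -1.0000e-02  9.1400e+00] t 27.83 w 0.0751 F [-0.1  0.6 -1. ] n 1
each: [3.8, 3.6, 13.7, 0.0, -0.0, 0.4]
```

step_arm --steps '[{"x": 0.004,"y": 0.003,"z": 0.008,"ax": 0,"ay": 0,"az": 0.4,"claw": 0.07},{"x": 0,"y": 0,"z": 0.004,"ax": 0,"ay": 0,"az": 0,"claw": 0.07},{"x": 0,"y": 0,"z": 0,"ax": 0,"ay": 0,"az": 0,"claw": 0.065}]'

```text
time_s: 28.08
ee_pos: [0.4191, 0.3422, 0.0118]
eef_rot: [3.14, 0.002, 0.151]
force: [0.3, -0.6, 0.8]
grip_width: 0.0669
```

```bash
python3 -c "
from h import *
plan([0.4183,0.343,0.012],step=0.025)"
```

```text
at [0.4191 0.3422 0.0118] yaw [1.799e+02 9.000e-02 8.640e+00] t 28.08 w 0.0669 F [ 0.3 -0.6  0.8] n 1
each: [-0.7, -0.9, -0.2, 0.1, 0.1, -0.1]
```

step_arm --steps '[{"x": -0.001,"y": -0.001,"z": 0,"ax": 0,"ay": 0,"az": 0,"claw": 0.043},{"x": 0,"y": 0,"z": 0,"ax": 0,"ay": 0,"az": 0,"claw": 0.043},{"x": 0,"y": 0,"z": 0,"ax": 0,"ay": 0,"az": 0,"claw": 0.043},{"x": 0,"y": 0,"z": 0,"ax": 0,"ay": 0,"az": 0,"claw": 0.043},{"x": 0,"y": 0,"z": 0,"ax": 0,"ay": 0,"az": 0,"claw": 0.043}]'

```text
time_s: 28.5
ee_pos: [0.4193, 0.3435, 0.0143]
eef_rot: [3.141, -0.002, 0.15]
force: [-1.1, 0.4, -1.4]
grip_width: 0.0505
```

```bash
python3 -c "
from h import *
plan([*REST,0.12],step=0.039)"
```

```text
at [0.4193 0.3435 0.0143] yaw [ 1.7999e+02 -1.0000e-01  8.6000e+00] t 28.5 w 0.0505 F [-1.1  0.4 -1.4] n 15
each: [2.1, 35.7, -7.0, 0.0, -0.0, -0.0]
```

step_arm --steps '[{"x": 0,"y": 0,"z": -0.02,"ax": 0,"ay": 0,"az": 0,"claw": 0.043},{"x": 0,"y": 0,"z": -0.035,"ax": 0,"ay": 0,"az": 0,"claw": 0.043},{"x": 0.002,"y": 0.02,"z": -0.035,"ax": 0,"ay": 0,"az": 0,"claw": 0.043},{"x": 0.002,"y": 0.038,"z": -0.012,"ax": 0,"ay": 0,"az": 0,"claw": 0.043},{"x": 0.002,"y": 0.04,"z": 0,"ax": 0,"ay": 0,"az": 0,"claw": 0.043}]'

```text
time_s: 28.92
ee_pos: [0.4382, 0.2493, 0.1201]
eef_rot: [3.14, -0.0, 0.158]
force: [0.5, -0.6, -1.4]
grip_width: 0.0503
```

step_arm --steps '[{"x": 0.002,"y": 0.04,"z": 0,"ax": 0,"ay": 0,"az": 0,"claw": 0.043},{"x": 0.002,"y": 0.04,"z": 0,"ax": 0,"ay": 0,"az": 0,"claw": 0.043},{"x": 0.002,"y": 0.04,"z": 0,"ax": 0,"ay": 0,"az": 0,"claw": 0.043},{"x": 0.002,"y": 0.04,"z": 0,"ax": 0,"ay": 0,"az": 0,"claw": 0.043},{"x": 0.002,"y": 0.04,"z": 0,"ax": 0,"ay": 0,"az": 0,"claw": 0.043}]'

```text
time_s: 29.33
ee_pos: [0.4805, 0.0459, 0.1243]
eef_rot: [3.141, -0.008, 0.162]
force: [0.7, 0.2, -1.5]
grip_width: 0.0504
```

```bash
python3 -c "
from h import *
plan([*REST,0.10],step=0.039)"
```

```text
at [0.4805 0.0459 0.1243] yaw [179.95  -0.45   9.3 ] t 29.33 w 0.0504 F [ 0.7  0.2 -1.5] n 6
each: [2.0, 38.7, 4.1, 0.0, -0.1, 0.1]
```

step_arm --steps '[{"x": 0.002,"y": 0.04,"z": 0,"ax": 0,"ay": -0.4,"az": 0.4,"claw": 0.043},{"x": 0.002,"y": 0.04,"z": 0,"ax": 0,"ay": 0,"az": 0.2,"claw": 0.043},{"x": 0.002,"y": 0.04,"z": 0,"ax": 0,"ay": 0,"az": 0,"claw": 0.043},{"x": 0.002,"y": 0.04,"z": 0,"ax": 0,"ay": 0,"az": 0,"claw": 0.043},{"x": 0.002,"y": 0.036,"z": 0.005,"ax": 0,"ay": 0,"az": 0,"claw": 0.043}]'

```text
time_s: 29.75
ee_pos: [0.5207, -0.1557, 0.1222]
eef_rot: [3.139, -0.005, 0.151]
force: [-0.0, 0.5, -0.9]
grip_width: 0.0503
```

step_arm --steps '[{"x": 0,"y": 0.012,"z": 0.01,"ax": 0,"ay": 0,"az": 0,"claw": 0.043},{"x": 0,"y": 0,"z": 0.01,"ax": 0,"ay": 0,"az": 0,"claw": 0.043},{"x": 0,"y": 0,"z": 0,"ax": 0,"ay": 0,"az": 0,"claw": 0.043}]'

```text
time_s: 30.0
ee_pos: [0.5225, -0.1742, 0.1005]
eef_rot: [3.138, -0.005, 0.144]
force: [0.4, 0.3, -1.1]
grip_width: 0.0501
```

```bash
python3 -c "
from h import *
plan([*REST,0.065],step=0.039)"
```

```text
at [ 0.5225 -0.1742  0.1005] yaw [179.81  -0.31   8.28] t 30.0 w 0.0501 F [ 0.4  0.3 -1.1] n 1
each: [6.1, 8.2, 35.6, 0.2, -0.3, -0.4]
```

step_arm --steps '[{"x": 0.006,"y": 0.007,"z": 0.01,"ax": 0.2,"ay": -0.3,"az": -0.4,"claw": 0.043},{"x": 0,"y": 0.001,"z": 0.014,"ax": 0,"ay": 0,"az": 0,"claw": 0.043},{"x": 0,"y": 0,"z": 0.008,"ax": 0,"ay": 0,"az": 0,"claw": 0.043},{"x": 0,"y": 0,"z": 0,"ax": 0,"ay": 0,"az": 0,"claw": 0.043}]'

```text
time_s: 30.33
ee_pos: [0.5296, -0.1762, 0.0677]
eef_rot: [-3.14, 0.001, 0.156]
force: [-0.5, -0.0, -1.9]
grip_width: 0.0506
```

```bash
python3 -c "
from h import *
plan([*REST,0.0643],step=0.039)"
```

```text
at [ 0.5296 -0.1762  0.0677] yaw [-1.7992e+02  5.0000e-02  8.9200e+00] t 30.33 w 0.0506 F [-0.5 -0.  -1.9] n 1
each: [-0.5, 5.3, 3.4, -0.1, 0.0, 0.2]
```

step_arm --steps '[{"x": 0,"y": 0.005,"z": 0.001,"ax": 0,"ay": 0,"az": 0,"claw": 0.043},{"x": 0,"y": 0,"z": 0.003,"ax": 0,"ay": 0,"az": 0,"claw": 0.043},{"x": 0,"y": 0,"z": 0.001,"ax": 0,"ay": 0,"az": 0,"claw": 0.043}]'

```text
time_s: 30.58
ee_pos: [0.5309, -0.1791, 0.0638]
eef_rot: [-3.14, 0.0, 0.159]
force: [0.0, -0.1, -1.8]
grip_width: 0.0507
```

```bash
python3 -c "
from h import *
plan([*REST,0.0643],step=0.039)"
```

```text
at [ 0.5309 -0.1791  0.0638] yaw [-179.93    0.      9.09] t 30.58 w 0.0507 F [ 0.  -0.1 -1.8] n 1
each: [-1.3, 2.2, -0.5, -0.1, 0.0, 0.4]
```

step_arm --steps '[{"x": 0,"y": 0.001,"z": 0.002,"ax": 0,"ay": 0,"az": 0,"claw": 0.043},{"x": 0,"y": 0,"z": 0.001,"ax": 0,"ay": 0,"az": 0,"claw": 0.043}]'

```text
time_s: 30.75
ee_pos: [0.5315, -0.1795, 0.0628]
eef_rot: [-3.14, -0.001, 0.159]
force: [-7.2, 0.9, 9.0]
grip_width: 0.0506
```

Contact on the disc. Release and go to the gun.

step_arm --steps '[{"x": 0,"y": 0,"z": 0,"ax": 0,"ay": 0,"az": 0,"claw": 0.07},{"x": 0,"y": 0,"z": 0,"ax": 0,"ay": 0,"az": 0,"claw": 0.07},{"x": 0,"y": 0,"z": -0.005,"ax": 0,"ay": 0,"az": 0,"claw": 0.07},{"x": 0,"y": 0,"z": -0.02,"ax": 0,"ay": 0,"az": 0,"claw": 0.07},{"x": 0,"y": 0,"z": -0.03,"ax": 0,"ay": 0,"az": 0,"claw": 0.07}]'

```text
time_s: 31.17
ee_pos: [0.5296, -0.1789, 0.1161]
eef_rot: [-3.137, 0.004, 0.159]
force: [0.5, 0.4, 0.5]
grip_width: 0.0698
```

step_arm --steps '[{"x": 0,"y": 0,"z": -0.04,"ax": 0,"ay": 0,"az": 0,"claw": 0.08},{"x": 0,"y": 0,"z": -0.04,"ax": 0,"ay": 0,"az": 0,"claw": 0.08},{"x": 0,"y": 0.01,"z": -0.035,"ax": 0,"ay": 0,"az": 0,"claw": 0.08},{"x": 0,"y": 0.03,"z": -0.015,"ax": 0,"ay": 0,"az": 0,"claw": 0.08},{"x": 0,"y": 0.038,"z": 0,"ax": 0,"ay": 0,"az": 0,"claw": 0.08}]'

```text
time_s: 31.58
ee_pos: [0.5432, -0.2535, 0.2614]
eef_rot: [3.141, -0.004, 0.165]
force: [0.9, 0.7, 0.4]
grip_width: 0.0796
```

```bash
python3 -c "
from h import *
plan([0.5614,-0.3755,0.245],step=0.04);look('w15',zt=0.088)"
```

```text
at [ 0.5432 -0.2535  0.2614] yaw [179.96  -0.22   9.45] t 31.58 w 0.0796 F [0.9 0.7 0.4] n 4
each: [-0.5, 30.8, 4.1, 0.0, -0.1, 0.2]
px(211,198) encl (0.5304,-0.1793) d0.0526 lsq (0.5301,-0.1797) d0.0506 zmed 0.0886
```

step_arm --steps '[{"x": 0,"y": 0.037,"z": 0,"ax": 0,"ay": 0,"az": 0.4,"claw": 0.08},{"x": 0,"y": 0.037,"z": 0.003,"ax": 0,"ay": 0,"az": 0.2,"claw": 0.08},{"x": 0,"y": 0.028,"z": 0.004,"ax": 0,"ay": 0,"az": 0,"claw": 0.08},{"x": 0,"y": 0.011,"z": 0.006,"ax": 0,"ay": 0,"az": 0,"claw": 0.08},{"x": 0,"y": 0,"z": 0.006,"ax": 0,"ay": 0,"az": 0,"claw": 0.08}]'

```text
time_s: 32.05
ee_pos: [0.5602, -0.377, 0.2434]
eef_rot: [3.137, -0.007, 0.148]
force: [-0.3, 0.1, 0.2]
grip_width: 0.0804
```

```bash
python3 -c "
from h import *
plan([0.5614,-0.3755,0.169],step=0.025)"
```

```text
at [ 0.5602 -0.377   0.2434] yaw [179.71  -0.38   8.47] t 32.05 w 0.0804 F [-0.3  0.1  0.2] n 3
each: [0.3, -0.5, 24.8, 0.1, -0.1, -0.1]
```

step_arm --steps '[{"x": 0.001,"y": 0.001,"z": 0.012,"ax": 0.3,"ay": -0.3,"az": -0.2,"claw": 0.08},{"x": 0,"y": 0,"z": 0.022,"ax": 0,"ay": 0,"az": 0,"claw": 0.08},{"x": 0,"y": 0,"z": 0.022,"ax": 0,"ay": 0,"az": 0,"claw": 0.08},{"x": 0,"y": 0.001,"z": 0.012,"ax": 0,"ay": 0,"az": 0,"claw": 0.08},{"x": 0,"y": 0.001,"z": 0.004,"ax": 0,"ay": 0,"az": 0,"claw": 0.08}]'

```text
time_s: 32.47
ee_pos: [0.562, -0.3735, 0.1659]
eef_rot: [-3.139, 0.0, 0.155]
force: [-0.5, -0.5, 0.6]
grip_width: 0.0801
```

```bash
python3 -c "
from h import *
plan([0.5614,-0.3755,0.169],step=0.025)"
```

```text
at [ 0.562  -0.3735  0.1659] yaw [-1.7982e+02  2.0000e-02  8.9000e+00] t 32.47 w 0.0801 F [-0.5 -0.5  0.6] n 1
each: [-0.9, 1.9, -3.1, -0.2, 0.0, 0.2]
```

step_arm --steps '[{"x": 0,"y": 0.003,"z": -0.001,"ax": 0,"ay": 0,"az": 0,"claw": 0.06},{"x": 0,"y": 0,"z": 0,"ax": 0,"ay": 0,"az": 0,"claw": 0.055},{"x": 0,"y": 0,"z": 0,"ax": 0,"ay": 0,"az": 0,"claw": 0.045},{"x": 0,"y": 0,"z": 0,"ax": 0,"ay": 0,"az": 0,"claw": 0.035},{"x": 0,"y": 0,"z": 0,"ax": 0,"ay": 0,"az": 0,"claw": 0.025}]' --grip_force 40

```text
time_s: 32.88
ee_pos: [0.5629, -0.3723, 0.1681]
eef_rot: [-3.136, 0.002, 0.159]
force: [-2.1, 4.6, -0.1]
grip_width: 0.0502
```

step_arm --steps '[{"x": 0,"y": 0,"z": 0,"ax": 0,"ay": 0,"az": 0,"claw": 0.025},{"x": 0,"y": 0,"z": 0,"ax": 0,"ay": 0,"az": 0,"claw": 0.025},{"x": 0,"y": 0,"z": 0,"ax": 0,"ay": 0,"az": 0,"claw": 0.025},{"x": 0,"y": 0,"z": 0,"ax": 0,"ay": 0,"az": 0,"claw": 0.025},{"x": 0,"y": 0,"z": 0,"ax": 0,"ay": 0,"az": 0,"claw": 0.025}]'

```text
time_s: 33.3
ee_pos: [0.5634, -0.375, 0.1685]
eef_rot: [3.142, -0.001, 0.157]
force: [1.2, 2.0, -0.7]
grip_width: 0.0318
```

step_arm --steps '[{"x": 0,"y": 0,"z": 0,"ax": 0,"ay": 0,"az": 0,"claw": 0.025},{"x": 0,"y": 0,"z": 0,"ax": 0,"ay": 0,"az": 0,"claw": 0.025},{"x": 0,"y": 0,"z": 0,"ax": 0,"ay": 0,"az": 0,"claw": 0.025},{"x": 0,"y": 0,"z": 0,"ax": 0,"ay": 0,"az": 0,"claw": 0.025},{"x": 0,"y": 0,"z": 0,"ax": 0,"ay": 0,"az": 0,"claw": 0.025}]'

```text
time_s: 33.72
ee_pos: [0.5634, -0.375, 0.1685]
eef_rot: [-3.141, -0.001, 0.157]
force: [2.1, -1.8, -2.8]
grip_width: 0.0321
```

```bash
python3 -c "
from h import *
plan([0.5614,-0.3755,0.169],step=0.025);look('w16',zt=0.088)"
```

```text
at [ 0.5634 -0.375   0.1685] yaw [-1.7998e+02 -4.0000e-02  9.0000e+00] t 33.72 w 0.0321 F [ 2.1 -1.8 -2.8] n 1
each: [-2.0, 0.2, -0.5, -0.0, -0.0, 0.3]
px(42,222) encl (0.5307,-0.1816) d0.0557 lsq (0.5305,-0.1811) d0.0522 zmed 0.0885
```

View pics/w16.png

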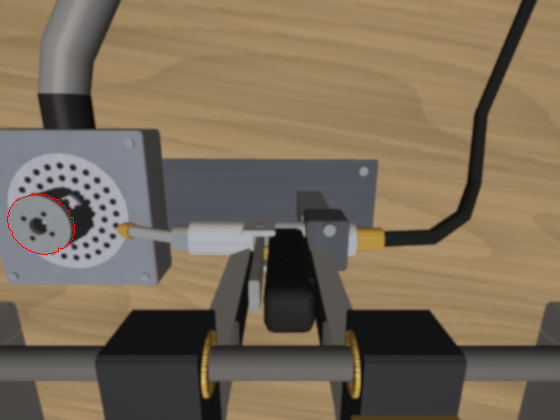

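Trigger fully in, the 51 mm saw upright on the disc (px 42,222). Hold on, then release.

step_arm --steps '[{"x": 0,"y": 0,"z": 0,"ax": 0,"ay": 0,"az": 0,"claw": 0.025},{"x": 0,"y": 0,"z": 0,"ax": 0,"ay": 0,"az": 0,"claw": 0.025},{"x": 0,"y": 0,"z": 0,"ax": 0,"ay": 0,"az": 0,"claw": 0.025},{"x": 0,"y": 0,"z": 0,"ax": 0,"ay": 0,"az": 0,"claw": 0.025},{"x": 0,"y": 0,"z": 0,"ax": 0,"ay": 0,"az": 0,"claw": 0.025}]'

```text
time_s: 34.18
ee_pos: [0.5634, -0.375, 0.1685]
eef_rot: [-3.141, -0.001, 0.157]
force: [3.1, -1.4, -2.7]
grip_width: 0.0318
```

step_arm --steps '[{"x": 0,"y": 0,"z": 0,"ax": 0,"ay": 0,"az": 0,"claw": 0.025},{"x": 0,"y": 0,"z": 0,"ax": 0,"ay": 0,"az": 0,"claw": 0.025},{"x": 0,"y": 0,"z": 0,"ax": 0,"ay": 0,"az": 0,"claw": 0.08},{"x": 0,"y": 0,"z": 0,"ax": 0,"ay": 0,"az": 0,"claw": 0.08},{"x": 0,"y": 0,"z": 0,"ax": 0,"ay": 0,"az": 0,"claw": 0.08}]'

```text
time_s: 34.6
ee_pos: [0.5627, -0.3713, 0.1675]
eef_rot: [-3.134, 0.003, 0.159]
force: [-2.2, 3.3, -3.3]
grip_width: 0.0484
```

step_arm --steps '[{"x": 0,"y": 0,"z": 0,"ax": 0,"ay": 0,"az": 0,"claw": 0.08},{"x": 0,"y": 0,"z": -0.015,"ax": 0,"ay": 0,"az": 0,"claw": 0.08},{"x": 0,"y": 0,"z": -0.03,"ax": 0,"ay": 0,"az": 0,"claw": 0.08},{"x": 0,"y": 0,"z": -0.03,"ax": 0,"ay": 0,"az": 0,"claw": 0.08},{"x": 0,"y": -0.02,"z": -0.01,"ax": 0,"ay": 0,"az": 0,"claw": 0.08}]'

```text
time_s: 35.02
ee_pos: [0.5592, -0.3534, 0.2527]
eef_rot: [-3.133, 0.006, 0.159]
force: [0.1, -0.5, 0.3]
grip_width: 0.0795
```

step_arm --steps '[{"x": 0,"y": -0.038,"z": 0,"ax": 0,"ay": 0,"az": 0,"claw": 0.075},{"x": 0,"y": -0.04,"z": 0.005,"ax": 0,"ay": 0,"az": 0,"claw": 0.075},{"x": 0,"y": -0.04,"z": 0.01,"ax": 0,"ay": 0,"az": 0,"claw": 0.075},{"x": -0.002,"y": -0.033,"z": 0.02,"ax": 0.3,"ay": -0.3,"az": 0,"claw": 0.075},{"x": -0.002,"y": -0.016,"z": 0.03,"ax": 0.4,"ay": -0.4,"az": 0,"claw": 0.075}]'

```text
time_s: 35.43
ee_pos: [0.5309, -0.1873, 0.1996]
eef_rot: [-3.139, -0.002, 0.155]
force: [1.1, -1.0, -0.6]
grip_width: 0.0748
```

```bash
python3 -c "
from h import *
plan([0.530,-0.1800,0.10],step=0.03)"
```

```text
at [ 0.5309 -0.1873  0.1996] yaw [-1.7988e+02 -1.4000e-01  8.8900e+00] t 35.43 w 0.0748 F [ 1.1 -1.  -0.6] n 4
each: [-0.0, -1.8, 24.9, -0.0, -0.0, 0.0]
```

step_arm --steps '[{"x": 0,"y": -0.004,"z": 0.025,"ax": 0,"ay": 0,"az": 0,"claw": 0.075},{"x": 0,"y": 0,"z": 0.028,"ax": 0,"ay": 0,"az": 0,"claw": 0.075},{"x": 0,"y": 0,"z": 0.025,"ax": 0,"ay": 0,"az": 0,"claw": 0.075},{"x": 0,"y": 0,"z": 0.012,"ax": 0,"ay": 0,"az": 0,"claw": 0.075},{"x": 0,"y": 0,"z": 0.003,"ax": 0,"ay": 0,"az": 0,"claw": 0.075}]'

```text
time_s: 35.85
ee_pos: [0.5309, -0.1793, 0.1038]
eef_rot: [3.138, -0.008, 0.162]
force: [-0.8, -0.2, -0.6]
grip_width: 0.0753
```

```bash
python3 -c "
from h import *
plan([0.530,-0.180,0.062],step=0.03);look('w17',zt=0.088)"
```

```text
at [ 0.5309 -0.1793  0.1038] yaw [179.77  -0.47   9.26] t 35.85 w 0.0753 F [-0.8 -0.2 -0.6] n 2
each: [-0.7, 0.2, 20.9, 0.1, -0.2, 0.3]
px(280,251) encl (0.5306,-0.1791) d0.0526 lsq (0.5306,-0.1792) d0.0508 zmed 0.0886
```

step_arm --steps '[{"x": -0.001,"y": 0,"z": 0.015,"ax": 0.2,"ay": -0.4,"az": 0.5,"claw": 0.075},{"x": -0.001,"y": 0,"z": 0.015,"ax": 0,"ay": 0,"az": 0,"claw": 0.07},{"x": 0,"y": 0,"z": 0.009,"ax": 0,"ay": 0,"az": 0,"claw": 0.07},{"x": 0,"y": 0,"z": 0.001,"ax": 0,"ay": 0,"az": 0,"claw": 0.07}]'

```text
time_s: 36.23
ee_pos: [0.5314, -0.1814, 0.0652]
eef_rot: [3.137, -0.007, 0.151]
force: [-0.5, 0.7, 0.6]
grip_width: 0.0699
```

```bash
python3 -c "
from h import *
plan([0.5306,-0.1792,0.062],step=0.03)"
```

```text
at [ 0.5314 -0.1814  0.0652] yaw [179.73  -0.39   8.64] t 36.23 w 0.0699 F [-0.5  0.7  0.6] n 1
each: [-0.5, -2.3, 3.2, 0.3, -0.4, -0.1]
```

step_arm --steps '[{"x": -0.001,"y": -0.002,"z": 0.003,"ax": 0.3,"ay": -0.4,"az": 0,"claw": 0.043},{"x": 0,"y": 0,"z": 0,"ax": 0,"ay": 0,"az": 0,"claw": 0.043},{"x": 0,"y": 0,"z": 0,"ax": 0,"ay": 0,"az": 0,"claw": 0.043},{"x": 0,"y": 0,"z": 0,"ax": 0,"ay": 0,"az": 0,"claw": 0.043},{"x": 0,"y": 0,"z": 0,"ax": 0,"ay": 0,"az": 0,"claw": 0.043}]' --grip_force 15

```text
time_s: 36.65
ee_pos: [0.5311, -0.1801, 0.0637]
eef_rot: [3.141, -0.001, 0.15]
force: [0.1, -0.3, -0.8]
grip_width: 0.05
```

```bash
python3 -c "
from h import *
plan([0.580,0.0083,0.13],step=0.03)"
```

```text
at [ 0.5311 -0.1801  0.0637] yaw [ 1.7998e+02 -7.0000e-02  8.6100e+00] t 36.65 w 0.05 F [ 0.1 -0.3 -0.8] n 7
each: [10.9, -25.6, -9.5, 0.0, -0.0, -0.0]
```

step_arm --steps '[{"x": 0,"y": 0,"z": -0.02,"ax": 0,"ay": 0,"az": 0,"claw": 0.043},{"x": 0,"y": 0,"z": -0.03,"ax": 0,"ay": 0,"az": 0,"claw": 0.043},{"x": 0.01,"y": -0.02,"z": -0.005,"ax": 0,"ay": 0,"az": 0,"claw": 0.043},{"x": 0.016,"y": -0.037,"z": 0,"ax": 0,"ay": 0,"az": 0,"claw": 0.043},{"x": 0.016,"y": -0.037,"z": 0,"ax": 0,"ay": 0,"az": 0,"claw": 0.043}]'

```text
time_s: 37.07
ee_pos: [0.5582, -0.0839, 0.1224]
eef_rot: [3.141, -0.002, 0.142]
force: [0.4, -0.5, -1.5]
grip_width: 0.0504
```

step_arm --steps '[{"x": 0.011,"y": -0.031,"z": 0.005,"ax": 0,"ay": -0.2,"az": -0.3,"claw": 0.043},{"x": 0.01,"y": -0.026,"z": 0.01,"ax": 0,"ay": 0,"az": 0,"claw": 0.043},{"x": 0.006,"y": -0.015,"z": 0.008,"ax": 0,"ay": 0,"az": 0,"claw": 0.043},{"x": 0.003,"y": -0.006,"z": 0.005,"ax": 0,"ay": 0,"az": 0,"claw": 0.043},{"x": 0,"y": 0,"z": 0,"ax": 0,"ay": 0,"az": 0,"claw": 0.043}]'

```text
time_s: 37.48
ee_pos: [0.5789, 0.0077, 0.0961]
eef_rot: [3.14, -0.004, 0.152]
force: [-0.5, 0.5, -1.2]
grip_width: 0.0501
```

```bash
python3 -c "
from h import *
plan([0.5802,0.0083,0.08],step=0.03)"
```

```text
at [0.5789 0.0077 0.0961] yaw [179.9   -0.21   8.73] t 37.48 w 0.0501 F [-0.5  0.5 -1.2] n 1
each: [1.3, -0.5, 16.1, 0.1, -0.2, 0.0]
```

step_arm --steps '[{"x": 0.001,"y": -0.001,"z": 0.008,"ax": 0,"ay": -0.2,"az": 0,"claw": 0.043},{"x": 0,"y": 0,"z": 0.008,"ax": 0,"ay": 0,"az": 0,"claw": 0.043},{"x": 0,"y": 0,"z": 0,"ax": 0,"ay": 0,"az": 0,"claw": 0.043},{"x": 0,"y": 0,"z": 0,"ax": 0,"ay": 0,"az": 0,"claw": 0.043}]'

```text
time_s: 37.82
ee_pos: [0.5798, 0.0056, 0.0791]
eef_rot: [3.139, 0.0, 0.15]
force: [-0.4, -0.5, -2.1]
grip_width: 0.0505
```

```bash
python3 -c "
from h import *
plan([0.5802,0.0083,0.03],step=0.03)"
```

```text
at [0.5798 0.0056 0.0791] yaw [179.87   0.     8.59] t 37.82 w 0.0505 F [-0.4 -0.5 -2.1] n 2
each: [0.4, -1.4, 24.6, 0.1, 0.0, -0.1]
```

step_arm --steps '[{"x": 0.001,"y": -0.003,"z": 0.002,"ax": 0.1,"ay": 0,"az": 0,"claw": 0.043},{"x": 0,"y": 0,"z": 0,"ax": 0,"ay": 0,"az": 0,"claw": 0.043},{"x": 0,"y": 0,"z": 0,"ax": 0,"ay": 0,"az": 0,"claw": 0.043}]'

```text
time_s: 38.07
ee_pos: [0.5804, 0.0071, 0.0773]
eef_rot: [3.141, -0.0, 0.147]
force: [-0.2, 0.8, -1.1]
grip_width: 0.0504
```

```bash
python3 -c "
from h import *
plan([0.5802,0.0083,0.03],step=0.03)"
```

```text
at [0.5804 0.0071 0.0773] yaw [ 1.7997e+02 -2.0000e-02  8.4400e+00] t 38.07 w 0.0504 F [-0.2  0.8 -1.1] n 2
each: [-0.0, -0.6, 23.6, 0.0, -0.0, -0.1]
```

step_arm --steps '[{"x": 0,"y": -0.001,"z": 0.01,"ax": 0,"ay": 0,"az": 0,"claw": 0.043},{"x": 0,"y": 0,"z": 0.01,"ax": 0,"ay": 0,"az": 0,"claw": 0.043},{"x": 0,"y": 0,"z": 0.01,"ax": 0,"ay": 0,"az": 0,"claw": 0.043}]'

```text
time_s: 38.32
ee_pos: [0.5815, 0.0078, 0.0474]
eef_rot: [3.14, -0.005, 0.147]
force: [-1.0, -0.4, -1.9]
grip_width: 0.0503
```

```bash
python3 -c "
from h import *
plan([0.5802,0.0083,0.0297],step=0.03)"
```

```text
at [0.5815 0.0078 0.0474] yaw [179.92  -0.27   8.42] t 38.32 w 0.0503 F [-1.  -0.4 -1.9] n 1
each: [-1.3, -0.7, 17.7, 0.1, -0.3, -0.3]
```

step_arm --steps '[{"x": -0.001,"y": 0,"z": 0.01,"ax": 0,"ay": -0.2,"az": 0,"claw": 0.043},{"x": 0,"y": 0,"z": 0.007,"ax": 0,"ay": 0,"az": 0,"claw": 0.043},{"x": 0,"y": 0,"z": 0.001,"ax": 0,"ay": 0,"az": 0,"claw": 0.043},{"x": 0,"y": 0,"z": 0,"ax": 0,"ay": 0,"az": 0,"claw": 0.043}]'

```text
time_s: 38.65
ee_pos: [0.5808, 0.0078, 0.0262]
eef_rot: [3.14, -0.001, 0.147]
force: [-5.0, 0.6, 13.8]
grip_width: 0.0502
```

Seated. Release, rise, and look before going to the 64 mm saw.

step_arm --steps '[{"x": 0,"y": 0,"z": -0.001,"ax": 0,"ay": 0,"az": 0,"claw": 0.07},{"x": 0,"y": 0,"z": 0,"ax": 0,"ay": 0,"az": 0,"claw": 0.075},{"x": 0,"y": 0,"z": -0.003,"ax": 0,"ay": 0,"az": 0,"claw": 0.08},{"x": 0,"y": 0,"z": -0.02,"ax": 0,"ay": 0,"az": 0,"claw": 0.085},{"x": 0,"y": 0,"z": -0.03,"ax": 0,"ay": 0,"az": 0,"claw": 0.09}]'

```text
time_s: 39.07
ee_pos: [0.5776, 0.0081, 0.0741]
eef_rot: [-3.141, 0.01, 0.147]
force: [-0.3, -0.1, 0.3]
grip_width: 0.0807
```

step_arm --steps '[{"x": 0,"y": 0,"z": -0.03,"ax": 0,"ay": 0,"az": 0,"claw": 0.09},{"x": 0,"y": 0,"z": -0.025,"ax": 0,"ay": 0,"az": 0,"claw": 0.09}]'

```text
time_s: 39.23
ee_pos: [0.5773, 0.0081, 0.1305]
eef_rot: [-3.14, 0.013, 0.147]
force: [0.7, -0.7, 0.7]
grip_width: 0.0896
```

```bash
python3 -c "
from h import *
plan([0.433,0.189,0.12],step=0.04);look('w18',zt=.054)
p,d=vision.camera('top'); cv2.imwrite('pics/t3.png',p[:,:,::-1])"
```

```text
at [0.5773 0.0081 0.1305] yaw [-179.93    0.72    8.45] t 39.23 w 0.0896 F [ 0.7 -0.7  0.7] n 6
each: [-19.3, -33.3, 2.0, -0.0, 0.1, -0.0]
px(460,257) encl (0.5687,-0.1668) d0.1536 lsq (0.5594,-0.1612) d0.1200 zmed 0.0510
px(284,219) encl (0.5794,0.0085) d0.0523 lsq (0.5792,0.0085) d0.0503 zmed 0.0510
px(31,13) encl (0.7020,0.1965) d0.0269 lsq (0.7013,0.1958) d0.0194 zmed 0.0510
```

View pics/w18.png

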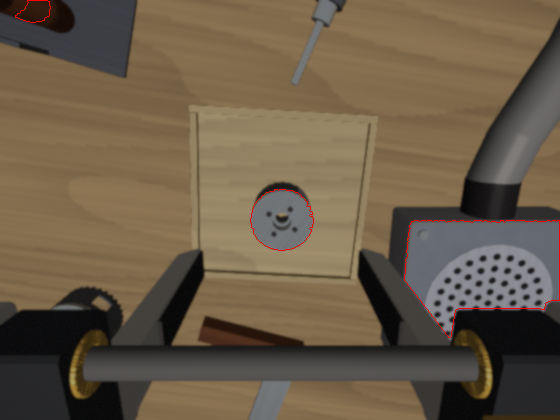

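View pics/t3.png

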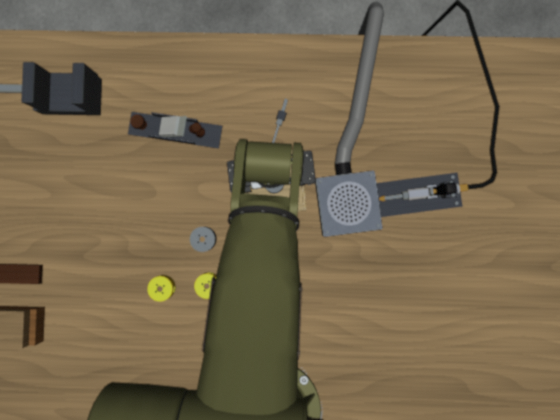

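step_arm --steps '[{"x": -0.016,"y": -0.028,"z": 0,"ax": 0,"ay": 0.6,"az": 0,"claw": 0.09},{"x": -0.02,"y": -0.035,"z": 0,"ax": 0,"ay": 0,"az": 0,"claw": 0.09},{"x": -0.02,"y": -0.035,"z": 0.003,"ax": 0,"ay": 0,"az": 0,"claw": 0.09},{"x": -0.02,"y": -0.035,"z": 0.003,"ax": 0,"ay": 0,"az": 0,"claw": 0.09},{"x": -0.02,"y": -0.034,"z": 0.003,"ax": 0,"ay": 0,"az": 0,"claw": 0.09}]'

```text
time_s: 39.75
ee_pos: [0.4581, 0.1589, 0.1207]
eef_rot: [3.141, -0.006, 0.138]
force: [1.0, -0.2, 0.6]
grip_width: 0.0901
```

step_arm --steps '[{"x": -0.012,"y": -0.018,"z": 0,"ax": 0,"ay": 0,"az": -0.4,"claw": 0.09},{"x": -0.003,"y": -0.005,"z": 0,"ax": 0,"ay": 0,"az": 0,"claw": 0.09},{"x": 0,"y": 0,"z": 0,"ax": 0,"ay": 0,"az": 0,"claw": 0.09}]'

```text
time_s: 40.0
ee_pos: [0.434, 0.1843, 0.1179]
eef_rot: [3.14, -0.001, 0.151]
force: [0.3, -0.2, -0.3]
grip_width: 0.0904
```

```bash
python3 -c "
from h import *
plan([0.433,0.189,0.10],step=0.04);look('w19')"
```

```text
at [0.434  0.1843 0.1179] yaw [ 1.7994e+02 -8.0000e-02  8.6800e+00] t 40.0 w 0.0904 F [ 0.3 -0.2 -0.3] n 1
each: [-0.3, -4.8, 17.9, 0.1, -0.1, -0.0]
px(272,327) encl (0.3200,0.1732) d0.0621 lsq (0.3281,0.1750) d0.0467 zmed 0.0385
px(276,221) encl (0.4327,0.1877) d0.0652 lsq (0.4326,0.1876) d0.0635 zmed 0.0385
px(524,88) encl (0.5636,0.0225) d0.0366 lsq (0.5680,0.0200) d0.0276 zmed 0.0385
```

View pics/w19.png

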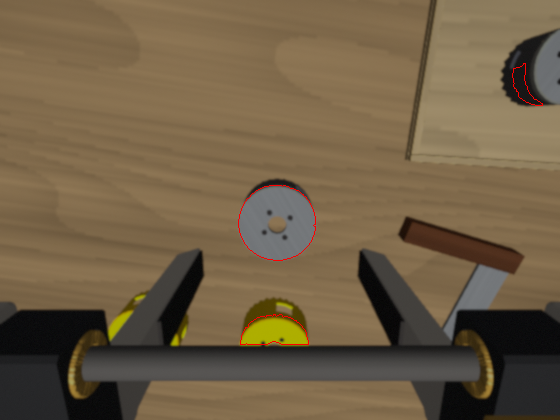

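step_arm --steps '[{"x": -0.001,"y": -0.004,"z": 0.015,"ax": 0,"ay": 0,"az": 0,"claw": 0.09},{"x": 0,"y": 0,"z": 0.025,"ax": 0,"ay": 0,"az": 0,"claw": 0.09},{"x": 0,"y": 0,"z": 0.025,"ax": 0,"ay": 0,"az": 0,"claw": 0.09},{"x": 0,"y": 0,"z": 0.015,"ax": 0,"ay": 0,"az": 0,"claw": 0.09},{"x": 0,"y": 0,"z": 0.004,"ax": 0,"ay": 0,"az": 0,"claw": 0.09}]'

```text
time_s: 40.47
ee_pos: [0.439, 0.1834, 0.0314]
eef_rot: [3.141, -0.007, 0.145]
force: [0.0, -0.6, -0.3]
grip_width: 0.0902
```

```bash
python3 -c "
from h import *
plan([0.4327,0.1877,0.012],step=0.025)"
```

```text
at [0.439  0.1834 0.0314] yaw [179.95  -0.39   8.32] t 40.47 w 0.0902 F [ 0.  -0.6 -0.3] n 1
each: [-5.7, -5.2, 19.4, 0.1, -0.4, -0.4]
```

step_arm --steps '[{"x": -0.005,"y": -0.005,"z": 0.01,"ax": 0,"ay": -0.4,"az": -0.4,"claw": 0.09},{"x": 0,"y": 0,"z": 0.007,"ax": 0,"ay": 0,"az": 0,"claw": 0.088},{"x": 0,"y": 0,"z": 0,"ax": 0,"ay": 0,"az": 0,"claw": 0.085}]'

```text
time_s: 40.72
ee_pos: [0.4344, 0.1859, 0.0125]
eef_rot: [3.14, 0.002, 0.15]
force: [-0.4, -0.5, -0.1]
grip_width: 0.0862
```

```bash
python3 -c "
from h import *
plan([0.4327,0.1877,0.012],step=0.025)"
```

```text
at [0.4344 0.1859 0.0125] yaw [1.7992e+02 1.1000e-01 8.5700e+00] t 40.72 w 0.0862 F [-0.4 -0.5 -0.1] n 1
each: [-1.4, -2.0, 0.5, 0.1, 0.1, -0.1]
```

step_arm --steps '[{"x": -0.001,"y": -0.002,"z": 0,"ax": 0,"ay": 0,"az": 0,"claw": 0.075},{"x": 0,"y": 0,"z": 0,"ax": 0,"ay": 0,"az": 0,"claw": 0.055},{"x": 0,"y": 0,"z": 0,"ax": 0,"ay": 0,"az": 0,"claw": 0.055},{"x": 0,"y": 0,"z": 0,"ax": 0,"ay": 0,"az": 0,"claw": 0.055},{"x": 0,"y": 0,"z": 0,"ax": 0,"ay": 0,"az": 0,"claw": 0.055}]'

```text
time_s: 41.13
ee_pos: [0.4345, 0.1882, 0.0146]
eef_rot: [3.141, -0.001, 0.149]
force: [1.7, 0.3, -1.8]
grip_width: 0.0635
```

```bash
python3 -c "
from h import *
plan([*REST,0.12],step=0.039)"
```

```text
at [0.4345 0.1882 0.0146] yaw [ 1.7996e+02 -8.0000e-02  8.5700e+00] t 41.13 w 0.0635 F [ 1.7  0.3 -1.8] n 11
each: [3.6, 34.5, -9.6, 0.0, -0.0, -0.0]
```

step_arm --steps '[{"x": 0,"y": 0,"z": -0.02,"ax": 0,"ay": 0,"az": 0,"claw": 0.055},{"x": 0,"y": 0,"z": -0.035,"ax": 0,"ay": 0,"az": 0,"claw": 0.055},{"x": 0.003,"y": 0.02,"z": -0.035,"ax": 0,"ay": 0,"az": 0,"claw": 0.055},{"x": 0.004,"y": 0.038,"z": -0.015,"ax": 0,"ay": 0,"az": 0,"claw": 0.055},{"x": 0.004,"y": 0.04,"z": 0,"ax": 0,"ay": 0,"az": 0,"claw": 0.055}]'

```text
time_s: 41.55
ee_pos: [0.4583, 0.0946, 0.124]
eef_rot: [3.14, 0.001, 0.158]
force: [0.5, 0.8, -1.6]
grip_width: 0.0636
```

step_arm --steps '[{"x": 0.004,"y": 0.04,"z": 0,"ax": 0,"ay": 0,"az": 0,"claw": 0.055},{"x": 0.004,"y": 0.04,"z": 0,"ax": 0,"ay": 0,"az": 0,"claw": 0.055},{"x": 0.004,"y": 0.04,"z": 0,"ax": 0,"ay": 0,"az": 0.2,"claw": 0.055},{"x": 0.004,"y": 0.04,"z": 0,"ax": 0,"ay": -0.2,"az": 0.2,"claw": 0.055},{"x": 0.004,"y": 0.04,"z": 0,"ax": 0,"ay": -0.2,"az": 0,"claw": 0.055}]'

```text
time_s: 41.97
ee_pos: [0.5104, -0.1075, 0.1286]
eef_rot: [3.138, 0.001, 0.154]
force: [1.3, 0.8, -1.2]
grip_width: 0.0634
```

```bash
python3 -c "
from h import *
plan([*REST,0.10],step=0.039)"
```

```text
at [ 0.5104 -0.1075  0.1286] yaw [1.7981e+02 7.0000e-02 8.8200e+00] t 41.97 w 0.0634 F [ 1.3  0.8 -1.2] n 3
each: [2.7, 25.3, 9.6, 0.1, 0.0, 0.0]
```

step_arm --steps '[{"x": 0.004,"y": 0.03,"z": 0.005,"ax": 0,"ay": 0,"az": 0,"claw": 0.055},{"x": 0.003,"y": 0.022,"z": 0.01,"ax": 0,"ay": 0,"az": 0,"claw": 0.055},{"x": 0.002,"y": 0.01,"z": 0.01,"ax": 0,"ay": 0,"az": 0,"claw": 0.055},{"x": 0,"y": 0.003,"z": 0.01,"ax": 0,"ay": 0,"az": 0,"claw": 0.055},{"x": 0,"y": 0,"z": 0,"ax": 0,"ay": 0,"az": 0,"claw": 0.055}]'

```text
time_s: 42.38
ee_pos: [0.53, -0.1818, 0.093]
eef_rot: [3.136, -0.001, 0.146]
force: [-0.4, 0.7, -1.7]
grip_width: 0.0637
```

```bash
python3 -c "
from h import *
plan([*REST,0.067],step=0.039)"
```

```text
at [ 0.53   -0.1818  0.093 ] yaw [ 1.797e+02 -5.000e-02  8.370e+00] t 42.38 w 0.0637 F [-0.4  0.7 -1.7] n 1
each: [0.0, -0.4, 26.0, 0.3, -0.0, -0.3]
```

step_arm --steps '[{"x": 0,"y": 0,"z": 0.01,"ax": 0.3,"ay": 0,"az": -0.3,"claw": 0.055},{"x": -0.001,"y": 0,"z": 0.01,"ax": 0,"ay": 0,"az": 0,"claw": 0.055},{"x": 0,"y": 0,"z": 0.005,"ax": 0,"ay": 0,"az": 0,"claw": 0.055},{"x": 0,"y": 0,"z": 0,"ax": 0,"ay": 0,"az": 0,"claw": 0.055}]'

```text
time_s: 42.72
ee_pos: [0.5285, -0.1791, 0.0661]
eef_rot: [-3.14, -0.001, 0.155]
force: [0.6, 0.4, -1.6]
grip_width: 0.063
```

```bash
python3 -c "
from h import *
plan([*REST,0.0635],step=0.039)"
```

```text
at [ 0.5285 -0.1791  0.0661] yaw [-1.7993e+02 -3.0000e-02  8.8500e+00] t 42.72 w 0.063 F [ 0.6  0.4 -1.6] n 1
each: [1.1, 2.6, 2.6, -0.1, -0.0, 0.2]
```

step_arm --steps '[{"x": 0.001,"y": 0.003,"z": 0.002,"ax": 0,"ay": 0,"az": 0,"claw": 0.055},{"x": 0,"y": 0,"z": 0.001,"ax": 0,"ay": 0,"az": 0,"claw": 0.055}]'

```text
time_s: 42.88
ee_pos: [0.5303, -0.1811, 0.0638]
eef_rot: [-3.141, -0.001, 0.156]
force: [-7.3, -2.7, 10.9]
grip_width: 0.0632
```

step_arm --steps '[{"x": 0,"y": 0,"z": 0,"ax": 0,"ay": 0,"az": 0,"claw": 0.08},{"x": 0,"y": 0,"z": 0,"ax": 0,"ay": 0,"az": 0,"claw": 0.08},{"x": 0,"y": 0,"z": -0.003,"ax": 0,"ay": 0,"az": 0,"claw": 0.08},{"x": 0,"y": 0,"z": -0.02,"ax": 0,"ay": 0,"az": 0,"claw": 0.08},{"x": 0,"y": 0,"z": -0.03,"ax": 0,"ay": 0,"az": 0,"claw": 0.08}]'

```text
time_s: 43.3
ee_pos: [0.5291, -0.1801, 0.115]
eef_rot: [-3.138, 0.004, 0.157]
force: [0.4, -0.4, -0.1]
grip_width: 0.0797
```

step_arm --steps '[{"x": 0,"y": 0,"z": -0.04,"ax": 0,"ay": 0,"az": 0,"claw": 0.08},{"x": 0,"y": 0,"z": -0.04,"ax": 0,"ay": 0,"az": 0,"claw": 0.08},{"x": 0,"y": 0.01,"z": -0.035,"ax": 0,"ay": 0,"az": 0,"claw": 0.08},{"x": 0,"y": 0.03,"z": -0.015,"ax": 0,"ay": 0,"az": 0,"claw": 0.08},{"x": 0,"y": 0.038,"z": 0,"ax": 0,"ay": 0,"az": 0,"claw": 0.08}]'

```text
time_s: 43.72
ee_pos: [0.5429, -0.2543, 0.26]
eef_rot: [3.14, -0.004, 0.164]
force: [-0.3, -0.1, 0.3]
grip_width: 0.08
```

```bash
python3 -c "
from h import *
plan([0.5614,-0.3755,0.245],step=0.04);look('w20',zt=0.088)"
```

```text
at [ 0.5429 -0.2543  0.26  ] yaw [179.92  -0.24   9.41] t 43.72 w 0.08 F [-0.3 -0.1  0.3] n 4
each: [-0.4, 30.6, 3.8, 0.0, -0.1, 0.2]
px(211,199) encl (0.5285,-0.1816) d0.0654 lsq (0.5284,-0.1814) d0.0633 zmed 0.0886
```

View pics/w20.png

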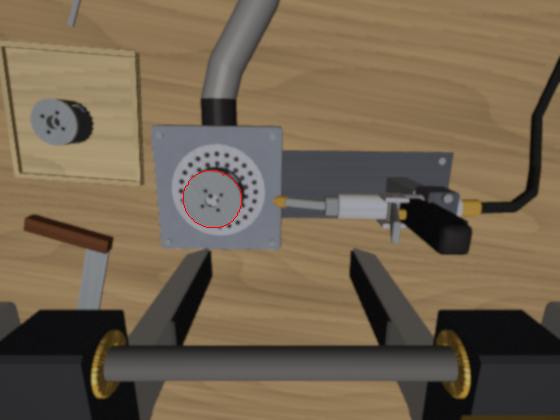

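The 64 mm saw stands on the disc at px (211,199), within 2 mm of the middle; the nest is in the tray at (58,121).

step_arm --steps '[{"x": 0,"y": 0.037,"z": 0,"ax": 0,"ay": 0,"az": 0.4,"claw": 0.08},{"x": 0,"y": 0.037,"z": 0.003,"ax": 0,"ay": 0,"az": 0.2,"claw": 0.08},{"x": 0,"y": 0.028,"z": 0.004,"ax": 0,"ay": 0,"az": 0,"claw": 0.08},{"x": 0,"y": 0.011,"z": 0.006,"ax": 0,"ay": 0,"az": 0,"claw": 0.08},{"x": 0,"y": 0,"z": 0.004,"ax": 0,"ay": 0,"az": 0,"claw": 0.08}]'

```text
time_s: 44.18
ee_pos: [0.5601, -0.3775, 0.2437]
eef_rot: [3.136, -0.007, 0.148]
force: [0.2, 1.0, 0.2]
grip_width: 0.0799
```

```bash
python3 -c "
from h import *
plan([0.5614,-0.3755,0.169],step=0.025)"
```

```text
at [ 0.5601 -0.3775  0.2437] yaw [179.7   -0.39   8.47] t 44.18 w 0.0799 F [0.2 1.  0.2] n 3
each: [0.4, -0.7, 24.9, 0.1, -0.1, -0.1]
```

step_arm --steps '[{"x": 0.001,"y": 0.001,"z": 0.012,"ax": 0.3,"ay": -0.3,"az": -0.2,"claw": 0.08},{"x": 0,"y": 0,"z": 0.022,"ax": 0,"ay": 0,"az": 0,"claw": 0.08},{"x": 0,"y": 0,"z": 0.022,"ax": 0,"ay": 0,"az": 0,"claw": 0.08},{"x": 0,"y": 0.001,"z": 0.011,"ax": 0,"ay": 0,"az": 0,"claw": 0.08},{"x": 0,"y": 0.001,"z": 0.003,"ax": 0,"ay": 0,"az": 0,"claw": 0.08}]'

```text
time_s: 44.6
ee_pos: [0.5623, -0.3746, 0.1693]
eef_rot: [-3.14, -0.001, 0.155]
force: [0.1, -0.2, -0.1]
grip_width: 0.0801
```

```bash
python3 -c "
from h import *
plan([0.5614,-0.3755,0.169],step=0.025)"
```

```text
at [ 0.5623 -0.3746  0.1693] yaw [-1.7989e+02 -3.0000e-02  8.9000e+00] t 44.6 w 0.0801 F [ 0.1 -0.2 -0.1] n 1
each: [-1.0, 0.8, 0.3, -0.1, -0.0, 0.2]
```

step_arm --steps '[{"x": 0,"y": 0.002,"z": 0.002,"ax": 0,"ay": 0,"az": 0,"claw": 0.06},{"x": 0,"y": 0,"z": 0,"ax": 0,"ay": 0,"az": 0,"claw": 0.055},{"x": 0,"y": 0,"z": 0,"ax": 0,"ay": 0,"az": 0,"claw": 0.045},{"x": 0,"y": 0,"z": 0,"ax": 0,"ay": 0,"az": 0,"claw": 0.035},{"x": 0,"y": 0,"z": 0,"ax": 0,"ay": 0,"az": 0,"claw": 0.025}]' --grip_force 40

```text
time_s: 45.02
ee_pos: [0.5632, -0.3736, 0.1692]
eef_rot: [-3.138, 0.0, 0.158]
force: [-4.9, 8.6, -2.1]
grip_width: 0.0502
```

step_arm --steps '[{"x": 0,"y": 0,"z": 0,"ax": 0,"ay": 0,"az": 0,"claw": 0.025},{"x": 0,"y": 0,"z": 0,"ax": 0,"ay": 0,"az": 0,"claw": 0.025},{"x": 0,"y": 0,"z": 0,"ax": 0,"ay": 0,"az": 0,"claw": 0.025},{"x": 0,"y": 0,"z": 0,"ax": 0,"ay": 0,"az": 0,"claw": 0.025},{"x": 0,"y": 0,"z": 0,"ax": 0,"ay": 0,"az": 0,"claw": 0.025}]'

```text
time_s: 45.43
ee_pos: [0.5635, -0.375, 0.1696]
eef_rot: [-3.14, -0.001, 0.157]
force: [0.9, 1.2, -1.6]
grip_width: 0.0316
```

step_arm --steps '[{"x": 0,"y": 0,"z": 0,"ax": 0,"ay": 0,"az": 0,"claw": 0.025},{"x": 0,"y": 0,"z": 0,"ax": 0,"ay": 0,"az": 0,"claw": 0.025},{"x": 0,"y": 0,"z": 0,"ax": 0,"ay": 0,"az": 0,"claw": 0.025},{"x": 0,"y": 0,"z": 0,"ax": 0,"ay": 0,"az": 0,"claw": 0.025},{"x": 0,"y": 0,"z": 0,"ax": 0,"ay": 0,"az": 0,"claw": 0.025}]'

```text
time_s: 45.85
ee_pos: [0.5635, -0.375, 0.1696]
eef_rot: [-3.14, -0.001, 0.157]
force: [2.2, 0.0, -4.3]
grip_width: 0.0317
```

```bash
python3 -c "
from h import *
plan([0.5614,-0.3755,0.169],step=0.025);look('w21',zt=0.088)"
```

```text
at [ 0.5635 -0.375   0.1696] yaw [-1.7991e+02 -8.0000e-02  9.0000e+00] t 45.85 w 0.0317 F [ 2.2  0.  -4.3] n 1
each: [-2.1, 0.2, 0.6, -0.1, -0.1, 0.3]
px(48,222) encl (0.5292,-0.1833) d0.0685 lsq (0.5290,-0.1830) d0.0654 zmed 0.0886
```

View pics/w21.png

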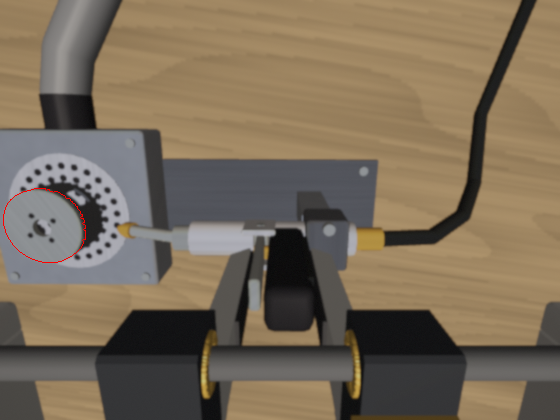

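Trigger through (31.7 mm), the 64 mm saw on the disc (px 48,222). Hold, then release.

step_arm --steps '[{"x": 0,"y": 0,"z": 0,"ax": 0,"ay": 0,"az": 0,"claw": 0.025},{"x": 0,"y": 0,"z": 0,"ax": 0,"ay": 0,"az": 0,"claw": 0.025},{"x": 0,"y": 0,"z": 0,"ax": 0,"ay": 0,"az": 0,"claw": 0.025},{"x": 0,"y": 0,"z": 0,"ax": 0,"ay": 0,"az": 0,"claw": 0.025},{"x": 0,"y": 0,"z": 0,"ax": 0,"ay": 0,"az": 0,"claw": 0.025}]'

```text
time_s: 46.32
ee_pos: [0.5635, -0.375, 0.1696]
eef_rot: [-3.14, -0.001, 0.157]
force: [2.3, 0.2, -1.9]
grip_width: 0.0319
```

step_arm --steps '[{"x": 0,"y": 0,"z": 0,"ax": 0,"ay": 0,"az": 0,"claw": 0.025},{"x": 0,"y": 0,"z": 0,"ax": 0,"ay": 0,"az": 0,"claw": 0.025},{"x": 0,"y": 0,"z": 0,"ax": 0,"ay": 0,"az": 0,"claw": 0.08},{"x": 0,"y": 0,"z": 0,"ax": 0,"ay": 0,"az": 0,"claw": 0.08},{"x": 0,"y": 0,"z": 0,"ax": 0,"ay": 0,"az": 0,"claw": 0.08}]'

```text
time_s: 46.73
ee_pos: [0.5628, -0.3714, 0.1687]
eef_rot: [-3.133, 0.002, 0.159]
force: [-1.7, 4.1, -3.5]
grip_width: 0.0482
```

step_arm --steps '[{"x": 0,"y": 0,"z": 0,"ax": 0,"ay": 0,"az": 0,"claw": 0.08},{"x": 0,"y": 0,"z": -0.015,"ax": 0,"ay": 0,"az": 0,"claw": 0.08},{"x": 0,"y": 0,"z": -0.03,"ax": 0,"ay": 0,"az": 0,"claw": 0.08},{"x": 0,"y": 0,"z": -0.03,"ax": 0,"ay": 0,"az": 0,"claw": 0.08},{"x": 0,"y": -0.02,"z": -0.01,"ax": 0,"ay": 0,"az": 0,"claw": 0.08}]'

```text
time_s: 47.15
ee_pos: [0.5592, -0.3539, 0.2544]
eef_rot: [-3.132, 0.005, 0.158]
force: [0.4, -1.0, 1.1]
grip_width: 0.079
```

step_arm --steps '[{"x": 0,"y": -0.038,"z": 0,"ax": 0,"ay": 0,"az": 0,"claw": 0.083},{"x": 0,"y": -0.04,"z": 0.005,"ax": 0,"ay": 0,"az": 0,"claw": 0.083},{"x": 0,"y": -0.04,"z": 0.01,"ax": 0,"ay": 0,"az": 0,"claw": 0.083},{"x": -0.002,"y": -0.033,"z": 0.02,"ax": 0.3,"ay": -0.3,"az": 0,"claw": 0.083},{"x": -0.002,"y": -0.016,"z": 0.03,"ax": 0.4,"ay": -0.4,"az": 0,"claw": 0.083}]'

```text
time_s: 47.57
ee_pos: [0.5314, -0.188, 0.2022]
eef_rot: [-3.139, -0.005, 0.154]
force: [2.1, -0.4, 0.2]
grip_width: 0.0832
```

```bash
python3 -c "
from h import *
plan([0.5285,-0.1815,0.10],step=0.03)"
```

```text
at [ 0.5314 -0.188   0.2022] yaw [-179.88   -0.27    8.83] t 47.57 w 0.0832 F [ 2.1 -0.4  0.2] n 4
each: [-0.6, -1.7, 25.5, -0.0, -0.1, 0.0]
```

step_arm --steps '[{"x": -0.001,"y": -0.003,"z": 0.025,"ax": 0,"ay": -0.2,"az": 0,"claw": 0.083},{"x": -0.001,"y": 0,"z": 0.028,"ax": 0,"ay": 0,"az": 0,"claw": 0.083},{"x": -0.001,"y": 0,"z": 0.025,"ax": 0,"ay": 0,"az": 0,"claw": 0.083},{"x": 0,"y": 0,"z": 0.012,"ax": 0,"ay": 0,"az": 0,"claw": 0.083},{"x": 0,"y": 0,"z": 0.003,"ax": 0,"ay": 0,"az": 0,"claw": 0.083}]'

```text
time_s: 47.98
ee_pos: [0.5287, -0.1818, 0.107]
eef_rot: [3.137, -0.008, 0.16]
force: [-0.5, 0.1, -0.5]
grip_width: 0.083
```

```bash
python3 -c "
from h import *
plan([0.5285,-0.1815,0.062],step=0.03);look('w22',zt=0.088)"
```

```text
at [ 0.5287 -0.1818  0.107 ] yaw [179.73  -0.46   9.18] t 47.98 w 0.083 F [-0.5  0.1 -0.5] n 2
each: [-0.3, -0.3, 22.5, 0.1, -0.2, 0.2]
px(282,248) encl (0.5288,-0.1806) d0.0652 lsq (0.5288,-0.1809) d0.0635 zmed 0.0886
```

step_arm --steps '[{"x": -0.001,"y": 0,"z": 0.015,"ax": 0.2,"ay": -0.4,"az": 0.4,"claw": 0.083},{"x": -0.001,"y": 0,"z": 0.015,"ax": 0,"ay": 0,"az": 0,"claw": 0.083},{"x": 0,"y": -0.001,"z": 0.01,"ax": 0,"ay": 0,"az": 0,"claw": 0.083},{"x": 0,"y": 0,"z": 0.003,"ax": 0,"ay": 0,"az": 0,"claw": 0.08}]'

```text
time_s: 48.37
ee_pos: [0.5295, -0.1831, 0.0658]
eef_rot: [3.136, -0.008, 0.151]
force: [-0.6, 0.8, 0.5]
grip_width: 0.0805
```

```bash
python3 -c "
from h import *
plan([0.5288,-0.1809,0.062],step=0.03)"
```

```text
at [ 0.5295 -0.1831  0.0658] yaw [179.65  -0.44   8.67] t 48.37 w 0.0805 F [-0.6  0.8  0.5] n 1
each: [-0.4, -2.3, 3.8, 0.3, -0.4, -0.0]
```

step_arm --steps '[{"x": -0.001,"y": -0.002,"z": 0.004,"ax": 0.3,"ay": -0.4,"az": 0,"claw": 0.07},{"x": 0,"y": 0,"z": 0,"ax": 0,"ay": 0,"az": 0,"claw": 0.055},{"x": 0,"y": 0,"z": 0,"ax": 0,"ay": 0,"az": 0,"claw": 0.055},{"x": 0,"y": 0,"z": 0,"ax": 0,"ay": 0,"az": 0,"claw": 0.055},{"x": 0,"y": 0,"z": 0,"ax": 0,"ay": 0,"az": 0,"claw": 0.055}]' --grip_force 15

```text
time_s: 48.78
ee_pos: [0.5289, -0.1816, 0.0624]
eef_rot: [3.14, -0.001, 0.151]
force: [0.7, -0.5, -1.7]
grip_width: 0.0631
```

```bash
python3 -c "
from h import *
plan([0.5797,0.0085,0.13],step=0.03)"
```

```text
at [ 0.5289 -0.1816  0.0624] yaw [ 1.7993e+02 -5.0000e-02  8.6400e+00] t 48.78 w 0.0631 F [ 0.7 -0.5 -1.7] n 7
each: [11.3, -25.7, -9.7, 0.0, -0.0, -0.0]
```

step_arm --steps '[{"x": 0,"y": 0,"z": -0.02,"ax": 0,"ay": 0,"az": 0,"claw": 0.055},{"x": 0,"y": 0,"z": -0.03,"ax": 0,"ay": 0,"az": 0,"claw": 0.055},{"x": 0.01,"y": -0.02,"z": -0.005,"ax": 0,"ay": 0,"az": 0,"claw": 0.055},{"x": 0.016,"y": -0.037,"z": 0,"ax": 0,"ay": 0,"az": 0,"claw": 0.055},{"x": 0.016,"y": -0.037,"z": 0,"ax": 0,"ay": 0,"az": 0,"claw": 0.055}]'

```text
time_s: 49.2
ee_pos: [0.5559, -0.0854, 0.1209]
eef_rot: [3.14, -0.002, 0.142]
force: [1.2, -0.6, -1.6]
grip_width: 0.0634
```

step_arm --steps '[{"x": 0.012,"y": -0.032,"z": 0.003,"ax": 0,"ay": -0.2,"az": -0.3,"claw": 0.055},{"x": 0.01,"y": -0.026,"z": 0.006,"ax": 0,"ay": 0,"az": 0,"claw": 0.055},{"x": 0.006,"y": -0.015,"z": 0.008,"ax": 0,"ay": 0,"az": 0,"claw": 0.055},{"x": 0.003,"y": -0.006,"z": 0.005,"ax": 0,"ay": 0,"az": 0,"claw": 0.055},{"x": 0,"y": 0,"z": 0,"ax": 0,"ay": 0,"az": 0,"claw": 0.055}]'

```text
time_s: 49.62
ee_pos: [0.5773, 0.0074, 0.1006]
eef_rot: [3.139, -0.003, 0.153]
force: [0.1, -1.0, -1.4]
grip_width: 0.0634
```

```bash
python3 -c "
from h import *
plan([0.5793,0.0083,0.085],step=0.03)"
```

```text
at [0.5773 0.0074 0.1006] yaw [ 1.7987e+02 -1.6000e-01  8.7600e+00] t 49.62 w 0.0634 F [ 0.1 -1.  -1.4] n 1
each: [2.1, -0.6, 15.6, 0.1, -0.2, 0.1]
```

step_arm --steps '[{"x": 0.002,"y": -0.002,"z": 0.008,"ax": 0,"ay": -0.2,"az": 0,"claw": 0.055},{"x": 0,"y": -0.001,"z": 0.007,"ax": 0,"ay": 0,"az": 0,"claw": 0.055},{"x": 0,"y": 0,"z": 0,"ax": 0,"ay": 0,"az": 0,"claw": 0.055},{"x": 0,"y": 0,"z": 0,"ax": 0,"ay": 0,"az": 0,"claw": 0.055}]'

```text
time_s: 49.95
ee_pos: [0.5788, 0.0077, 0.0846]
eef_rot: [3.139, 0.001, 0.15]
force: [-0.8, 0.1, -0.8]
grip_width: 0.0632
```

```bash
python3 -c "
from h import *
plan([0.5793,0.0083,0.085],step=0.03)"
```

```text
at [0.5788 0.0077 0.0846] yaw [1.7984e+02 6.0000e-02 8.6200e+00] t 49.95 w 0.0632 F [-0.8  0.1 -0.8] n 1
each: [0.6, -0.5, -0.4, 0.2, 0.1, -0.1]
```

step_arm --steps '[{"x": 0,"y": -0.001,"z": 0.008,"ax": 0.1,"ay": 0,"az": 0,"claw": 0.055},{"x": 0,"y": 0,"z": 0.01,"ax": 0,"ay": 0,"az": 0,"claw": 0.055},{"x": 0,"y": 0,"z": 0.01,"ax": 0,"ay": 0,"az": 0,"claw": 0.055}]'

```text
time_s: 50.2
ee_pos: [0.5796, 0.0068, 0.0566]
eef_rot: [3.14, -0.002, 0.148]
force: [-0.7, -0.9, -1.9]
grip_width: 0.0632
```

```bash
python3 -c "
from h import *
plan([0.5793,0.0083,0.0334],step=0.03)"
```

```text
at [0.5796 0.0068 0.0566] yaw [ 1.799e+02 -1.400e-01  8.480e+00] t 50.2 w 0.0632 F [-0.7 -0.9 -1.9] n 1
each: [-0.2, -1.6, 23.2, 0.1, -0.1, -0.2]
```

Already over the 51 with no contact force. Lower the rest.

step_arm --steps '[{"x": 0,"y": -0.001,"z": 0.01,"ax": 0,"ay": 0,"az": 0,"claw": 0.055},{"x": 0,"y": 0,"z": 0.008,"ax": 0,"ay": 0,"az": 0,"claw": 0.055},{"x": 0,"y": 0,"z": 0.003,"ax": 0,"ay": 0,"az": 0,"claw": 0.055},{"x": 0,"y": 0,"z": 0,"ax": 0,"ay": 0,"az": 0,"claw": 0.055}]'

```text
time_s: 50.53
ee_pos: [0.5792, 0.0075, 0.0317]
eef_rot: [3.14, -0.002, 0.147]
force: [-3.3, -0.1, 12.6]
grip_width: 0.0635
```

step_arm --steps '[{"x": 0,"y": 0,"z": -0.001,"ax": 0,"ay": 0,"az": 0,"claw": 0.085},{"x": 0,"y": 0,"z": 0,"ax": 0,"ay": 0,"az": 0,"claw": 0.09},{"x": 0,"y": 0,"z": -0.003,"ax": 0,"ay": 0,"az": 0,"claw": 0.09},{"x": 0,"y": 0,"z": -0.02,"ax": 0,"ay": 0,"az": 0,"claw": 0.09},{"x": 0,"y": 0,"z": -0.03,"ax": 0,"ay": 0,"az": 0,"claw": 0.09}]'

```text
time_s: 50.95
ee_pos: [0.5766, 0.0078, 0.0812]
eef_rot: [-3.141, 0.007, 0.148]
force: [0.6, -0.3, -0.6]
grip_width: 0.0894
```

step_arm --steps '[{"x": 0,"y": 0,"z": -0.03,"ax": 0,"ay": 0,"az": 0,"claw": 0.09},{"x": 0,"y": 0,"z": -0.03,"ax": 0,"ay": 0,"az": 0,"claw": 0.09},{"x": 0,"y": 0,"z": -0.03,"ax": 0,"ay": 0,"az": 0,"claw": 0.09},{"x": 0,"y": 0,"z": -0.01,"ax": 0,"ay": 0,"az": 0,"claw": 0.09},{"x": 0,"y": 0,"z": 0,"ax": 0,"ay": 0,"az": 0,"claw": 0.09}]'

```text
time_s: 51.37
ee_pos: [0.5782, 0.008, 0.1911]
eef_rot: [3.141, 0.001, 0.148]
force: [0.3, -0.7, 0.5]
grip_width: 0.0904
```

```bash
python3 -c "
from h import *
plan([0.5793,0.0083,0.2],step=0.03)
C,p,d,P=look('w23',zt=0.059)
m=np.hypot(P[...,0]-.579,P[...,1]-.0085)<.024; q=P[m]; A=np.c_[q[:,:2]-q[:,:2].mean(0),np.ones(len(q))]; ok=q[:,2]>.05; s=np.linalg.lstsq(A[ok],q[ok,2],rcond=None)[0]; print('plane tilt',s[:2],'z',s[2],ok.mean())
p,d=vision.camera('scene'); cv2.imwrite('pics/s2.png',cv2.resize(p[120:310,120:340,::-1],None,fx=3.5,fy=3.1,interpolation=3))
p,d=vision.camera('top'); cv2.imwrite('pics/t4.png',p[:,:,::-1])"
```

```text
at [0.5782 0.008  0.1911] yaw [1.7995e+02 8.0000e-02 8.4800e+00] t 51.37 w 0.0904 F [ 0.3 -0.7  0.5] n 1
each: [1.2, -0.1, -8.9, 0.1, 0.1, -0.2]
px(279,205) encl (0.5783,0.0083) d0.0649 lsq (0.5784,0.0080) d0.0633 zmed 0.0596
px(78,25) encl (0.7057,0.2010) d0.0262 lsq (0.7058,0.1996) d0.0213 zmed 0.0596
plane tilt [3.50135293 0.53109102] z 0.09364464588004662 0.94098955969133
```

View pics/w23.png

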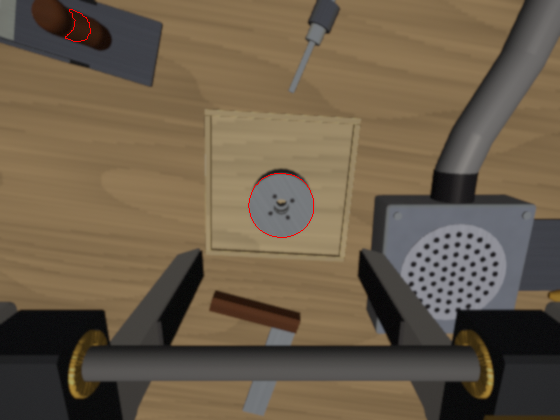

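View pics/s2.png

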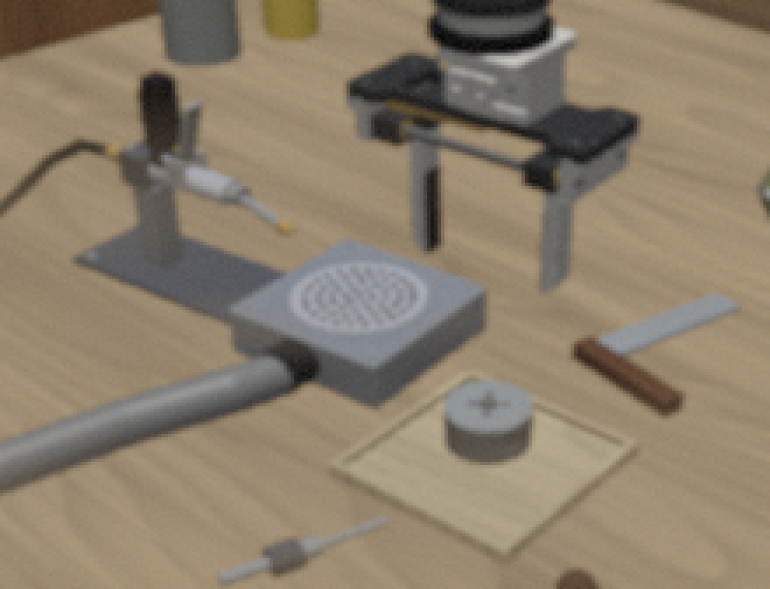

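View pics/t4.png

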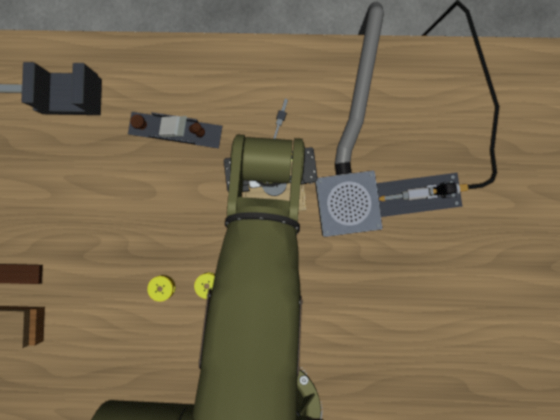

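```bash
python3 -c "
from h import *
C,p,d,P=look('w24',zt=0.059)
m=(np.hypot(P[...,0]-.5784,P[...,1]-.008)<.026)&(abs(P[...,2]-.0595)<.012); q=P[m]; A=np.c_[q[:,:2]-q[:,:2].mean(0),np.ones(len(q))]; z=q[:,2]
for _ in range(3):
    s=np.linalg.lstsq(A,z,rcond=None)[0]; k=abs(A@s-z)<.003; A,z=A[k],z[k]
print('tilt',s[:2],'z',s[2],len(z))
print(ticket.hand_in())"
```

```text
px(281,202) encl (0.5785,0.0081) d0.0649 lsq (0.5784,0.0079) d0.0631 zmed 0.0595
px(75,22) encl (0.7056,0.2011) d0.0277 lsq (0.7057,0.1997) d0.0217 zmed 0.0595
tilt [0.00089878 0.00149827] z 0.059555358252686076 2089
the job is handed in; nothing more can be done
None
```

All four grey saws (25, 38, 51 and 64 mm) were blown off in that order and are nested teeth down in the tray. I handed the job in at about 51.6 s, and no verdict came back.

**Blasts:** each saw stood within about 3 mm of the disc's middle. I held the trigger fully in for just over a second each time; the opening over grip and trigger read about 32 mm, against 33 mm nominal.

**Last checks before handing in:**
- **Nest:** the top plate is at z = 59.6 mm (59 mm expected for a full nest of four), with a tilt under 0.002 rad. Its centre is about 5 mm from the tray's middle. As each saw was set in place, its centre measured within about 2 mm of the others.
- **Trigger and gripper:** in the scene picture the trigger looks released. The open gripper hung clear above the nest, touching nothing.
- **Bystanders:** by eye, the plane, arbor, try square and both yellow look-alikes lie where they were; I did not measure their poses at the end.

**Disagreements:** the first tilt fit was wrong because it picked up gripper pixels, and a fit limited to the top plate gave the figure above. The top and wrist cameras disagreed by about 2 mm on saw positions. I used the wrist camera, which agreed with the grasps.

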